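# Take the tyre kit apart and rack its levers

## Robot

A 6-joint arm with a two-finger parallel gripper is mounted at the origin on the work surface. World frame = base frame: x ahead of the robot, y to its left, z up, the work surface at z = 0. Lengths are in m, angles in rad, forces in N, time in s.
With the tool pointing down it reaches from about 0.25 to 0.775 m from the base axis. Payload 4 kg.
Tool frame: the origin (TCP) lies midway between the tips of the shut fingers; the grasp point (between the pads) lies 19 mm behind it; z points along the fingers, x is the direction in which the jaws open and shut, and the axes are right-handed (so a half turn about z gives the same grasp; the last joint's range is limited). The gripper opens to 85 mm and grips with 20 to 120 N. Pads are 22 mm wide; open, the fingers measure 114 mm over their backs; the gripper's body (76 mm by 85 mm) begins 54 mm behind the grasp point. The pads swing forward as they close: fully open they stand 13 mm farther back than shut.
Start: joints at [1.093, 0.087, 1.371, -0, 1.684, -0.103], TCP at [0.201, 0.512, 0.231] pointing down, gripper open.
Joint ranges: [-3.1, 3.1], [-0.76, 2.03], [0.27, 2.55], [-1.08, 4.22], [0.17, 2.65], [-2.57, 2.57]. Speed limits (rad/s): [2.79, 2.79, 3.14, 3.14, 3.14, 3.14].

## Interface

Orientations are given as a rotation vector (axis times angle).
In Python, from plant import get_state, get_image, camera_info, close_job gives the robot as it stands.
- The arm moves only by the shell command python3 -m pendant 'ROWS'. ROWS is JSON, a list of rows, each a list of 7 numbers: the closure in counts, from 0 (fully open) to 255 (shut), then the shift along the tool's x, y, z in cm, then the turn, a rotation vector about the tool's x, y, z in rad. In form: [[fingers, x, y, z, wx, wy, wz], ...]. A call has 1 to 8 rows; each row is the pose to reach, as a shift and turn from the pose commanded when the call began, along the tool's axes at that moment; what a row does not reach only later rows make up. A row lasts 1/10 s, in which the tool goes at most 50 mm and 8.59 degrees, less where a joint would pass 70% of its speed; a pose out of reach is approached as far as the arm can. A call with a gripper value outside its range is refused whole. The fingers move at their own pace and stop on an object; the grip force is fixed at half the most. Time passes only in rows, so rows that repeat a pose let the fingers close. It gives the time, the measured TCP pose, the force and the opening at its end, in the units of the state.
- get_state(): the state, without advancing time (a new reading comes with each control period).
- get_image(name): name is "side" or "top"; returns the picture (480x640x3 uint8, blue, green, red); there is no depth.
- camera_info(name): a dict with "fx", "fy", "cx", "cy" (pixels), "k1" (the pictures are not rectified: a ray, as slopes to the right and down, at radius r is drawn at 1 + k1 r^2 times it, then the intrinsics apply), "rvec" (rotation vector, rad) and "tvec" (3), from world to camera coordinates, as OpenCV has them. Camera axes: x right, y down, z forward; pixel columns grow to the right and rows downward; lengths in m; the calibration is good to about 2 mm. A picture is of the moment at which its call begins. camera_info takes no time and is no camera call.
- close_job(): hands the job in, once; it reports no verdict.
The state is a dict: "t": time; "qpos": joint angles; "joint_velocities": joint speeds; "tau": joint torques, N m; "tool_pos": TCP position; "eef_rot": TCP orientation; "wrist_force": force on the tool from outside, world axes, zero at the start; "moment": the same for the moment, N m; "grip_width": opening from 0.0 (shut) to 1.0 (fully open).
Only numpy, scipy, OpenCV 4.12 (cv2) and the standard library are available. Lean on these libraries where they do the work, as an engineer would, in place of code of your own. Each camera call takes 0.05 s, during which the arm holds its last target.

## Task

The bike tyre kit has got damp: take it apart from the top down. First lift the wooden lid off the steel caddy and lay it flat on the rubber mat, then stand the round patch tin upright in the middle of the saucer, and only then lift out the grey inner tray and lay it flat and right way up on the mat beside the lid. Last, put every tyre lever lying below (there may be three or four) edgewise into a slot of the wooden rack, pushed down to the bottom, and leave the bicycle bell and the little flower pot where they stand.

Things in the scene. Friction and masses are not known exactly. Their poses are not given: they have to be found in the camera images.
- caddy: Open steel box, fixed, 142 (x) x 170 (y) x 66 mm high, walls 5 mm, floor 4 mm thick. Origin: centre of its underside, z up. A ledge 5 mm wide along each x-end, top 38 mm up, carries the inner tray. On its floor, ribs 8 mm high and 70 mm long (tops 12 mm up) form four grooves 11 mm wide that run along its x, at y = -51, -17, 17 and 51 mm; levers stand in them on edge.
- lid_grip (a point): Centre of the finger-wide handle of the lid. The lid is a plywood plate 144 (x) x 172 (y) x 5 mm, 0.2 kg, lying loosely on the caddy's rim. Its handle is an upright fin along its x, 60 mm long, 10 mm thick (y), 24 mm high above the plate; this point is half-way up the fin, 17 mm above the plate's underside. z is up.
- tin_mid (a point): Centre (half-way up) of the round aluminium patch tin, 44 mm across, 24 mm high, z up. It stands loose on the inner tray's floor at about y = +44 mm of the tray's frame, beside its handle; 16 mm or so free towards the handle, much more along the tray's x.
- tray_grip (a point): Centre of the handle of the grey plastic inner tray: an upright white fin along its x, 60 mm long, 10 mm thick (y), 22 mm high, rising from the tray's 3 mm floor; this point is 14 mm above the tray's underside. The tray is 127 (x) x 155 (y) mm with edges 12 mm high, 0.18 kg, and sits inside the caddy on the ledges with about 2.5 mm of play each way. It covers the levers.
- mat: Black rubber mat, fixed, 320 (x) x 200 (y) x 3 mm. Origin: centre of its underside. Room for lid and inner tray side by side along its x.
- saucer: Blue glazed ceramic saucer, fixed, 124 mm across, 10 mm high; flat inner floor about 80 mm across, 4 mm above the surface. Origin: centre of its underside.
- rack: Low wooden lever rack, fixed, 90 (x) x 178 (y) x 20 mm high. Origin: centre of its underside. Four straight slots run along its x, open at both ends, 12 mm wide and 14 mm deep (bottom 6 mm above the surface), centred at y = -57, -19, 19 and 57 mm.
- lever0_mid (a point): Centre (half-way up) of a blue plastic tyre lever standing on edge: 112 mm long (x), 8 mm thick (y), 30 mm high (z), 35 g. At the start it stands in a floor groove of the caddy, under the inner tray; neighbours are 34 mm apart. Seated in the rack this point is 21 mm above the surface and the upper 16 mm of the lever stand clear, so hold it by its upper part. May be absent.
- lever1_mid (a point): Centre (half-way up) of a blue plastic tyre lever standing on edge: 112 mm long (x), 8 mm thick (y), 30 mm high (z), 35 g. At the start it stands in a floor groove of the caddy, under the inner tray; neighbours are 34 mm apart. Seated in the rack this point is 21 mm above the surface and the upper 16 mm of the lever stand clear, so hold it by its upper part. May be absent.
- lever2_mid (a point): Centre (half-way up) of a blue plastic tyre lever standing on edge: 112 mm long (x), 8 mm thick (y), 30 mm high (z), 35 g. At the start it stands in a floor groove of the caddy, under the inner tray; neighbours are 34 mm apart. Seated in the rack this point is 21 mm above the surface and the upper 16 mm of the lever stand clear, so hold it by its upper part. May be absent.
- lever3_mid (a point): Centre (half-way up) of a blue plastic tyre lever standing on edge: 112 mm long (x), 8 mm thick (y), 30 mm high (z), 35 g. At the start it stands in a floor groove of the caddy, under the inner tray; neighbours are 34 mm apart. Seated in the rack this point is 21 mm above the surface and the upper 16 mm of the lever stand clear, so hold it by its upper part. May be absent.
- bell: Steel bicycle bell, 42 mm across, 22 mm high; bystander among the task's things. Origin: centre of its underside.
- flowerpot: Small terracotta pot, 52 mm across, 45 mm high; bystander among the task's things. Origin: centre of its underside.
There are look-alikes about, which are no part of the job. There is more than one size of the part that bears lid_grip; the job needs the middle-sized.

How it is judged:
On the way, in this order (a step that is already met when the one before it is completed fails the run):
1. the lid lies flat on the mat, let go (x of lid_grip in the frame of mat between -0.115 and 0.115 m and y of lid_grip in the frame of mat between -0.055 and 0.055 m and z of lid_grip in the frame of mat below 0.027 m and angle between lid_grip's own z axis and vertical below 0.08 rad and contact force between the fingers and lid below 0.05 N), for 0.2 s.
2. the patch tin stands on the saucer, let go (horizontal distance between tin_mid and saucer below 0.032 m and height (world z) of tin_mid below 0.024 m and angle between tin_mid's own z axis and vertical below 0.12 rad and contact force between the fingers and tin below 0.05 N), for 0.2 s.
3. the inner tray lies flat on the mat, let go (x of tray_grip in the frame of mat between -0.115 and 0.115 m and y of tray_grip in the frame of mat between -0.055 and 0.055 m and z of tray_grip in the frame of mat below 0.024 m and angle between tray_grip's own z axis and vertical below 0.08 rad and contact force between the fingers and tray below 0.05 N), for 0.2 s.
4. every lever is down in a slot of the rack (x of lever0_mid in the frame of rack between -0.03 and 0.03 m and y of lever0_mid in the frame of rack between -0.075 and 0.075 m and z of lever0_mid in the frame of rack between 0.015 and 0.026 m and angle between the y axis of each of lever0_mid, lever1_mid, lever2_mid, lever3_mid and the y axis of rack, either way round below 0.35 rad and x of lever1_mid in the frame of rack between -0.03 and 0.03 m and y of lever1_mid in the frame of rack between -0.075 and 0.075 m and z of lever1_mid in the frame of rack between 0.015 and 0.026 m and x of lever2_mid in the frame of rack between -0.03 and 0.03 m and y of lever2_mid in the frame of rack between -0.075 and 0.075 m and z of lever2_mid in the frame of rack between 0.015 and 0.026 m and x of lever3_mid in the frame of rack between -0.03 and 0.03 m and y of lever3_mid in the frame of rack between -0.075 and 0.075 m and z of lever3_mid in the frame of rack between 0.015 and 0.026 m), for 0.2 s.
At the end, for the whole second after the job is handed in: Lid and inner tray flat and upright on the mat, centres within 115 mm (x) and 55 mm (y) of its centre; tin upright on the saucer within 32 mm of its centre; every lever on edge at the bottom of a rack slot, within 30 mm of the slot's middle; all at rest (all of step 4 and x of lid_grip in the frame of mat between -0.115 and 0.115 m and y of lid_grip in the frame of mat between -0.055 and 0.055 m and z of lid_grip in the frame of mat below 0.027 m and angle between each of lid_grip, tray_grip's own z axis and vertical below 0.08 rad and x of tray_grip in the frame of mat between -0.115 and 0.115 m and y of tray_grip in the frame of mat between -0.055 and 0.055 m and z of tray_grip in the frame of mat below 0.024 m and horizontal distance between tin_mid and saucer below 0.032 m and height (world z) of tin_mid below 0.024 m and angle between tin_mid's own z axis and vertical below 0.12 rad and linear speed of each of lid, tray, tin, lever0, lever1, lever2, lever3 below 0.02 m/s); the robot touches nothing.
It fails at once if the bell or the little flower pot is pushed more than 3 cm from its place (distance of any of bell, flowerpot from where it was at the start of the episode above 0.03 m).
It fails at once if the patch tin is tipped over (angle between tin_mid's own z axis and vertical above 0.8 rad).
Of lever0, lever1, lever2, lever3 only 3 to 4 are there at a start; the rules pass over those that are not, and their reading is None.
At some moment in a run one of lid, tray may be knocked a few centimetres aside while the robot is not near it.
It also fails if it takes over 210 s, if anything falls off the work surface, if the arm or the gripper's body presses on something with over 40 N, if the wrist force passes 120 N, or if a joint passes its speed limit or range.

## Working session

There is one attempt and no reset: what is moved stays moved. The work goes in short steps, Python scripts to look and compute and a shell command to move; the robot and the scene stay as the last step left them, time stands still between calls to the robot, and variables do not carry over. Pictures are saved under pics/ and viewed, and the job is handed in when it is done.

```bash
ls; mkdir -p pics; python3 - <<'E'
from plant import *
import cv2
for n in("top","side"):
    cv2.imwrite(f"pics/{n}0.png",get_image(n)); print(camera_info(n))
print(get_state())
E
```

```text
pics
{'fx': 540.8534568678743, 'fy': 540.8534568678743, 'cx': 319.4480783981337, 'cy': 234.78784579701124, 'k1': -0.045520650344140705, 'rvec': array([ 2.16341291, -2.13537019,  0.15599503]), 'tvec': array([-0.01139095,  0.49816566,  1.13002651])}
{'fx': 449.37489126839546, 'fy': 449.37489126839546, 'cx': 319.62559587646064, 'cy': 242.42197528278666, 'k1': -0.060139187879597225, 'rvec': array([ 0.08612651, -2.88290459,  1.19603975]), 'tvec': array([0.47083636, 0.07594009, 1.05019942])}
{'t': 0.1, 'qpos': array([ 1.09290689e+00,  8.78959810e-02,  1.37210318e+00,  4.66003323e-05,
        1.68358317e+00, -1.03075976e-01]), 'joint_velocities': array([-2.25167643e-05, -3.07446130e-04, -2.90873411e-03,  4.38487060e-04,
       -3.65065091e-04,  1.57369408e-03]), 'tau': array([ 2.27262797e-03, -3.53009534e+01, -3.14221823e+01, -2.13238782e-04,
        7.87858909e-03,  1.71463466e-05]), 'tool_pos': array([0.20112986, 0.51143448, 0.230248  ]), 'eef_rot': array([ 2.59567307,  1.76816209, -0.00278411]), 'wrist_force': array([-0.57386273,  0.04805172,  1.13376596]), 'moment': array([ 0.0171051 , -0.04872289,  0.03646663]), 'grip_width': 0.9989096412317993}
```

View pics/top0.png

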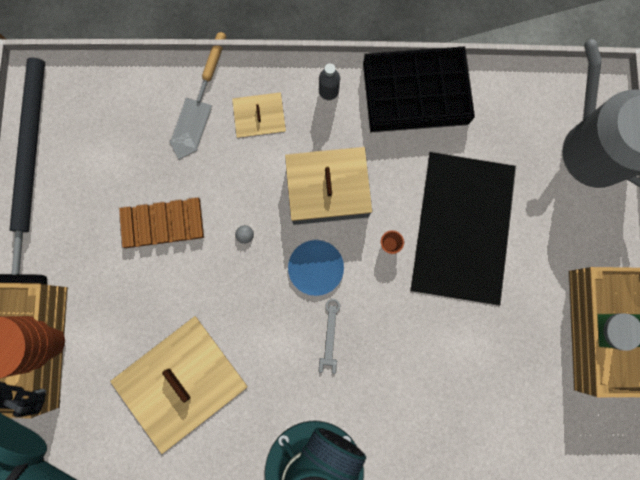

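View pics/side0.png

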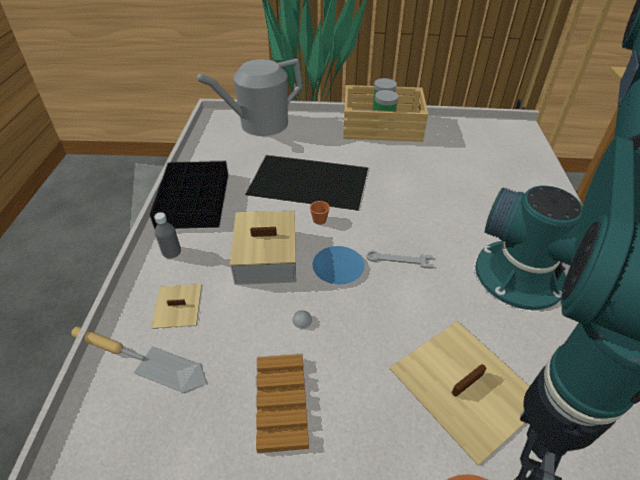

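```bash
cat > h.py <<'E'
import numpy as np,cv2
from plant import *
from scipy.spatial.transform import Rotation as R
def cam(n):
    c=camera_info(n);return c,R.from_rotvec(np.ravel(c['rvec'])).as_matrix(),np.ravel(c['tvec'])
def unp(n,u,v,z):
    c,Rm,t=cam(n);d=np.array([(u-c['cx'])/c['fx'],(v-c['cy'])/c['fy']]);s=d.copy()
    for _ in range(20): s=d/(1+c['k1']*(s@s))
    o=-Rm.T@t;r=Rm.T@np.r_[s,1];return o+r*(z-o[2])/r[2]
def proj(n,p):
    c,Rm,t=cam(n);q=Rm@np.asarray(p,float)+t;s=q[:2]/q[2];s=s*(1+c['k1']*(s@s))
    return np.r_[s[0]*c['fx']+c['cx'],s[1]*c['fy']+c['cy']]
def tri(uvt,uvs):
    # triangulate from top and side pixels
    a0,a1=unp('top',*uvt,0),unp('top',*uvt,.1);b0,b1=unp('side',*uvs,0),unp('side',*uvs,.1)
    A=np.c_[a1-a0,-(b1-b0)];x=np.linalg.lstsq(A,b0-a0,rcond=None)[0]
    p=a0+x[0]*(a1-a0);q=b0+x[1]*(b1-b0);return (p+q)/2,np.linalg.norm(p-q)
def crop(n,u0,v0,u1,v1,f,name,img=None):
    im=get_image(n) if img is None else img
    c=cv2.resize(im[v0:v1,u0:u1],None,fx=f,fy=f,interpolation=cv2.INTER_CUBIC);cv2.imwrite(name,c)
def pose():
    s=get_state();return np.array(s['tool_pos']),R.from_rotvec(s['eef_rot']),s
def yawR(yaw):  # tool pointing down, tool x at world angle yaw
    c,s=np.cos(yaw),np.sin(yaw);return R.from_matrix(np.c_[[c,s,0],[s,-c,0],[0,0,-1]])
def delta(target,yaw):
    p,r,s=pose()
    best=min((((r.inv()*yawR(yaw+k)).as_rotvec()) for k in(0,np.pi)),key=np.linalg.norm)
    print('shift cm',np.round(r.inv().apply(np.array(target)-p)*100,2),'turn',np.round(best,3),'|',np.round(p,4),'F',np.round(s['wrist_force'],1),'w',round(s['grip_width'],3),'t',round(s['t'],2),'q6',round(s['qpos'][5],2))
E
python3 - <<'E'
from h import *
t=cv2.imread('pics/top0.png');s=cv2.imread('pics/side0.png')
crop('top',270,130,430,310,4,'pics/a.png',t)
crop('top',400,130,530,320,3,'pics/b.png',t)
crop('top',105,185,265,265,5,'pics/c.png',t)
crop('side',220,190,400,300,4,'pics/d.png',s)
E
```

```text
(no output)
```

View pics/a.png

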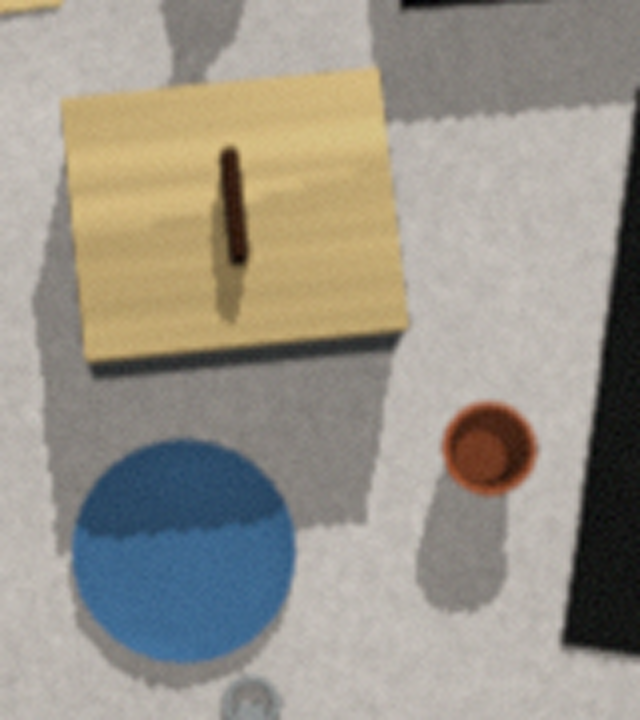

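View pics/b.png

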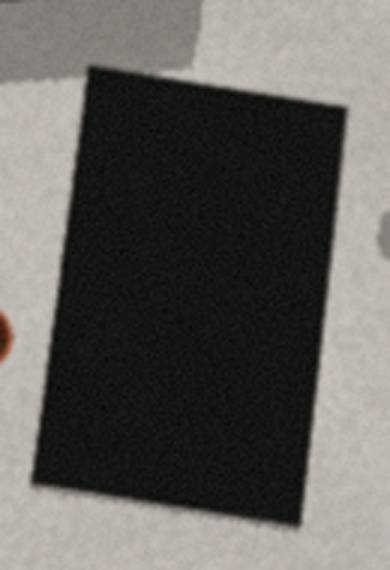

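View pics/c.png

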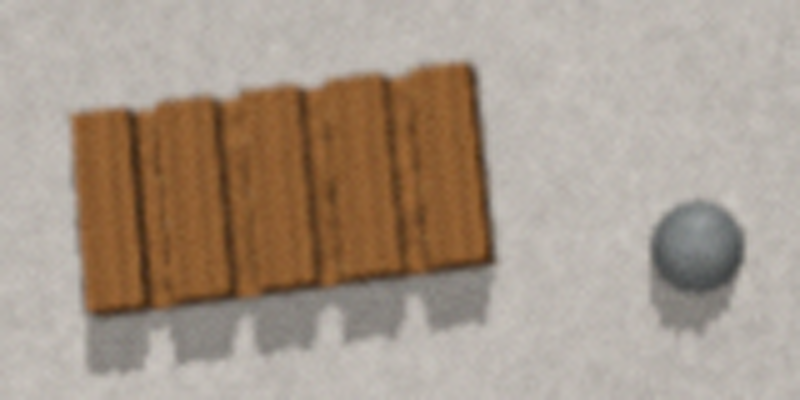

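View pics/d.png

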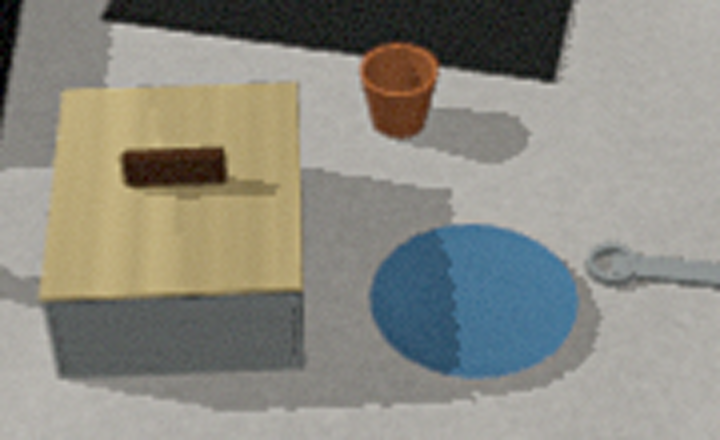

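```bash
python3 - <<'E'
from h import *
def g(pts,u0,v0,f,z): return np.array([unp('top',u0+(a+.5)/f-.5,v0+(b+.5)/f-.5,z) for a,b in pts])
def rep(n,P):
    c=P.mean(0); L=[np.linalg.norm(P[i]-P[(i+1)%4]) for i in range(4)]
    a=P[0]-P[3]+P[1]-P[2]; b=P[0]-P[1]+P[3]-P[2]
    print(n,np.round(c,4),np.round(L,4),'xyaw',round(np.arctan2(a[1],a[0]),4),'from y',round(np.arctan2(-b[0],b[1]),4))
rep('lid',g([(62,100),(378,68),(408,326),(88,360)],270,130,4,.071))
f=g([(230,148),(239,262)],270,130,4,.095);print('fin',f.round(4),f.mean(0).round(4))
rep('mat',g([(88,66),(347,106),(300,525),(33,484)],400,130,3,.003))
rep('rack',g([(72,114),(472,63),(493,262),(88,312)],105,185,5,.02))
print('saucer',g([(184,550),(184,438),(184,662)],270,130,4,.01).round(4))
print('pot',g([(490,448)],270,130,4,.045).round(4))
print('bell',g([(697,246)],105,185,5,.015).round(4))
# side check
q=lambda a,b:(220+(a+.5)/4-.5,190+(b+.5)/4-.5)
print('side lid',[unp('side',*q(*p),.071).round(4) for p in [(62,92),(298,84),(302,290),(42,298)]])
print('side saucer',unp('side',*q(474,301),.01).round(4))
delta([.4,.0,.2],1.57)
E
```

```text
lid [ 0.6049 -0.0218  0.071 ] [0.1699 0.1412 0.1691 0.1416] xyaw 0.1155 from y 0.1198
fin [[ 0.6333 -0.0189  0.095 ]
 [ 0.5728 -0.0242  0.095 ]] [ 0.6031 -0.0216  0.095 ]
mat [ 0.5253 -0.327   0.003 ] [0.1991 0.3192 0.1975 0.319 ] xyaw -0.1454 from y -0.1407
rack [0.5241 0.344  0.02  ] [0.1785 0.0896 0.1787 0.0889] xyaw 0.1466 from y 0.1391
saucer [[0.4305 0.0025 0.01  ]
 [0.4921 0.0033 0.01  ]
 [0.3696 0.0017 0.01  ]]
pot [[ 0.4842 -0.1603  0.045 ]]
bell [[0.5012 0.1606 0.015 ]]
side lid [array([ 0.6844, -0.0974,  0.071 ]), array([ 0.5412, -0.1136,  0.071 ]), array([0.5221, 0.0568, 0.071 ]), array([0.6628, 0.0715, 0.071 ])]
side saucer [0.4279 0.0037 0.01  ]
shift cm [-40.31  37.23   3.1 ] turn [-0.001  0.002 -0.374] | [0.2011 0.5114 0.2302] F [-0.6  0.   1.1] w 0.999 t 0.1 q6 -0.1
```

```bash
python3 - <<'E'
from h import *
delta([.6035,-.0215,.2],1.689)
E
```

```text
shift cm [-34.86  56.95   3.08] turn [-0.001  0.002 -0.493] | [0.2011 0.5114 0.2302] F [-0.6  0.   1.1] w 0.999 t 0.1 q6 -0.1
```

```bash
python3 -m pendant '[[0,-34.86,56.95,3,0,0,-0.493],[0,-34.86,56.95,3,0,0,-0.493],[0,-34.86,56.95,3,0,0,-0.493],[0,-34.86,56.95,3,0,0,-0.493],[0,-34.86,56.95,3,0,0,-0.493],[0,-34.86,56.95,3,0,0,-0.493],[0,-34.86,56.95,3,0,0,-0.493],[0,-34.86,56.95,3,0,0,-0.493]]'; python3 - <<'E'
from h import *
delta([.6035,-.0215,.2],1.689)
E
```

```text
t: 0.9
tool_pos: [0.4349, 0.202, 0.2136]
eef_rot: [-2.086, -2.349, 0.0]
wrist_force: [0.8, 0.0, 0.2]
grip_width: 0.998
shift cm [-24.18  14.11   1.35] turn [-0. -0.  0.] | [0.4349 0.202  0.2136] F [0.8 0.  0.2] w 0.998 t 0.9 q6 -1.37
```

```bash
python3 -m pendant '[[0,-24.18,14.11,1.35,0,0,0],[0,-24.18,14.11,1.35,0,0,0],[0,-24.18,14.11,1.35,0,0,0],[0,-24.18,14.11,1.35,0,0,0],[0,-24.18,14.11,1.35,0,0,0],[0,-24.18,14.11,1.35,0,0,0],[0,-24.18,14.11,1.35,0,0,0],[0,-24.18,14.11,1.35,0,0,0]]'; python3 - <<'E'
from h import *
delta([.6035,-.0215,.075],1.689)
E
```

```text
t: 1.7
tool_pos: [0.6026, -0.02, 0.1994]
eef_rot: [-2.086, -2.346, 0.001]
wrist_force: [0.7, 0.7, 0.9]
grip_width: 1.003
shift cm [-0.18  0.1  12.44] turn [-0.002 -0.001 -0.001] | [ 0.6026 -0.02    0.1994] F [0.7 0.7 0.9] w 1.003 t 1.7 q6 -1.82
```

```bash
python3 -m pendant '[[0,-0.1,0.1,4,0,0,0],[0,-0.1,0.1,8,0,0,0],[0,-0.1,0.1,11,0,0,0],[0,-0.1,0.1,12.4,0,0,0],[0,-0.1,0.1,12.4,0,0,0],[255,-0.1,0.1,12.4,0,0,0],[255,-0.1,0.1,12.4,0,0,0],[255,-0.1,0.1,12.4,0,0,0]]';python3 -m pendant '[[255,0,0,0,0,0,0],[255,0,0,0,0,0,0],[255,0,0,0,0,0,0],[255,0,0,0,0,0,0]]'; python3 - <<'E'
from h import *
delta([.6025,-.0215,.075],1.689)
crop('side',200,160,400,310,4,'pics/e.png')
E
```

```text
t: 2.5
tool_pos: [0.6055, -0.0206, 0.079]
eef_rot: [2.084, 2.346, 0.004]
wrist_force: [0.8, -1.1, -0.0]
grip_width: 0.513
t: 2.9
tool_pos: [0.6046, -0.0207, 0.0775]
eef_rot: [2.086, 2.348, 0.002]
wrist_force: [0.3, -0.6, 4.4]
grip_width: 0.095
shift cm [-0.06 -0.22  0.25] turn [ 0.002  0.    -0.   ] | [ 0.6046 -0.0207  0.0775] F [ 0.3 -0.6  4.4] w 0.095 t 2.9 q6 -1.82
```

View pics/e.png

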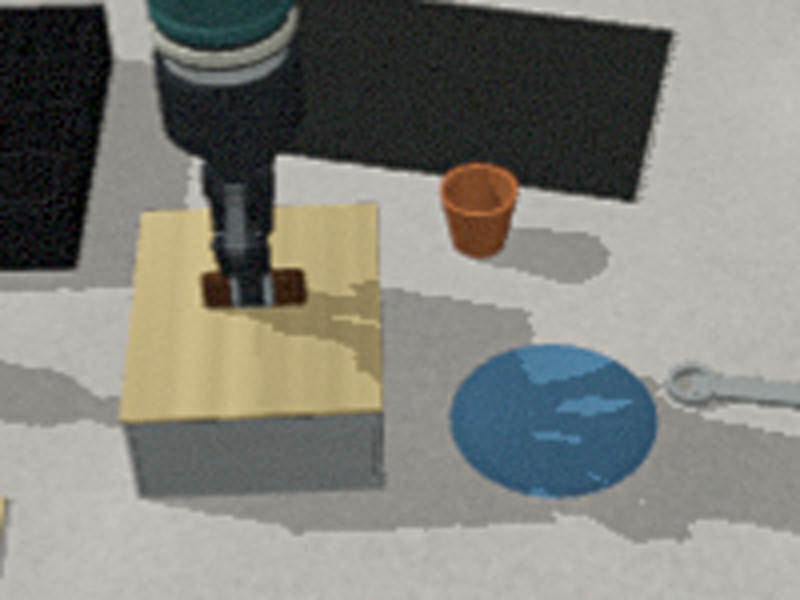

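```bash
python3 -m pendant '[[255,0,0,-2,0,0,0],[255,0,0,-5,0,0,0],[255,0,0,-9,0,0,0],[255,0,0,-11,0,0,0],[255,0,0,-11,0,0,0]]'; python3 - <<'E'
from h import *
delta([.6025,-.338,.18],-.143+np.pi/2)
crop('side',160,100,400,280,3.3,'pics/e2.png')
E
```

```text
t: 3.45
tool_pos: [0.6058, -0.0207, 0.1902]
eef_rot: [2.082, 2.345, 0.006]
wrist_force: [1.1, -0.2, -2.4]
grip_width: 0.1
shift cm [-31.47  -4.08   1.04] turn [0.007 0.001 0.261] | [ 0.6058 -0.0207  0.1902] F [ 1.1 -0.2 -2.4] w 0.1 t 3.45 q6 -1.82
```

View pics/e2.png

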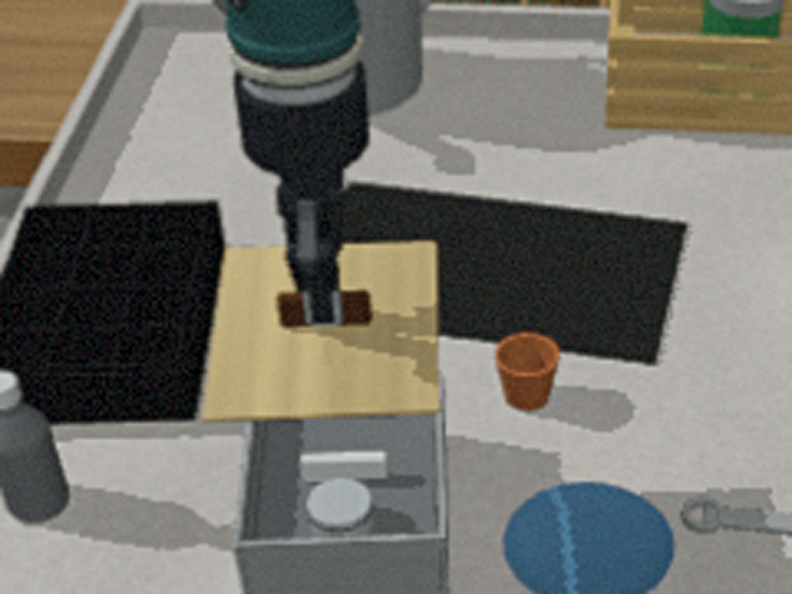

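```bash
python3 -m pendant '[[255,-31.4,-4.1,1,0,0,0.261],[255,-31.4,-4.1,1,0,0,0.261],[255,-31.4,-4.1,1,0,0,0.261],[255,-31.4,-4.1,1,0,0,0.261],[255,-31.4,-4.1,1,0,0,0.261],[255,-31.4,-4.1,1,0,0,0.261],[255,-31.4,-4.1,1,0,0,0.261],[255,-31.4,-4.1,1,0,0,0.261]]'; python3 - <<'E'
from h import *
delta([.6025,-.338,.016],-.143+np.pi/2)
E
```

```text
t: 4.3
tool_pos: [0.5983, -0.3395, 0.1718]
eef_rot: [-2.374, -2.048, 0.003]
wrist_force: [-0.1, 0.2, -1.7]
grip_width: 0.097
shift cm [ 0.17  0.49 15.57] turn [-0.006 -0.003 -0.004] | [ 0.5983 -0.3395  0.1718] F [-0.1  0.2 -1.7] w 0.097 t 4.3 q6 -2.02
```

```bash
python3 -m pendant '[[255,0.1,0.1,4,0,0,0],[255,0.1,0.1,8,0,0,0],[255,0.1,0.1,12,0,0,0],[255,0.1,0.1,14,0,0,0],[255,0.1,0.1,15,0,0,0],[255,0.1,0.1,15.3,0,0,0],[255,0.1,0.1,15.3,0,0,0]]'; python3 - <<'E'
from h import *
delta([.6025,-.338,.0145],-.143+np.pi/2)
crop('side',200,100,440,280,3.3,'pics/e3.png')
E
```

```text
t: 5.0
tool_pos: [0.6021, -0.3356, 0.024]
eef_rot: [2.373, 2.058, 0.001]
wrist_force: [-0.2, 0.3, -2.5]
grip_width: 0.097
shift cm [-0.23  0.07  0.95] turn [ 0.001 -0.     0.001] | [ 0.6021 -0.3356  0.024 ] F [-0.2  0.3 -2.5] w 0.097 t 5.0 q6 -2.02
```

View pics/e3.png

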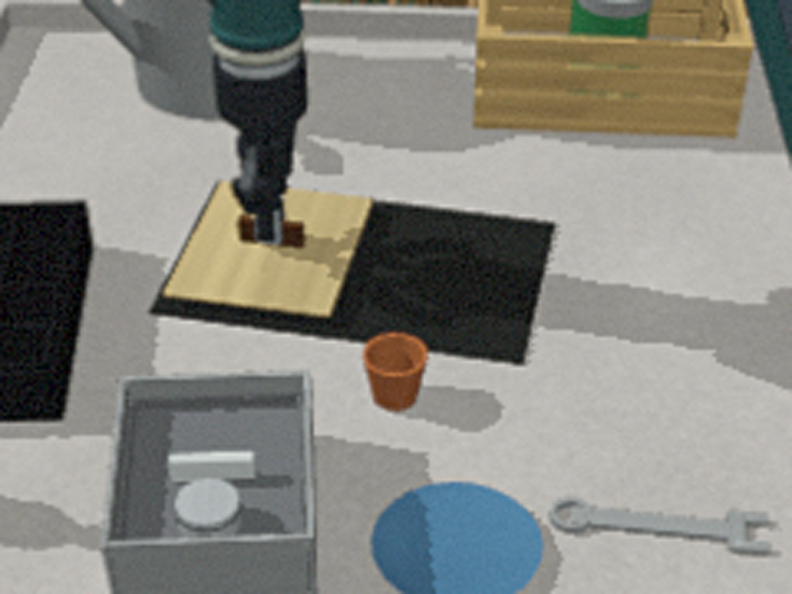

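```bash
python3 -m pendant '[[255,-0.1,0,0.5,0,0,0],[255,-0.1,0,0.8,0,0,0],[255,-0.1,0,0.8,0,0,0]]'; python3 - <<'E'
from h import *
delta([.6025,-.338,.0145],-.143+np.pi/2)
E
```

```text
t: 5.35
tool_pos: [0.6012, -0.3373, 0.0154]
eef_rot: [-2.374, -2.057, -0.0]
wrist_force: [-1.0, -0.2, -1.3]
grip_width: 0.093
shift cm [-0.05  0.14  0.09] turn [-0. -0. -0.] | [ 0.6012 -0.3373  0.0154] F [-1.  -0.2 -1.3] w 0.093 t 5.35 q6 -2.02
```

Just touching; release and rise.

```bash
python3 -m pendant '[[255,0,0,0.1,0,0,0],[120,0,0,0.1,0,0,0],[0,0,0,0.0,0,0,0],[0,0,0,0,0,0,0],[0,0,0,-1,0,0,0],[0,0,0,-5,0,0,0],[0,0,0,-10,0,0,0],[0,0,0,-15,0,0,0]]'; python3 - <<'E'
from h import *
im=get_image('top');cv2.imwrite('pics/top2.png',im)
crop('top',270,130,430,310,4,'pics/f.png',im)
crop('side',160,160,360,310,4,'pics/g.png')
delta([.42,-.0,.2],1.69)
E
```

```text
t: 6.15
tool_pos: [0.601, -0.337, 0.1675]
eef_rot: [-2.374, -2.057, 0.0]
wrist_force: [1.1, -1.1, -0.7]
grip_width: 1.001
shift cm [ 30.98 -23.13  -2.85] turn [ 0.017  0.011 -0.262] | [ 0.6053 -0.3398  0.1786] F [ 0.5 -0.7  0.9] w 1.001 t 6.25 q6 -2.02
```

View pics/top2.png

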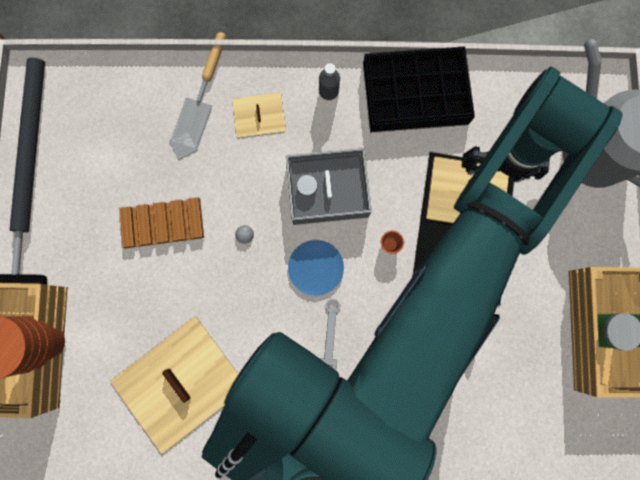

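View pics/f.png

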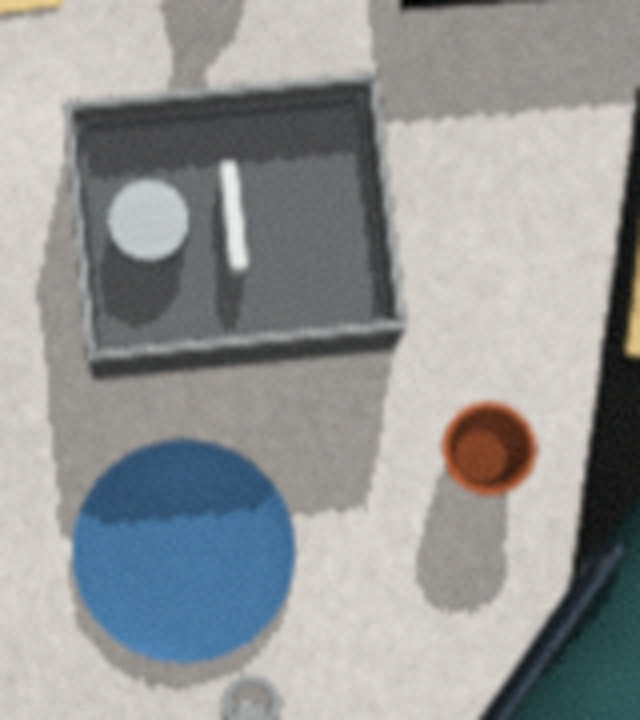

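View pics/g.png

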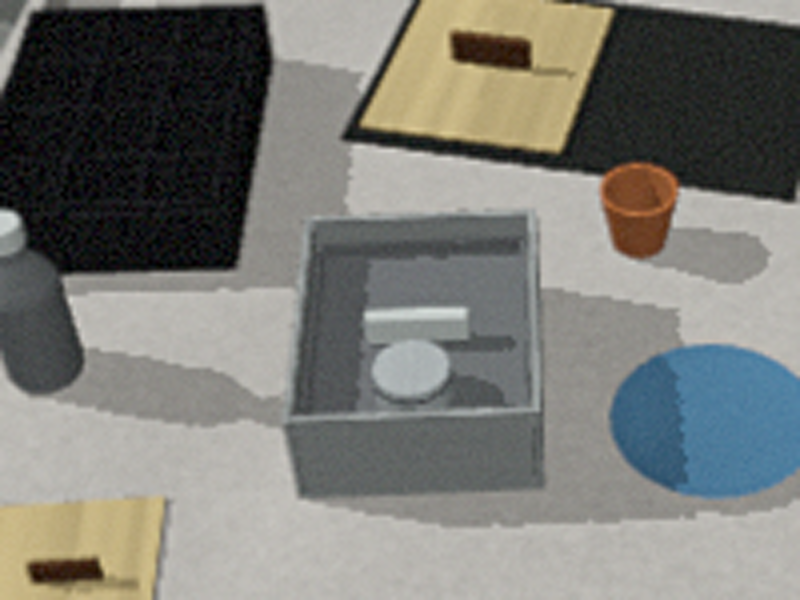

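```bash
python3 - <<'E'
from h import *
q=lambda a,b:(270+(a+.5)/4-.5,130+(b+.5)/4-.5)
s=lambda a,b:(160+(a+.5)/4-.5,160+(b+.5)/4-.5)
T=unp('top',*q(148,219),.065);print('tin',T,unp('side',*s(411,368),.065), tri(q(148,219),s(411,368)))
a,b=[unp('top',*q(*p),.063) for p in((229,160),(240,270))];print('fin',a,b,(a+b)/2,np.linalg.norm(a-b),np.arctan2(*(a-b)[1::-1]))
print('fin side',[unp('side',*s(*p),.063) for p in((366,309),(467,310))])
C=np.array([unp('top',*q(*p),.066) for p in((70,104),(376,78),(403,326),(92,360))]);print('caddy',C.round(4),C.mean(0))
delta([T[0],T[1],.2],.118)
E
```

```text
tin [0.60205244 0.02385022 0.065     ] [0.59956815 0.02397835 0.065     ] (array([0.60077175, 0.02385157, 0.06515903]), np.float64(0.0024176268017013225))
fin [ 0.63548501 -0.01893189  0.063     ] [ 0.57544999 -0.02541827  0.063     ] [ 0.6054675  -0.02217508  0.063     ] 0.060384407480149775 0.10762586510061829
fin side [array([ 0.6333468 , -0.02368706,  0.063     ]), array([ 0.574376  , -0.02648312,  0.063     ])]
caddy [[ 0.6644  0.0667  0.066 ]
 [ 0.6812 -0.0974  0.066 ]
 [ 0.5458 -0.1118  0.066 ]
 [ 0.5254  0.0521  0.066 ]] [ 0.60420698 -0.02260734  0.066     ]
shift cm [35.93 -5.45 -2.57] turn [ 0.022 -0.005  1.31 ] | [ 0.6053 -0.3398  0.1786] F [ 0.5 -0.7  0.9] w 1.001 t 6.25 q6 -2.02
```

```bash
python3 -m pendant '[[0,35.9,-5.3,-2.6,0,0,1.31],[0,35.9,-5.3,-2.6,0,0,1.31],[0,35.9,-5.3,-2.6,0,0,1.31],[75,35.9,-5.3,-2.6,0,0,1.31],[75,35.9,-5.3,-2.6,0,0,1.31],[75,35.9,-5.3,-2.6,0,0,1.31],[75,35.9,-5.3,-2.6,0,0,1.31],[75,35.9,-5.3,-2.6,0,0,1.31]]';  python3 - <<'E'
from h import *
delta([.601,.024,.15],.118)
E
```

```text
t: 7.05
tool_pos: [0.5998, 0.0297, 0.1932]
eef_rot: [-3.116, -0.394, -0.004]
wrist_force: [0.2, -0.7, 0.3]
grip_width: 0.708
shift cm [-0.04  0.58  4.32] turn [-0.001 -0.003  0.133] | [0.5998 0.0297 0.1932] F [ 0.2 -0.7  0.3] w 0.708 t 7.05 q6 -0.3
```

```bash
python3 -m pendant '[[75,0,0.5,4,0,0,0.133],[75,0,0.5,4,0,0,0.133],[75,0,0.5,4,0,0,0.133],[75,0,0.5,4,0,0,0.133],[75,0,0.5,4,0,0,0.133]]';  python3 - <<'E'
from h import *
delta([.601,.024,.041],.118)
crop('side',160,100,360,280,4,'pics/g2.png')
E
```

```text
t: 7.55
tool_pos: [0.6023, 0.0201, 0.1537]
eef_rot: [3.136, 0.189, 0.005]
wrist_force: [0.3, -0.8, -0.1]
grip_width: 0.707
shift cm [-0.12 -0.41 11.27] turn [ 0.    -0.003  0.003] | [0.6023 0.0201 0.1537] F [ 0.3 -0.8 -0.1] w 0.707 t 7.55 q6 -0.18
```

View pics/g2.png

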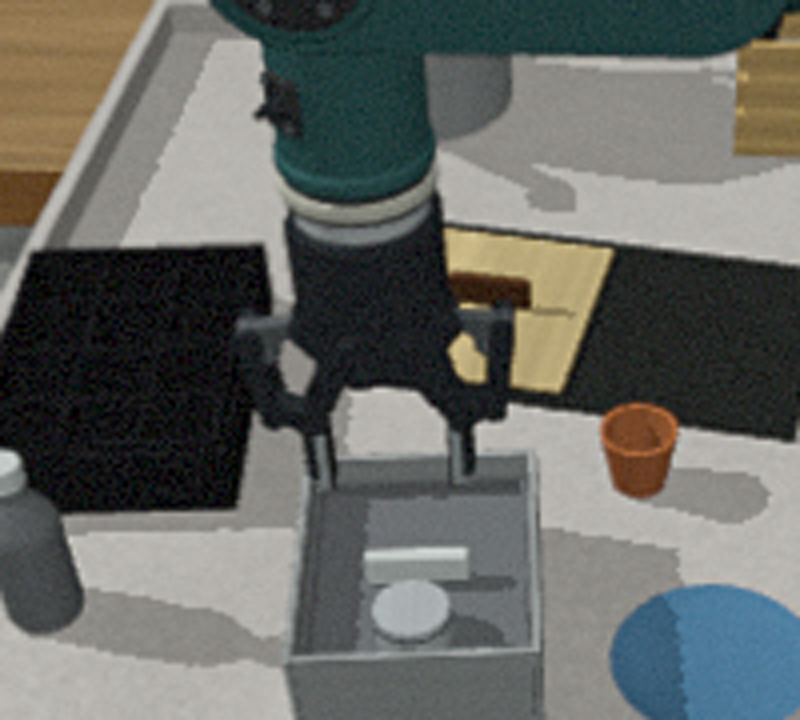

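```bash
python3 -m pendant '[[75,-0.1,-0.3,0,0,0,0],[75,-0.1,-0.3,3,0,0,0],[75,-0.1,-0.3,6,0,0,0],[75,-0.1,-0.3,8,0,0,0],[75,-0.1,-0.3,8,0,0,0]]';  python3 - <<'E'
from h import *
delta([.601,.024,.041],.118)
E
```

```text
t: 8.1
tool_pos: [0.5972, 0.0238, 0.0678]
eef_rot: [-3.135, -0.19, 0.012]
wrist_force: [-0.4, 1.5, -0.8]
grip_width: 0.706
shift cm [0.4  0.03 2.68] turn [-0.001  0.007  0.003] | [0.5972 0.0238 0.0678] F [-0.4  1.5 -0.8] w 0.706 t 8.1 q6 -0.18
```

```bash
python3 -m pendant '[[75,0.3,0,1.2,0,0,0],[75,0.3,0,2,0,0,0],[75,0.3,0,2,0,0,0],[75,0.3,0,2,0,0,0]]';  python3 - <<'E'
from h import *
delta([.601,.024,.041],.118)
crop('side',180,130,360,280,4,'pics/g3.png')
E
```

```text
t: 8.5
tool_pos: [0.6032, 0.024, 0.052]
eef_rot: [-3.136, -0.19, -0.001]
wrist_force: [1.1, -0.2, 0.5]
grip_width: 0.708
shift cm [-0.22 -0.03  1.1 ] turn [ 0.    -0.001  0.003] | [0.6032 0.024  0.052 ] F [ 1.1 -0.2  0.5] w 0.708 t 8.5 q6 -0.17
```

View pics/g3.png

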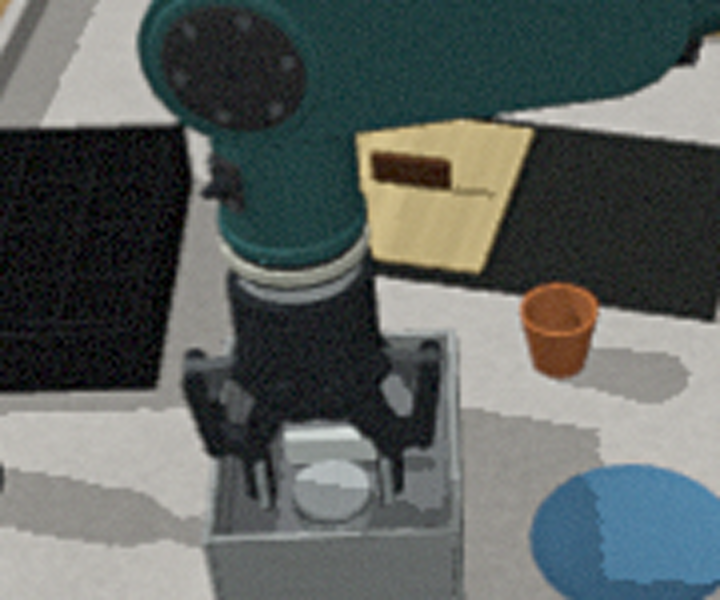

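```bash
python3 -m pendant '[[90,-0.1,0,0.5,0,0,0],[90,-0.1,0,0.9,0,0,0],[90,-0.1,0,0.9,0,0,0],[90,-0.1,0,0.9,0,0,0]]';  python3 - <<'E'
from h import *
delta([.601,.024,.041],.118)
E
python3 -m pendant '[[255,0,0,0,0,0,0],[255,0,0,0,0,0,0],[255,0,0,0,0,0,0],[255,0,0,0,0,0,0]]';  python3 - <<'E'
from h import *
delta([.601,.024,.041],.118)
crop('side',180,130,360,280,4,'pics/g4.png')
E
```

```text
t: 8.95
tool_pos: [0.6017, 0.0239, 0.0423]
eef_rot: [-3.136, -0.189, 0.001]
wrist_force: [-0.2, 0.9, -0.5]
grip_width: 0.648
shift cm [-0.07 -0.02  0.13] turn [-0.     0.     0.003] | [0.6017 0.0239 0.0423] F [-0.2  0.9 -0.5] w 0.648 t 8.95 q6 -0.18
t: 9.35
tool_pos: [0.6023, 0.0238, 0.043]
eef_rot: [3.136, 0.189, 0.002]
wrist_force: [0.5, -0.5, 2.0]
grip_width: 0.492
shift cm [-0.13 -0.03  0.2 ] turn [ 0.    -0.001  0.003] | [0.6023 0.0238 0.043 ] F [ 0.5 -0.5  2. ] w 0.492 t 9.35 q6 -0.18
```

View pics/g4.png

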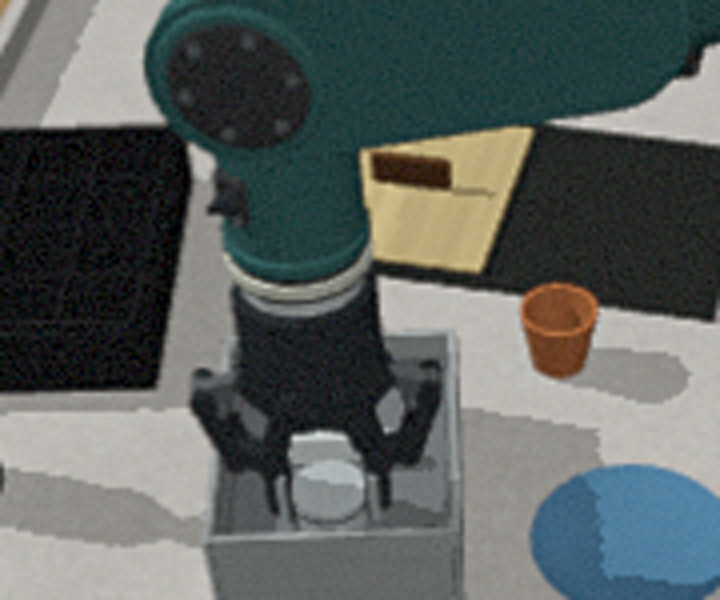

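```bash
python3 -m pendant '[[255,0,0,-1,0,0,0],[255,0,0,-3,0,0,0],[255,0,0,-6,0,0,0],[255,0,0,-8,0,0,0],[255,0,0,-8,0,0,0]]';  python3 - <<'E'
from h import *
delta([.4295,.003,.12],.118)
crop('side',160,100,400,280,3.3,'pics/g5.png')
E
```

```text
t: 9.9
tool_pos: [0.6041, 0.0238, 0.127]
eef_rot: [3.135, 0.189, 0.012]
wrist_force: [0.1, 0.1, -0.2]
grip_width: 0.496
shift cm [-17.59  -0.04   0.56] turn [ 0.001 -0.008  0.003] | [0.6041 0.0238 0.127 ] F [ 0.1  0.1 -0.2] w 0.496 t 9.9 q6 -0.18
```

View pics/g5.png

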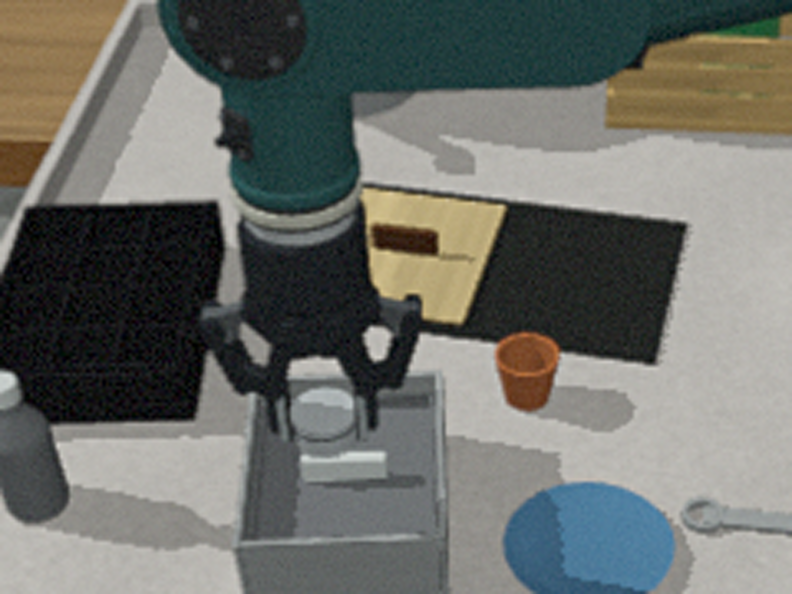

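```bash
python3 -m pendant '[[255,-3,0,0.3,0,0,0],[255,-6,0,0.3,0,0,0],[255,-10,0,0.3,0,0,0],[255,-14,0,0.3,0,0,0],[255,-16.5,0,0.3,0,0,0],[255,-17.4,0,0.5,0,0,0],[255,-17.4,0,0.5,0,0,0],[255,-17.4,0,0.5,0,0,0]]';  python3 - <<'E'
from h import *
delta([.4295,.003,.006],.118)
E
```

```text
t: 10.75
tool_pos: [0.4297, 0.003, 0.117]
eef_rot: [-3.136, -0.189, 0.0]
wrist_force: [0.5, 0.1, -0.3]
grip_width: 0.493
shift cm [-0.02 -0.   11.1 ] turn [-0.     0.     0.003] | [0.4297 0.003  0.117 ] F [ 0.5  0.1 -0.3] w 0.493 t 10.75 q6 -0.25
```

```bash
python3 -m pendant '[[255,0,0,3,0,0,0],[255,0,0,6,0,0,0],[255,0,0,9,0,0,0],[255,0,0,10,0,0,0],[255,0,0,10.5,0,0,0],[255,0,0,10.6,0,0,0],[255,0,0,10.6,0,0,0],[255,0,0,10.6,0,0,0]]';  python3 - <<'E'
from h import *
delta([.4295,.003,.006],.118)
crop('side',230,150,430,300,4,'pics/g6.png')
E
```

```text
t: 11.55
tool_pos: [0.4305, 0.0028, 0.0129]
eef_rot: [3.135, 0.189, 0.005]
wrist_force: [-0.2, 0.1, -0.4]
grip_width: 0.492
shift cm [-0.1  -0.03  0.69] turn [ 0.001 -0.003  0.003] | [0.4305 0.0028 0.0129] F [-0.2  0.1 -0.4] w 0.492 t 11.55 q6 -0.25
```

View pics/g6.png

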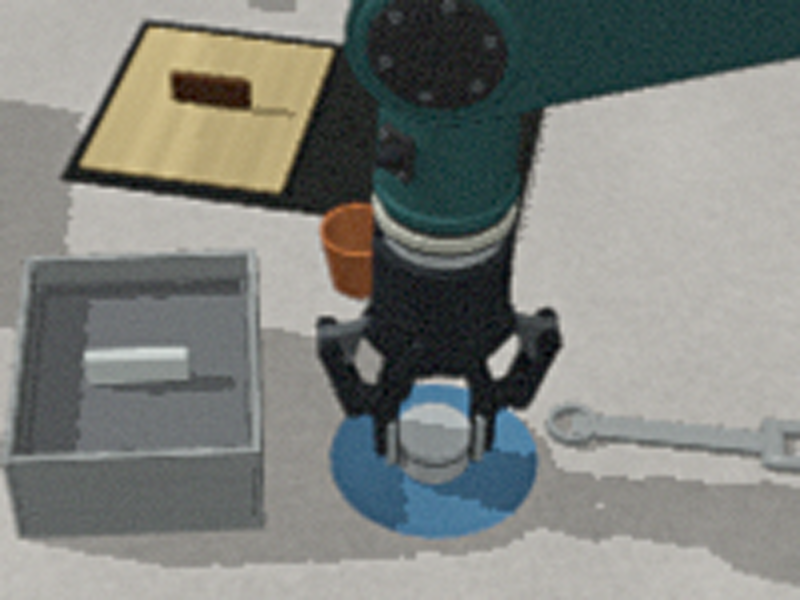

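```bash
python3 -m pendant '[[255,0,0,0.3,0,0,0],[255,0,0,0.5,0,0,0],[255,0,0,0.6,0,0,0],[255,0,0,0.6,0,0,0]]';  python3 - <<'E'
from h import *
delta([.4295,.003,.006],.118)
E
```

```text
t: 12.0
tool_pos: [0.4291, 0.0029, 0.006]
eef_rot: [-3.136, -0.189, 0.0]
wrist_force: [-1.4, -0.2, 3.4]
grip_width: 0.489
shift cm [ 0.04 -0.   -0.  ] turn [-0.     0.     0.003] | [0.4291 0.0029 0.006 ] F [-1.4 -0.2  3.4] w 0.489 t 12.0 q6 -0.25
```

```bash
python3 -m pendant '[[75,0,0,0,0,0,0],[75,0,0,0,0,0,0],[75,0,0,0,0,0,0],[75,0,0,-1,0,0,0],[75,0,0,-3,0,0,0],[75,0,0,-7,0,0,0],[75,0,0,-12,0,0,0],[75,0,0,-14,0,0,0]]';  python3 - <<'E'
from h import *
delta([.6045,-.0225,.18],1.685)
cv2.imwrite('pics/top3.png',get_image('top'))
crop('side',160,100,400,280,3.3,'pics/g7.png')
E
```

```text
t: 12.8
tool_pos: [0.4317, 0.0026, 0.1516]
eef_rot: [3.134, 0.189, 0.015]
wrist_force: [0.7, 0.4, 1.8]
grip_width: 0.705
shift cm [16.88  4.58 -2.68] turn [ 0.009 -0.005 -1.564] | [0.4317 0.0026 0.1516] F [0.7 0.4 1.8] w 0.705 t 12.8 q6 -0.25
```

View pics/g7.png

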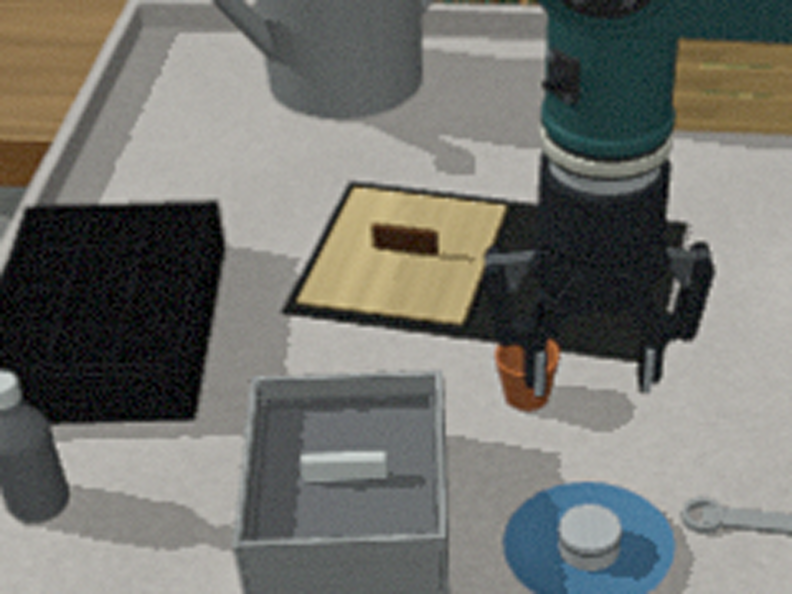

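View pics/top3.png

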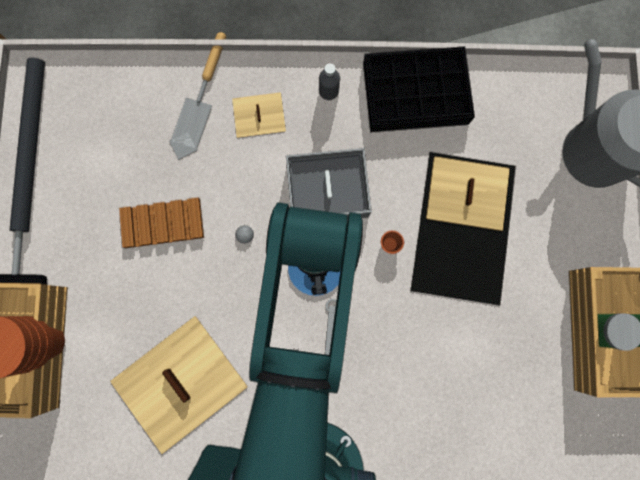

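```bash
python3 -m pendant '[[0,8,2.3,-3,0,0,-1.564],[0,12,4.6,-3,0,0,-1.564],[0,16.9,4.6,-3,0,0,-1.564],[0,16.9,4.6,-3,0,0,-1.564],[0,16.9,4.6,-3,0,0,-1.564],[0,16.9,4.6,-3,0,0,-1.564],[0,16.9,4.6,-3,0,0,-1.564],[0,16.9,4.6,-3,0,0,-1.564]]';  python3 - <<'E'
from h import *
delta([.6045,-.0225,.15],1.685)
E
```

```text
t: 13.7
tool_pos: [0.6017, -0.0223, 0.1733]
eef_rot: [-2.473, -1.933, 0.004]
wrist_force: [0.4, 0.4, 0.6]
grip_width: 1.002
shift cm [0.05 0.29 2.33] turn [-0.004 -0.    -0.358] | [ 0.6017 -0.0223  0.1733] F [0.4 0.4 0.6] w 1.002 t 13.7 q6 -1.46
```

```bash
python3 -m pendant '[[0,0,0.1,0,0,0,-0.358],[0,0,0.1,2,0,0,-0.358],[0,0,0.1,4,0,0,-0.358],[0,0,0.1,4,0,0,-0.358],[0,0,0.1,4,0,0,-0.358]]';  python3 - <<'E'
from h import *
delta([.6045,-.0225,.045],1.68)
E
```

```text
t: 14.2
tool_pos: [0.6025, -0.0226, 0.1341]
eef_rot: [-2.098, -2.334, 0.003]
wrist_force: [0.3, 0.1, 0.5]
grip_width: 1.001
shift cm [-0.02  0.23  8.91] turn [-0.003 -0.001 -0.003] | [ 0.6025 -0.0226  0.1341] F [0.3 0.1 0.5] w 1.001 t 14.2 q6 -1.81
```

```bash
python3 -m pendant '[[0,0,0.15,3,0,0,0],[0,0,0.15,6,0,0,0],[0,0,0.15,8,0,0,0],[0,0,0.15,8.7,0,0,0],[0,0,0.15,8.7,0,0,0],[255,0,0.15,8.7,0,0,0],[255,0,0.15,8.7,0,0,0],[255,0,0.15,8.7,0,0,0]]';python3 -m pendant '[[255,0,0,0,0,0,0],[255,0,0,0,0,0,0],[255,0,0,0,0,0,0]]';  python3 - <<'E'
from h import *
delta([.6045,-.0225,.045],1.68)
crop('side',160,160,360,310,4,'pics/g8.png')
E
```

```text
t: 15.0
tool_pos: [0.6059, -0.0226, 0.0502]
eef_rot: [2.097, 2.336, 0.003]
wrist_force: [0.2, -0.4, -1.2]
grip_width: 0.518
t: 15.3
tool_pos: [0.6052, -0.0225, 0.0492]
eef_rot: [2.098, 2.337, 0.001]
wrist_force: [-0.7, 0.3, 3.2]
grip_width: 0.096
shift cm [ 0.01 -0.07  0.42] turn [ 0.001  0.    -0.001] | [ 0.6052 -0.0225  0.0492] F [-0.7  0.3  3.2] w 0.096 t 15.3 q6 -1.81
```

View pics/g8.png

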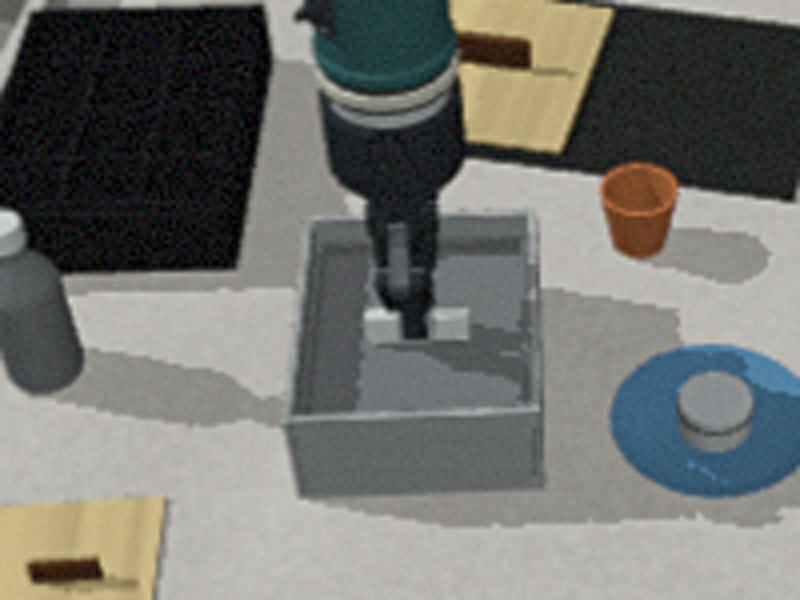

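```bash
python3 -m pendant '[[255,0,0,-1,0,0,0],[255,0,0,-3,0,0,0],[255,0,0,-5,0,0,0],[255,0,0,-8,0,0,0],[255,0,0,-10,0,0,0],[255,0,0,-11,0,0,0],[255,0,0,-11,0,0,0]]';  python3 - <<'E'
from h import *
delta([.4461,-.3156,.16],-.143+np.pi/2)
cv2.imwrite('pics/s9.png',get_image('side'));cv2.imwrite('pics/top4.png',get_image('top'))
E
```

```text
t: 16.05
tool_pos: [0.6057, -0.0226, 0.1602]
eef_rot: [2.097, 2.336, 0.003]
wrist_force: [0.3, 0.4, -3.3]
grip_width: 0.095
shift cm [-2.741e+01 -1.902e+01 -2.000e-02] turn [0.003 0.    0.251] | [ 0.6057 -0.0226  0.1602] F [ 0.3  0.4 -3.3] w 0.095 t 16.05 q6 -1.81
```

View pics/s9.png

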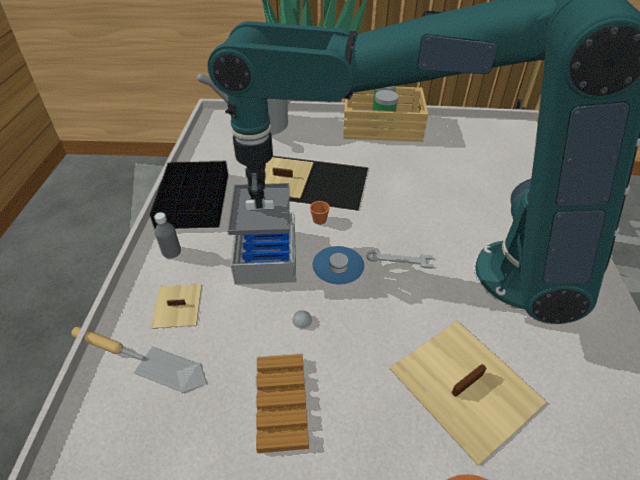

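View pics/top4.png

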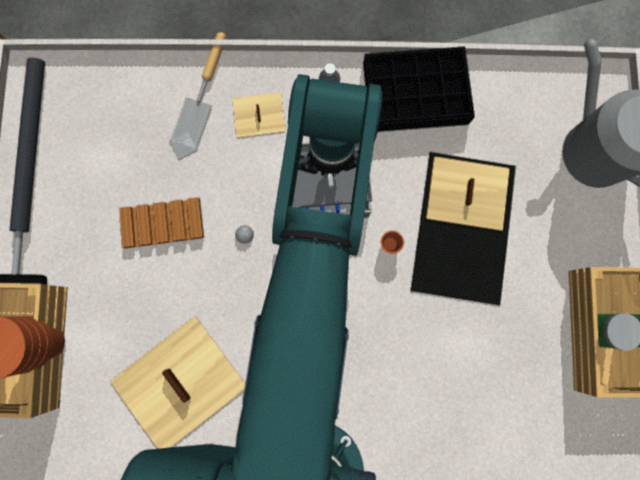

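```bash
python3 -m pendant '[[255,-27.4,-19,0,0,0,0.251],[255,-27.4,-19,0,0,0,0.251],[255,-27.4,-19,0,0,0,0.251],[255,-27.4,-19,0,0,0,0.251],[255,-27.4,-19,0,0,0,0.251],[255,-27.4,-19,0,0,0,0.251],[255,-27.4,-19,0,0,0,0.251],[255,-27.4,-19,0,0,0,0.251]]';  python3 - <<'E'
from h import *
delta([.4461,-.3156,.017],-.143+np.pi/2)
t=cv2.imread('pics/top4.png');crop('',400,140,530,320,3.3,'pics/m.png',t)
E
```

```text
t: 16.95
tool_pos: [0.4422, -0.3186, 0.1562]
eef_rot: [-2.379, -2.047, 0.004]
wrist_force: [0.2, 1.5, -1.7]
grip_width: 0.096
shift cm [ 0.35  0.4  13.91] turn [-0.004 -0.    -0.006] | [ 0.4422 -0.3186  0.1562] F [ 0.2  1.5 -1.7] w 0.096 t 16.95 q6 -2.15
```

View pics/m.png

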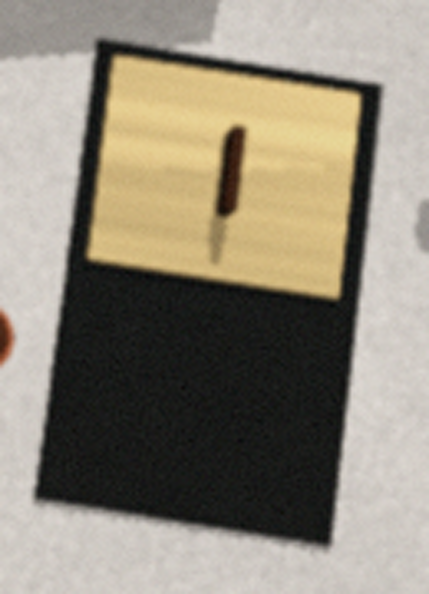

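```bash
python3 -m pendant '[[255,0.1,0.1,4,0,0,0],[255,0.1,0.1,8,0,0,0],[255,0.1,0.1,11,0,0,0],[255,0.1,0.1,12,0,0,0],[255,0.1,0.1,12.5,0,0,0],[255,0.1,0.1,12.5,0,0,0]]';  python3 - <<'E'
from h import *
delta([.4461,-.3156,.0145],-.143+np.pi/2)
crop('side',200,120,440,300,3.3,'pics/g9.png')
E
```

```text
t: 17.55
tool_pos: [0.447, -0.3144, 0.0337]
eef_rot: [2.374, 2.057, 0.0]
wrist_force: [-1.0, 0.4, -2.4]
grip_width: 0.098
shift cm [-0.13 -0.08  1.92] turn [ 0. -0.  0.] | [ 0.447  -0.3144  0.0337] F [-1.   0.4 -2.4] w 0.098 t 17.55 q6 -2.14
```

View pics/g9.png

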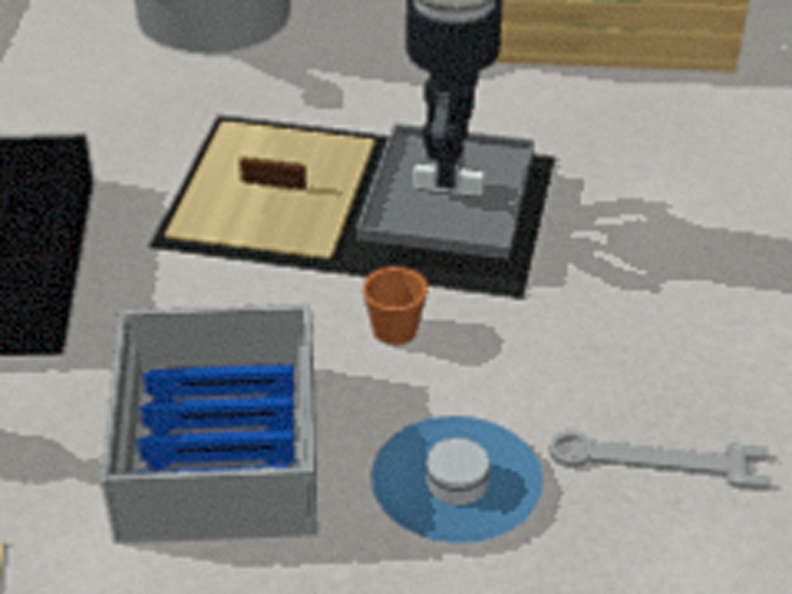

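```bash
python3 -m pendant '[[255,-0.1,0,0.8,0,0,0],[255,-0.1,0,1.4,0,0,0],[255,-0.1,0,1.7,0,0,0],[255,-0.1,0,1.8,0,0,0],[255,-0.1,0,1.8,0,0,0]]';  python3 - <<'E'
from h import *
delta([.4461,-.3156,.0145],-.143+np.pi/2)
E
```

```text
t: 18.1
tool_pos: [0.4464, -0.3154, 0.0153]
eef_rot: [-2.374, -2.057, -0.0]
wrist_force: [-0.7, 0.1, -1.8]
grip_width: 0.093
shift cm [-0.02 -0.03  0.08] turn [-0. -0. -0.] | [ 0.4464 -0.3154  0.0153] F [-0.7  0.1 -1.8] w 0.093 t 18.1 q6 -2.15
```

```bash
python3 -m pendant '[[255,0,0,0.1,0,0,0],[255,0,0,0.15,0,0,0],[120,0,0,0.15,0,0,0],[0,0,0,0.0,0,0,0],[0,0,0,0,0,0,0],[0,0,0,-2,0,0,0],[0,0,0,-7,0,0,0],[0,0,0,-13,0,0,0]]'; python3 - <<'E'
from h import *
im=get_image('top');cv2.imwrite('pics/top5.png',im)
crop('top',275,135,385,235,7,'pics/k.png',im)
s=get_image('side');crop('',220,190,310,290,6,'pics/k2.png',s);crop('',220,120,440,290,3.3,'pics/k3.png',s)
delta([.45,-.1,.2],1.69)
E
```

```text
t: 18.9
tool_pos: [0.4457, -0.3149, 0.1358]
eef_rot: [-2.372, -2.055, 0.0]
wrist_force: [0.4, -1.5, -0.1]
grip_width: 0.997
shift cm [21.61 -3.09 -5.72] turn [ 0.014  0.012 -0.262] | [ 0.4506 -0.3189  0.1454] F [ 0.7 -1.  -0.1] w 1.003 t 19.0 q6 -2.15
```

View pics/k.png

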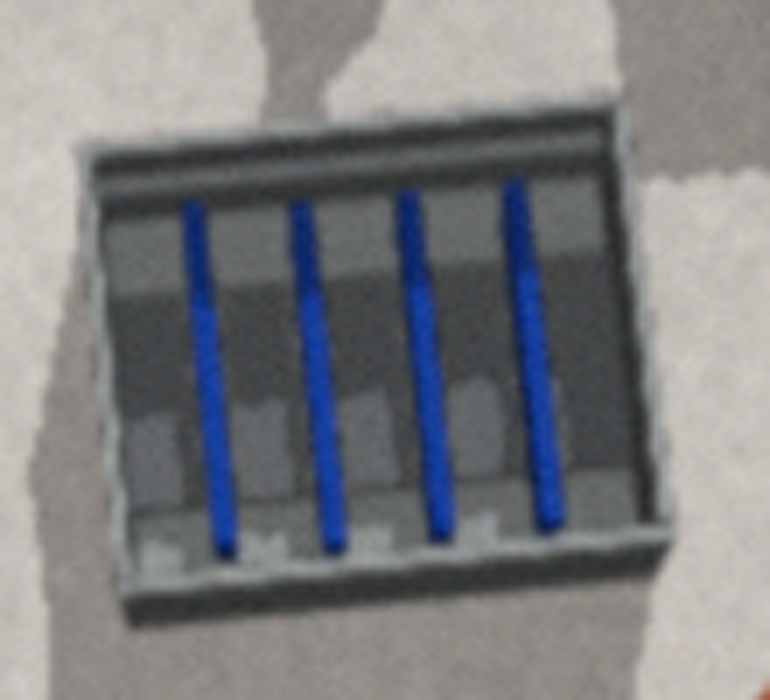

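View pics/k2.png

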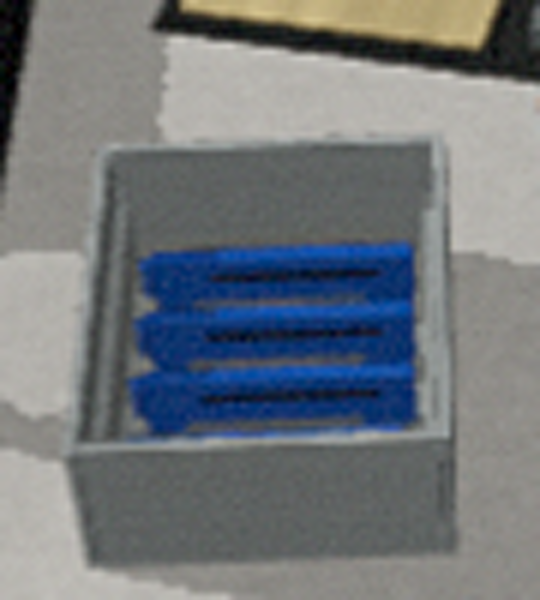

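View pics/k3.png

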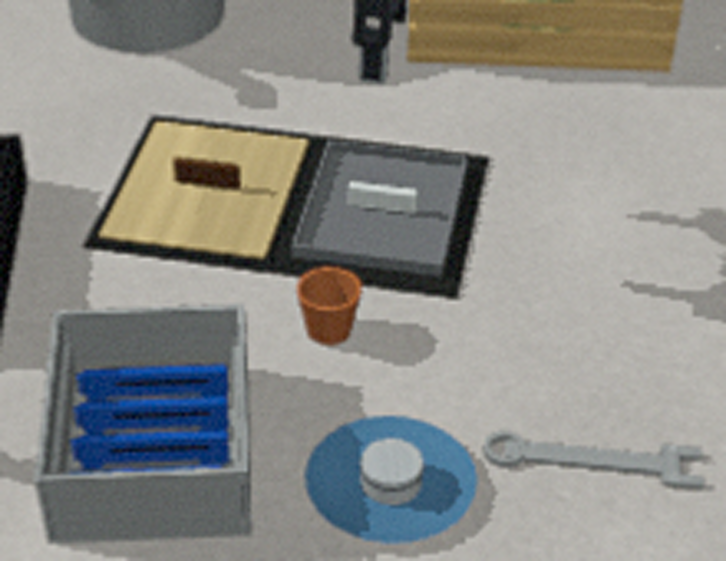

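```bash
python3 - <<'E'
from h import *
q=lambda a,b:(275+(a+.5)/7-.5,135+(b+.5)/7-.5)
for a,b in [((194,205),(225,550)),((302,205),(335,547)),((409,192),(442,537)),((515,183),(550,527))]:
    A,B=unp('top',*q(*a),.034),unp('top',*q(*b),.034);print(A.round(4),B.round(4),((A+B)/2).round(4),np.linalg.norm(A-B).round(4),round(np.arctan2(*(A-B)[1::-1]),4))
C=np.array([.6042,-.0226]);y=.118
for d in(51,17,-17,-51): print((C+d/1000*np.array([-np.sin(y),np.cos(y)])).round(4))
delta([.5,-.1,.2],.3)
E
python3 -m pendant '[[183,10,0,-8,0,0,1],[183,18,-3,-8,0,0,1],[183,18,-3,-8,0,0,1],[183,18,-3,-8,0,0,1],[183,18,-3,-8,0,0,1],[183,18,-3,-8,0,0,1],[183,18,-3,-8,0,0,1]]'
python3 - <<'E'
from h import *
cv2.imwrite('pics/s10.png',get_image('side'))
delta([.5,-.1,.2],.3)
E
```

```text
[0.6556 0.0349 0.034 ] [0.5455 0.0233 0.034 ] [0.6006 0.0291 0.034 ] 0.1106 0.1044
[0.656  0.0009 0.034 ] [ 0.5469 -0.0107  0.034 ] [ 0.6015 -0.0049  0.034 ] 0.1097 0.1066
[ 0.6607 -0.0327  0.034 ] [ 0.5505 -0.0439  0.034 ] [ 0.6056 -0.0383  0.034 ] 0.1108 0.1016
[ 0.6641 -0.066   0.034 ] [ 0.5542 -0.0774  0.034 ] [ 0.6091 -0.0717  0.034 ] 0.1106 0.1033
[0.5982 0.028 ]
[ 0.6022 -0.0057]
[ 0.6062 -0.0395]
[ 0.6102 -0.0732]
shift cm [22.32  1.86 -5.65] turn [0.019 0.    1.128] | [ 0.4506 -0.3189  0.1454] F [ 0.7 -1.  -0.1] w 1.003 t 19.0 q6 -2.15
t: 19.7
tool_pos: [0.4427, -0.1324, 0.216]
eef_rot: [3.07, 0.661, 0.002]
wrist_force: [0.3, -0.4, 0.1]
grip_width: 0.283
shift cm [ 6.57 -0.63  1.58] turn [ 0.001 -0.001  0.121] | [ 0.4426 -0.1326  0.2158] F [-0.1 -0.1 -0.5] w 0.285 t 19.75 q6 -0.83
```

View pics/s10.png

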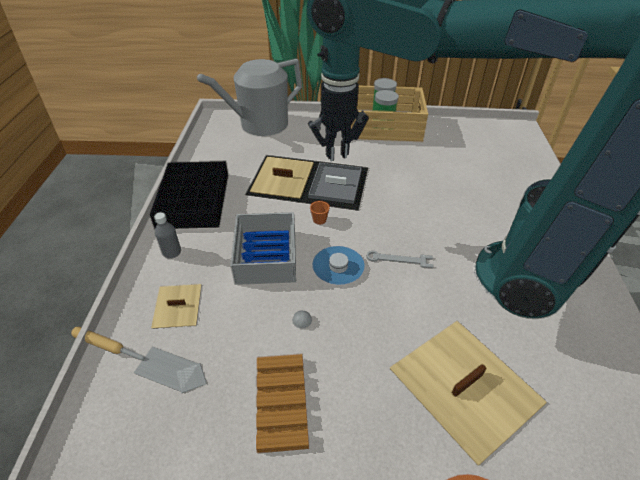

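```bash
python3 - <<'E'
from h import *
t=cv2.imread('pics/s10.png');crop('',295,65,385,165,6,'pics/s11.png',t)
p,r,s=pose();print(proj('side',p))
for dz in(.02,.045,.073):
  for dx in(-.03,.03): print(dz,dx,proj('side',p+r.apply([dx,0,-dz])))
E
```

```text
[336.2806348  158.14769802]
0.02 -0.03 [348.95626819 148.01212733]
0.02 0.03 [323.94364786 153.25441881]
0.045 -0.03 [349.51467242 138.33006646]
0.045 0.03 [324.07046589 143.50357601]
0.073 -0.03 [350.16130455 127.08799684]
0.073 0.03 [324.21759025 132.1735533 ]
```

View pics/s11.png

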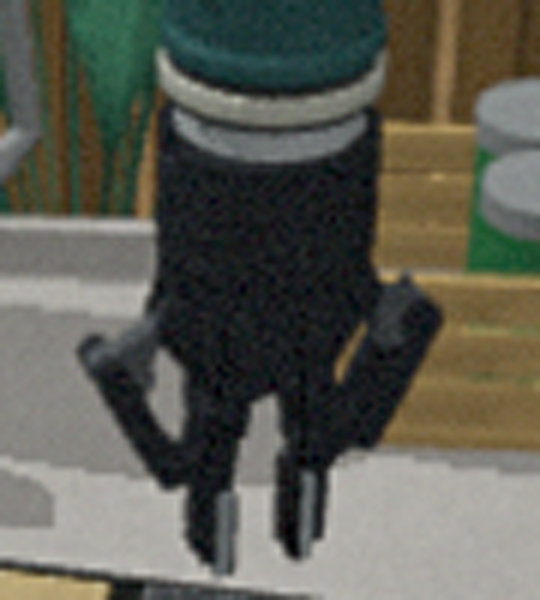

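```bash
python3 - <<'E'
from h import *
s=cv2.imread('pics/s10.png');t=cv2.imread('pics/top5.png')
crop('',245,345,320,460,5,'pics/r1.png',s);crop('',110,190,215,255,7,'pics/r2.png',t)
delta([.6015,-.0049,.15],1.678)
E
```

```text
shift cm [19.72 -5.17  6.59] turn [ 1.000e-03 -0.000e+00 -1.257e+00] | [ 0.4426 -0.1326  0.2158] F [-0.1 -0.1 -0.5] w 0.285 t 19.75 q6 -0.83
```

View pics/r1.png

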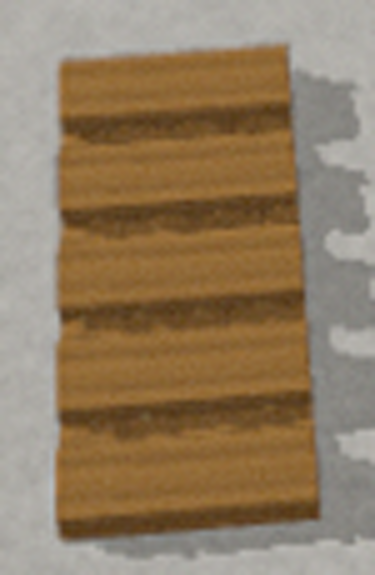

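View pics/r2.png

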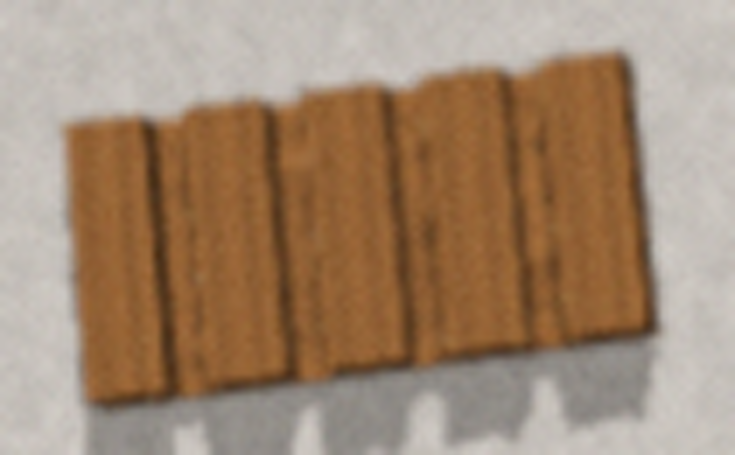

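```bash
python3 - <<'E'
from h import *
q=lambda a,b:(245+(a+.5)/5-.5,345+(b+.5)/5-.5)
P=np.array([unp('side',*q(*p),.02) for p in((61,61),(289,46),(319,500),(58,520))]);print(P.round(4),P.mean(0).round(4))
q=lambda a,b:(110+(a+.5)/7-.5,190+(b+.5)/7-.5)
Q=np.array([unp('top',*q(*p),.02) for p in((66,124),(624,54),(655,331),(88,402))]);print(Q.round(4),Q.mean(0).round(4))
c=np.array([.5235,.344]);y=.143
for d in(57,19,-19,-57): print((c+d/1000*np.array([-np.sin(y),np.cos(y)])).round(4))
E
python3 -m pendant '[[183,8,0,3,0,0,-1.257],[183,14,-3,6.6,0,0,-1.257],[183,19.7,-5.2,6.6,0,0,-1.257],[183,19.7,-5.2,6.6,0,0,-1.257],[183,19.7,-5.2,6.6,0,0,-1.257],[183,19.7,-5.2,6.6,0,0,-1.257],[183,19.7,-5.2,6.6,0,0,-1.257],[183,19.7,-5.2,6.6,0,0,-1.257]]'
python3 - <<'E'
from h import *
delta([.603,-.0049,.12],1.678)
E
```

```text
[[0.579  0.2645 0.02  ]
 [0.4908 0.2522 0.02  ]
 [0.4658 0.4273 0.02  ]
 [0.5532 0.4396 0.02  ]] [0.5222 0.3459 0.02  ]
[[0.5559 0.4389 0.02  ]
 [0.5806 0.2628 0.02  ]
 [0.4925 0.2491 0.02  ]
 [0.4677 0.4261 0.02  ]] [0.5242 0.3442 0.02  ]
[0.5154 0.4004]
[0.5208 0.3628]
[0.5262 0.3252]
[0.5316 0.2876]
t: 20.55
tool_pos: [0.6003, -0.0038, 0.1489]
eef_rot: [-2.147, -2.293, 0.001]
wrist_force: [-0.8, 0.5, 0.1]
grip_width: 0.282
shift cm [-0.13  0.26  2.89] turn [-0.001 -0.    -0.041] | [ 0.6003 -0.0038  0.1489] F [-0.8  0.5  0.1] w 0.282 t 20.55 q6 -1.74
```

```bash
python3 -m pendant '[[183,-0.1,0.15,1,0,0,-0.041],[183,-0.1,0.15,4,0,0,-0.041],[183,-0.1,0.15,7,0,0,-0.041],[183,-0.1,0.15,7,0,0,-0.041],[183,-0.1,0.15,7,0,0,-0.041],[183,-0.1,0.15,7,0,0,-0.041]]'
python3 - <<'E'
from h import *
delta([.603,-.0049,.021],1.678)
crop('side',210,150,330,290,5,'pics/l1.png')
crop('top',270,130,390,230,6,'pics/l1t.png')
E
```

```text
t: 21.15
tool_pos: [0.6031, -0.0051, 0.0817]
eef_rot: [2.108, 2.326, 0.004]
wrist_force: [-0.1, 0.3, -0.3]
grip_width: 0.287
shift cm [ 0.03 -0.03  6.07] turn [ 0.004  0.001 -0.009] | [ 0.6031 -0.0051  0.0817] F [-0.1  0.3 -0.3] w 0.287 t 21.15 q6 -1.77
```

View pics/l1.png

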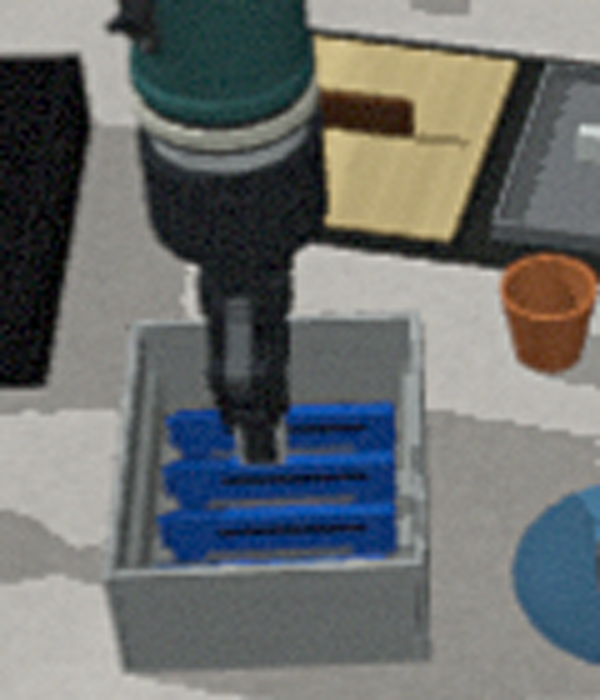

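```bash
python3 -m pendant '[[183,0,0,2,0,0,-0.005],[183,0,0,4,0,0,-0.005],[183,0,0,5.4,0,0,-0.005],[183,0,0,5.4,0,0,-0.005],[183,0,0,5.4,0,0,-0.005]]'
python3 - <<'E'
from h import *
delta([.603,-.0049,.022],1.678)
crop('side',210,150,330,290,5,'pics/l2.png')
E
```

```text
t: 21.75
tool_pos: [0.6021, -0.005, 0.0261]
eef_rot: [2.104, 2.332, 0.001]
wrist_force: [1.3, 0.2, 0.9]
grip_width: 0.277
shift cm [0.   0.09 0.41] turn [ 0.001  0.    -0.004] | [ 0.6021 -0.005   0.0261] F [1.3 0.2 0.9] w 0.277 t 21.75 q6 -1.78
```

View pics/l2.png

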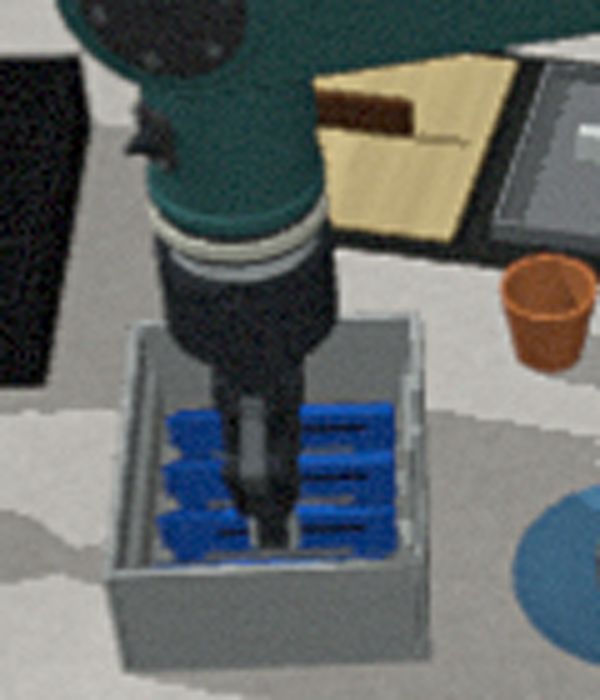

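```bash
python3 -m pendant '[[183,0,0.1,0.3,0,0,-0.004],[255,0,0.1,0.3,0,0,-0.004],[255,0,0.1,0.3,0,0,-0.004],[255,0,0.1,0.3,0,0,-0.004],[255,0,0.1,-0.5,0,0,0],[255,0,0.1,-3,0,0,0],[255,0,0.1,-7,0,0,0],[255,0,0.1,-10,0,0,0]]'
python3 - <<'E'
from h import *
delta([.515,.4014,.15],.143+np.pi/2)
cv2.imwrite('pics/l3.png',get_image('side'))
crop('top',270,130,390,230,6,'pics/l1t.png')
E
```

```text
t: 22.6
tool_pos: [0.6029, -0.0049, 0.1277]
eef_rot: [2.104, 2.332, 0.001]
wrist_force: [1.2, 0.1, 0.1]
grip_width: 0.068
shift cm [41.31 -4.58 -2.24] turn [ 0.001  0.    -0.04 ] | [ 0.6029 -0.0049  0.1277] F [1.2 0.1 0.1] w 0.068 t 22.6 q6 -1.78
```

View pics/l3.png

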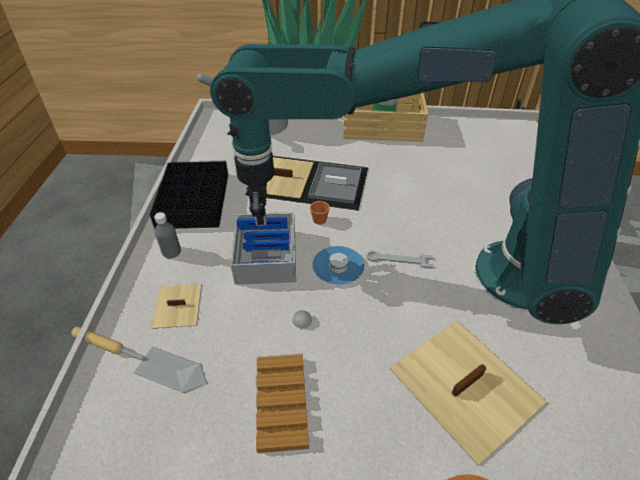

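```bash
python3 -m pendant '[[255,5,0,-2,0,0,-0.04],[255,10,-1,-2,0,0,-0.04],[255,15,-1.5,-2,0,0,-0.04],[255,20,-2,-2,0,0,-0.04],[255,25,-3,-2,0,0,-0.04],[255,30,-4,-2,0,0,-0.04],[255,35,-4,-2,0,0,-0.04],[255,40,-4.5,-2,0,0,-0.04]]'
python3 -m pendant '[[255,1,0,0,0,0,0],[255,1,0,0,0,0,0],[255,1,0,0,0,0,0]]'
python3 - <<'E'
from h import *
delta([.515,.4014,.08],.143+np.pi/2)
E
```

```text
t: 23.5
tool_pos: [0.5171, 0.383, 0.1447]
eef_rot: [-2.057, -2.374, 0.002]
wrist_force: [1.7, -0.0, 0.4]
grip_width: 0.067
t: 23.8
tool_pos: [0.5168, 0.3902, 0.1447]
eef_rot: [2.058, 2.374, -0.003]
wrist_force: [0.1, 0.9, -0.4]
grip_width: 0.07
shift cm [ 1.14 -0.01  6.47] turn [-0.001  0.002 -0.001] | [0.5168 0.3902 0.1447] F [ 0.1  0.9 -0.4] w 0.07 t 23.8 q6 -1.15
```

```bash
python3 -m pendant '[[255,1,0,2,0,0,0],[255,1,0,5,0,0,0],[255,1,0,7,0,0,0],[255,1,0,7,0,0,0],[255,1,0,7,0,0,0],[255,1,0,7,0,0,0]]'
python3 - <<'E'
from h import *
delta([.515,.4014,.0235],.143+np.pi/2)
crop('side',210,290,370,440,5,'pics/l4.png')
crop('top',90,170,220,270,6,'pics/l4t.png')
E
```

```text
t: 24.4
tool_pos: [0.5169, 0.4009, 0.0777]
eef_rot: [2.058, 2.372, 0.005]
wrist_force: [0.6, 0.1, -0.3]
grip_width: 0.066
shift cm [ 0.07 -0.2   5.42] turn [ 0.003 -0.001 -0.002] | [0.5169 0.4009 0.0777] F [ 0.6  0.1 -0.3] w 0.066 t 24.4 q6 -1.14
```

View pics/l4.png

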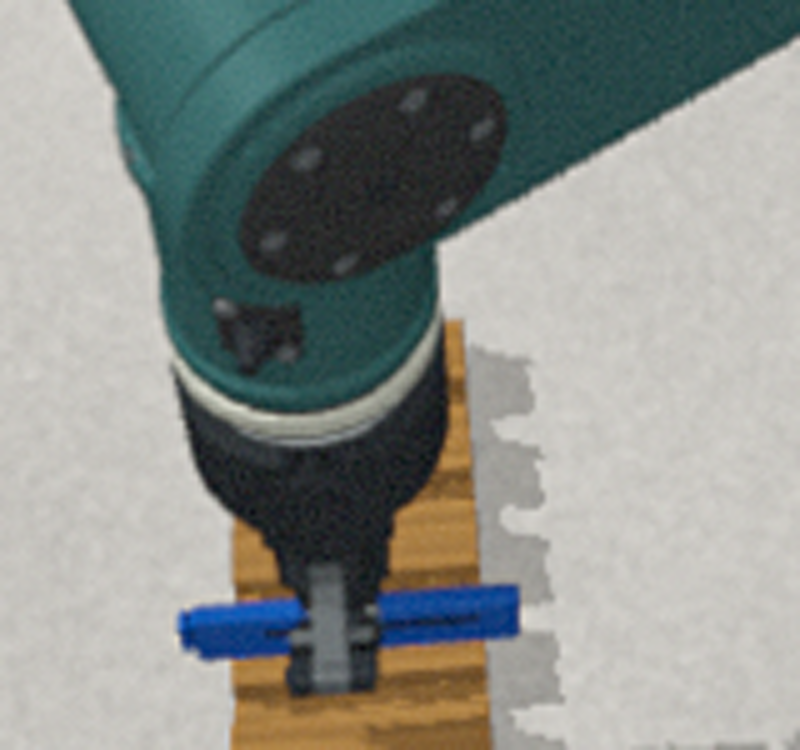

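View pics/l4t.png

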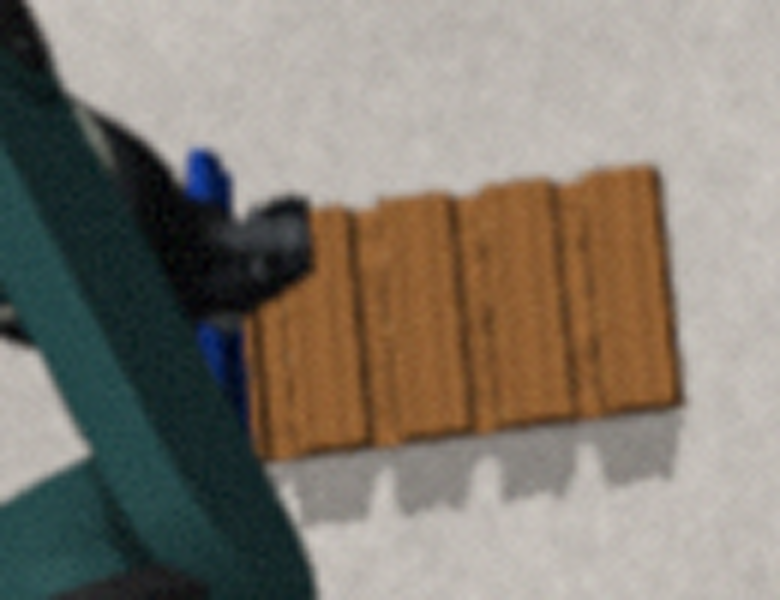

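```bash
python3 -m pendant '[[255,0.05,-0.1,2,0,0,0],[255,0.05,-0.1,3.4,0,0,0],[255,0.05,-0.1,3.4,0,0,0],[255,0.05,-0.1,3.4,0,0,0]]'
python3 - <<'E'
from h import *
delta([.515,.4014,.0235],.143+np.pi/2)
crop('side',210,330,370,450,5,'pics/l5.png')
E
```

```text
t: 24.9
tool_pos: [0.5142, 0.4015, 0.0413]
eef_rot: [-2.057, -2.374, 0.001]
wrist_force: [0.6, -0.9, -0.3]
grip_width: 0.068
shift cm [-0.03  0.08  1.78] turn [-0.001  0.    -0.   ] | [0.5142 0.4015 0.0413] F [ 0.6 -0.9 -0.3] w 0.068 t 24.9 q6 -1.14
```

View pics/l5.png

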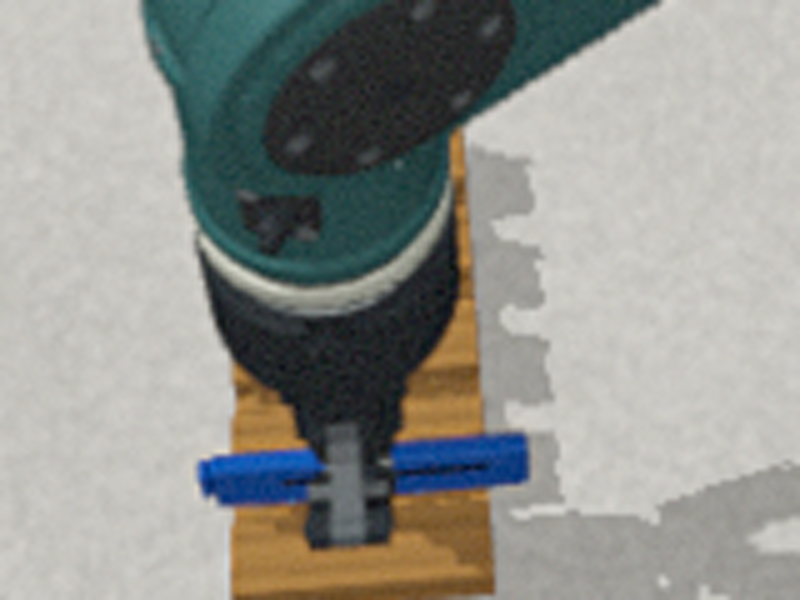

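```bash
python3 -m pendant '[[255,0,0,0.5,0,0,0],[255,0,0,1,0,0,0],[255,0,0,1,0,0,0]]'
python3 - <<'E'
from h import *
delta([.515,.4014,.0235],.143+np.pi/2)
E
python3 -m pendant '[[255,0,0,0.4,0,0,0],[255,0,0,0.6,0,0,0],[255,0,0,0.6,0,0,0]]'
python3 - <<'E'
from h import *
delta([.515,.4014,.0235],.143+np.pi/2)
crop('side',210,330,370,450,5,'pics/l6.png')
E
```

```text
t: 25.25
tool_pos: [0.5139, 0.4013, 0.0307]
eef_rot: [-2.057, -2.374, 0.002]
wrist_force: [-0.9, -0.2, -0.4]
grip_width: 0.073
shift cm [-0.01  0.11  0.72] turn [-0.001  0.001 -0.   ] | [0.5139 0.4013 0.0307] F [-0.9 -0.2 -0.4] w 0.073 t 25.25 q6 -1.14
t: 25.55
tool_pos: [0.5143, 0.4016, 0.0255]
eef_rot: [-2.057, -2.374, -0.0]
wrist_force: [-0.6, 0.1, 0.0]
grip_width: 0.068
shift cm [-0.03  0.06  0.2 ] turn [ 0. -0. -0.] | [0.5143 0.4016 0.0255] F [-0.6  0.1  0. ] w 0.068 t 25.55 q6 -1.14
```

View pics/l6.png

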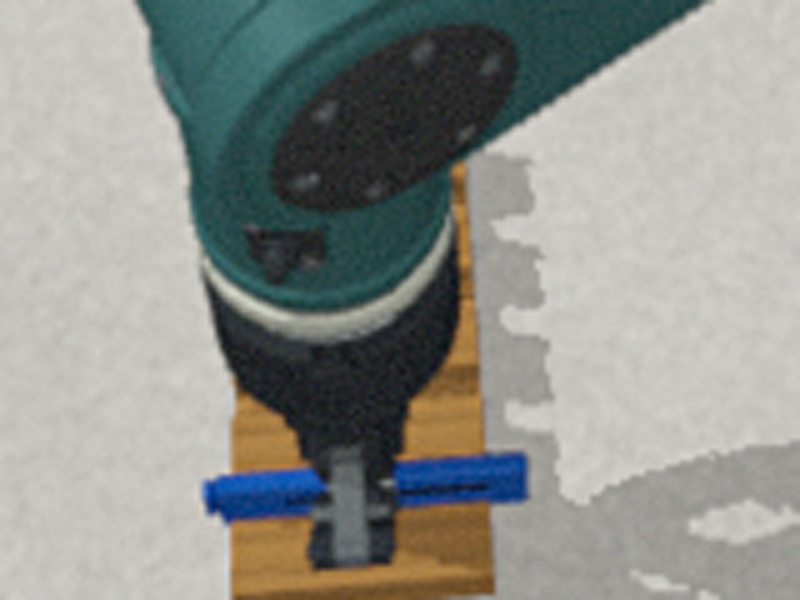

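```bash
python3 -m pendant '[[255,0,0,0.15,0,0,0],[255,0,0,0.15,0,0,0],[183,0,0,0.1,0,0,0],[183,0,0,0.1,0,0,0],[183,0,0,-1,0,0,0],[183,0,0,-4,0,0,0],[183,0,0,-9,0,0,0],[183,0,0,-12,0,0,0]]'
python3 - <<'E'
from h import *
delta([.6066,-.0383,.15],1.675)
crop('side',210,330,370,450,5,'pics/l7.png')
E
```

```text
t: 26.4
tool_pos: [0.5154, 0.4024, 0.1502]
eef_rot: [2.056, 2.373, 0.008]
wrist_force: [-0.3, 0.8, -0.1]
grip_width: 0.281
shift cm [-44.92   2.75  -0.07] turn [ 0.005 -0.002  0.039] | [0.5154 0.4024 0.1502] F [-0.3  0.8 -0.1] w 0.281 t 26.4 q6 -1.14
```

View pics/l7.png

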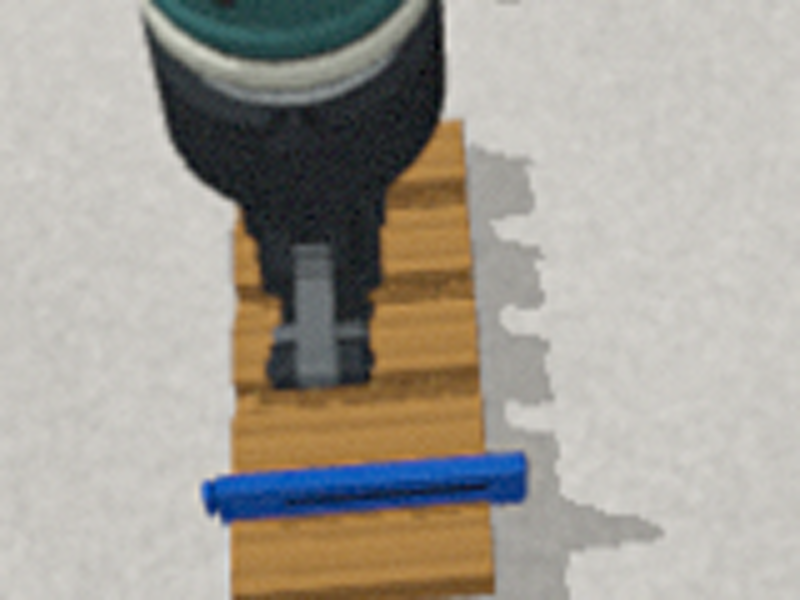

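```bash
python3 -m pendant '[[183,-5,0.3,0,0,0,0.039],[183,-10,0.6,0,0,0,0.039],[183,-15,0.9,0,0,0,0.039],[183,-20,1.2,0,0,0,0.039],[183,-25,1.5,0,0,0,0.039],[183,-30,2,0,0,0,0.039],[183,-35,2.4,0,0,0,0.039],[183,-40,2.6,0,0,0,0.039]]'
python3 -m pendant '[[183,-4,0.2,0,0,0,0],[183,-4,0.2,0,0,0,0],[183,-4,0.2,0,0,0,0]]'
python3 - <<'E'
from h import *
delta([.6066,-.0383,.08],1.675)
E
```

```text
t: 27.25
tool_pos: [0.5972, 0.0083, 0.1461]
eef_rot: [2.103, 2.333, 0.001]
wrist_force: [0.3, 0.1, 0.7]
grip_width: 0.281
t: 27.55
tool_pos: [0.603, -0.0302, 0.1456]
eef_rot: [-2.106, -2.331, -0.001]
wrist_force: [-0.7, 0.3, -0.2]
grip_width: 0.285
shift cm [-0.85  0.27  6.56] turn [ 0.    -0.001 -0.003] | [ 0.603  -0.0302  0.1456] F [-0.7  0.3 -0.2] w 0.285 t 27.55 q6 -1.82
```

```bash
python3 -m pendant '[[183,-0.8,0.2,2,0,0,0],[183,-0.8,0.2,5,0,0,0],[183,-0.8,0.2,7,0,0,0],[183,-0.8,0.2,7,0,0,0],[183,-0.8,0.2,7,0,0,0],[183,-0.8,0.2,7,0,0,0]]'
python3 - <<'E'
from h import *
delta([.6066,-.0383,.022],1.675)
crop('side',210,150,330,290,5,'pics/n1.png')
crop('top',270,130,390,230,6,'pics/n1t.png')
E
```

```text
t: 28.15
tool_pos: [0.607, -0.0363, 0.0776]
eef_rot: [2.1, 2.333, 0.003]
wrist_force: [-0.7, -0.1, -0.1]
grip_width: 0.282
shift cm [-0.19 -0.08  5.56] turn [0.003 0.001 0.001] | [ 0.607  -0.0363  0.0776] F [-0.7 -0.1 -0.1] w 0.282 t 28.15 q6 -1.83
```

View pics/n1.png

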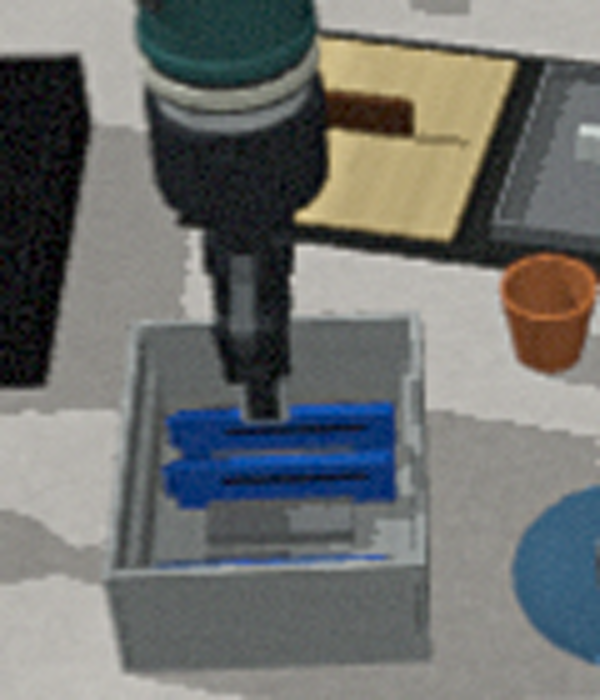

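View pics/n1t.png

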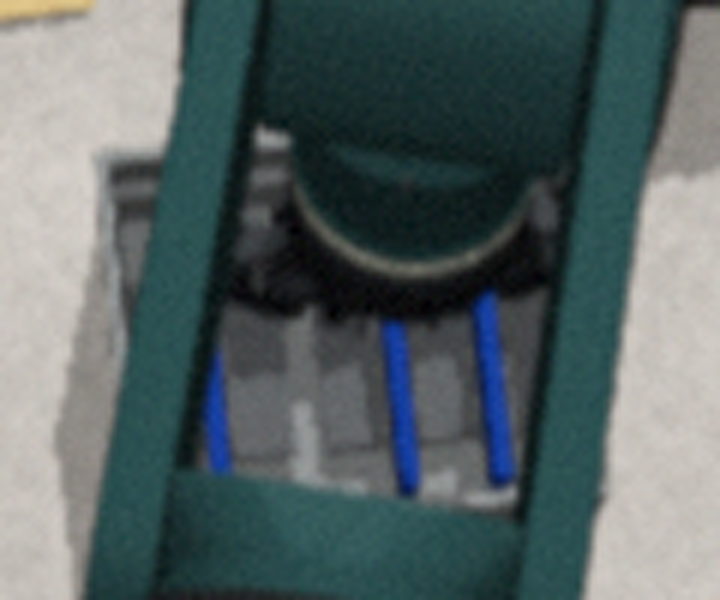

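```bash
python3 -m pendant '[[183,-0.17,0,2,0,0,0],[183,-0.17,0,4,0,0,0],[183,-0.17,0,5.3,0,0,0],[183,-0.17,0,5.3,0,0,0],[183,-0.17,0,5.3,0,0,0]]'
python3 - <<'E'
from h import *
delta([.6066,-.0383,.022],1.675)
crop('side',210,150,330,290,5,'pics/n2.png')
E
```

```text
t: 28.75
tool_pos: [0.6064, -0.0388, 0.0231]
eef_rot: [2.103, 2.333, 0.001]
wrist_force: [0.2, -0.1, 0.2]
grip_width: 0.287
shift cm [0.05 0.03 0.11] turn [ 0.001  0.    -0.   ] | [ 0.6064 -0.0388  0.0231] F [ 0.2 -0.1  0.2] w 0.287 t 28.75 q6 -1.83
```

View pics/n2.png

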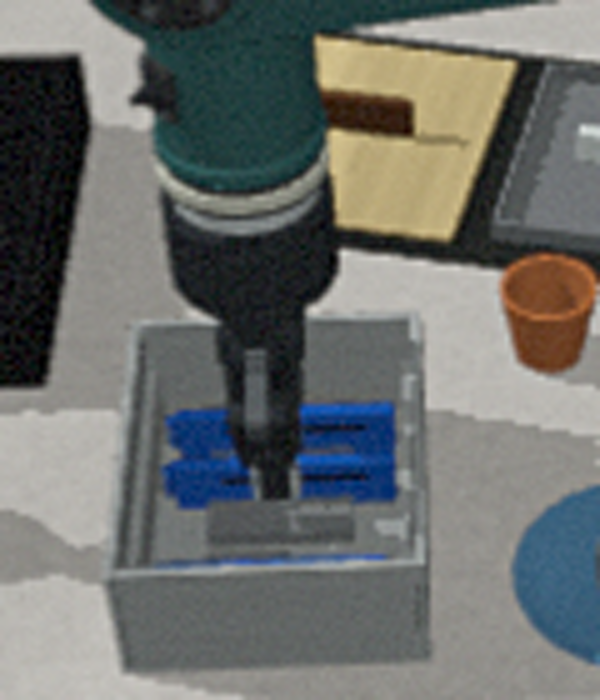

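```bash
python3 -m pendant '[[255,0,0,0.05,0,0,0],[255,0,0,0.05,0,0,0],[255,0,0,0.05,0,0,0],[255,0,0,0.05,0,0,0],[255,0,0,-1,0,0,0],[255,0,0,-4,0,0,0],[255,0,0,-8,0,0,0],[255,0,0,-11,0,0,0]]'
python3 - <<'E'
from h import *
delta([.5204,.3638,.14],.143+np.pi/2)
crop('side',210,150,330,290,5,'pics/n3.png')
E
```

```text
t: 29.6
tool_pos: [0.606, -0.0387, 0.1346]
eef_rot: [2.103, 2.333, 0.001]
wrist_force: [0.3, -0.6, 0.1]
grip_width: 0.068
shift cm [40.92 -4.34 -0.54] turn [ 0.001  0.    -0.039] | [ 0.606  -0.0387  0.1346] F [ 0.3 -0.6  0.1] w 0.068 t 29.6 q6 -1.83
```

View pics/n3.png

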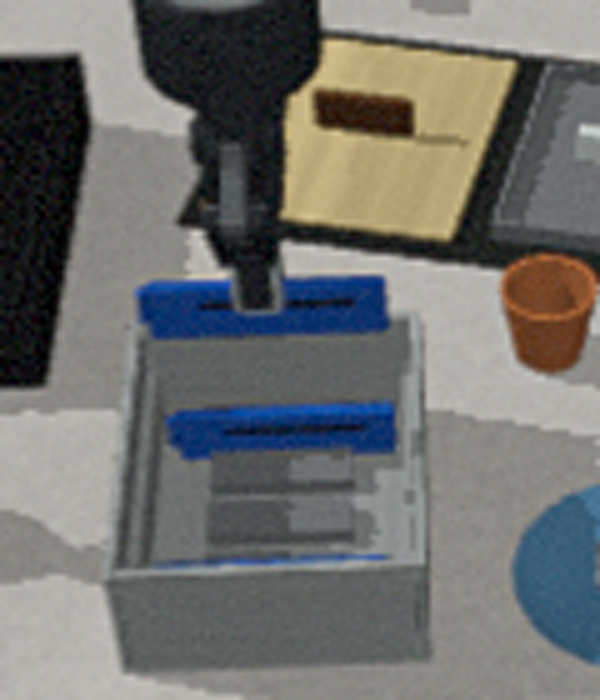

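```bash
python3 -m pendant '[[255,5,-0.5,-0.5,0,0,-0.039],[255,10,-1,-0.5,0,0,-0.039],[255,15,-1.5,-0.5,0,0,-0.039],[255,20,-2,-0.5,0,0,-0.039],[255,25,-2.5,-0.5,0,0,-0.039],[255,30,-3,-0.5,0,0,-0.039],[255,35,-4,-0.5,0,0,-0.039],[255,39,-4.2,-0.5,0,0,-0.039]]'
python3 -m pendant '[[255,2,0,0,0,0,0],[255,2,0,0,0,0,0],[255,2,0,0,0,0,0]]'
python3 - <<'E'
from h import *
delta([.5204,.3638,.08],.143+np.pi/2)
E
```

```text
t: 30.45
tool_pos: [0.5219, 0.347, 0.1371]
eef_rot: [-2.055, -2.375, 0.002]
wrist_force: [0.3, -0.1, -0.8]
grip_width: 0.068
t: 30.75
tool_pos: [0.5209, 0.3639, 0.1369]
eef_rot: [2.057, 2.374, -0.003]
wrist_force: [0.3, 0.2, -1.0]
grip_width: 0.069
shift cm [ 0.01 -0.05  5.69] turn [-0.001  0.002  0.   ] | [0.5209 0.3639 0.1369] F [ 0.3  0.2 -1. ] w 0.069 t 30.75 q6 -1.19
```

```bash
python3 -m pendant '[[255,0,0,3,0,0,0],[255,0,0,6,0,0,0],[255,0,0,8.5,0,0,0],[255,0,0,9.5,0,0,0],[255,0,0,9.5,0,0,0],[255,0,0,9.5,0,0,0]]'
python3 - <<'E'
from h import *
delta([.5204,.3638,.0245],.143+np.pi/2)
crop('side',210,330,370,450,5,'pics/n5.png')
E
```

```text
t: 31.35
tool_pos: [0.522, 0.3637, 0.0435]
eef_rot: [2.059, 2.372, 0.002]
wrist_force: [-0.7, 0.4, -0.0]
grip_width: 0.069
shift cm [ 0.03 -0.17  1.9 ] turn [ 0.002 -0.    -0.002] | [0.522  0.3637 0.0435] F [-0.7  0.4 -0. ] w 0.069 t 31.35 q6 -1.19
```

View pics/n5.png

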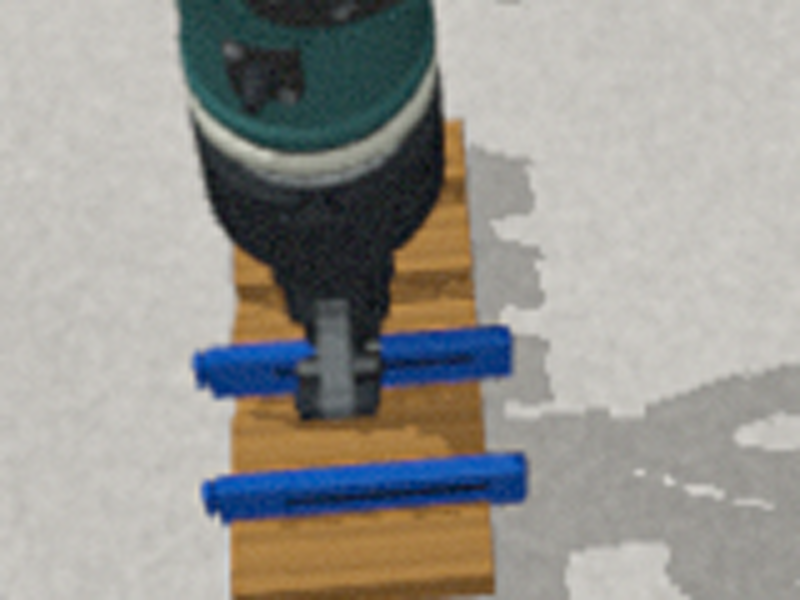

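```bash
python3 -m pendant '[[255,0,0,0.5,0,0,0],[255,0,0,1,0,0,0],[255,0,0,1.4,0,0,0],[255,0,0,1.7,0,0,0],[255,0,0,1.7,0,0,0]]'
python3 - <<'E'
from h import *
delta([.5204,.3638,.0245],.143+np.pi/2)
E
```

```text
t: 31.9
tool_pos: [0.5207, 0.3646, 0.0258]
eef_rot: [-2.057, -2.374, 0.001]
wrist_force: [-1.7, -1.6, 3.3]
grip_width: 0.069
shift cm [-0.07 -0.04  0.13] turn [-0.  0.  0.] | [0.5207 0.3646 0.0258] F [-1.7 -1.6  3.3] w 0.069 t 31.9 q6 -1.19
```

```bash
python3 -m pendant '[[255,-0.05,0,0.1,0,0,0],[255,-0.05,0,0.1,0,0,0],[183,0,0,0,0,0,0],[183,0,0,0,0,0,0],[183,0,0,-1,0,0,0],[183,0,0,-4,0,0,0],[183,0,0,-9,0,0,0],[183,0,0,-12,0,0,0]]'
python3 - <<'E'
from h import *
delta([.6006,.0291,.16],1.675)
crop('side',210,330,370,450,5,'pics/n7.png')
E
```

```text
t: 32.7
tool_pos: [0.5221, 0.3652, 0.1499]
eef_rot: [2.056, 2.373, 0.007]
wrist_force: [1.2, -0.5, 1.5]
grip_width: 0.279
shift cm [-34.38   2.99  -1.06] turn [ 0.005 -0.002  0.039] | [0.5221 0.3652 0.1499] F [ 1.2 -0.5  1.5] w 0.279 t 32.7 q6 -1.19
```

View pics/n7.png

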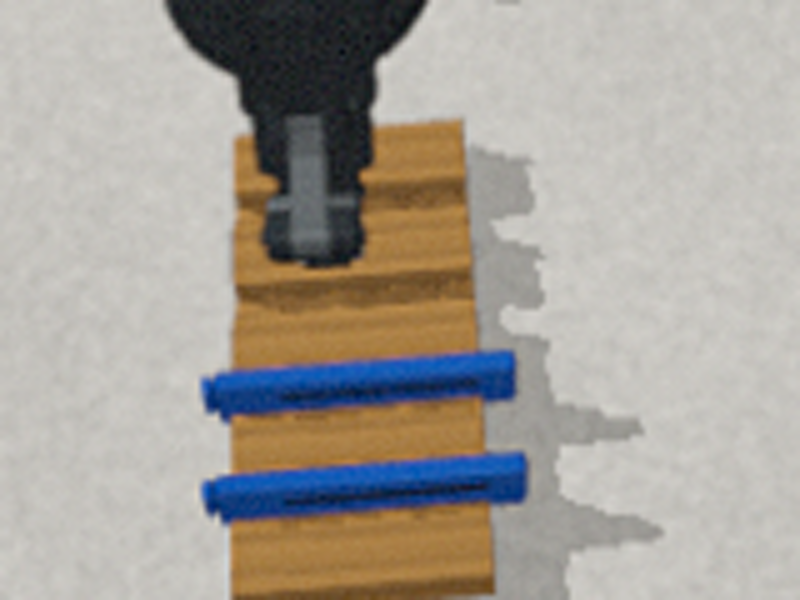

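```bash
cat >> h.py <<'E'
def delta2(target,yaw,tilt):
    p,r,s=pose()
    c=[(r.inv()*(R.from_rotvec(tilt*np.array([np.cos(yaw-np.pi/2),np.sin(yaw-np.pi/2),0]))*yawR(yaw+k))).as_rotvec() for k in(0,np.pi)]
    best=min(c,key=np.linalg.norm)
    print('shift cm',np.round(r.inv().apply(np.array(target)-p)*100,2),'turn',np.round(best,3),'|',np.round(p,4),'F',np.round(s['wrist_force'],1),'w',round(s['grip_width'],3),'t',round(s['t'],2),'q',np.round(s['qpos'],2))
E
python3 -m pendant '[[201,-5,0.3,-1,0,0,0.039],[201,-10,0.6,-1,0,0,0.039],[201,-15,0.9,-1,0,0,0.039],[201,-20,1.2,-1,0,0,0.039],[201,-25,2,-1,0,0,0.039],[201,-30,2.6,-1,0,0,0.039],[201,-33.5,3,-1,0,0,0.039],[201,-33.5,3,-1,0,0,0.039]]'
python3 - <<'E'
from h import *
delta2([.6006,.030,.14],1.675,.22)
E
```

```text
t: 33.55
tool_pos: [0.5993, 0.0321, 0.1556]
eef_rot: [2.11, 2.325, -0.002]
wrist_force: [0.5, 0.2, -0.2]
grip_width: 0.213
shift cm [-0.22  0.11  1.56] turn [ 0.001  0.222 -0.007] | [0.5993 0.0321 0.1556] F [ 0.5  0.2 -0.2] w 0.213 t 33.55 q [-0.04  0.22  1.37 -0.    1.55 -1.71]
```

```bash
python3 -m pendant '[[201,-0.2,0.1,1,0,0.1,0],[201,-0.2,0.1,3,0,0.22,0],[201,-0.2,0.1,5,0,0.22,0],[201,-0.2,0.1,5,0,0.22,0],[201,-0.2,0.1,5,0,0.22,0],[201,-0.2,0.1,5,0,0.22,0]]'
python3 - <<'E'
from h import *
delta2([.6006,.030,.06],1.675,.22)
cv2.imwrite('pics/o1.png',get_image('side'))
crop('top',270,130,390,230,6,'pics/o1t.png')
E
```

```text
t: 34.15
tool_pos: [0.6004, 0.0363, 0.1073]
eef_rot: [-1.988, -2.21, -0.222]
wrist_force: [-0.7, -0.1, -0.0]
grip_width: 0.21
shift cm [-1.65 -0.06  4.48] turn [0.003 0.    0.002] | [0.6004 0.0363 0.1073] F [-0.7 -0.1 -0. ] w 0.21 t 34.15 q [-0.15  0.27  1.42  0.21  1.5  -1.85]
```

View pics/o1.png

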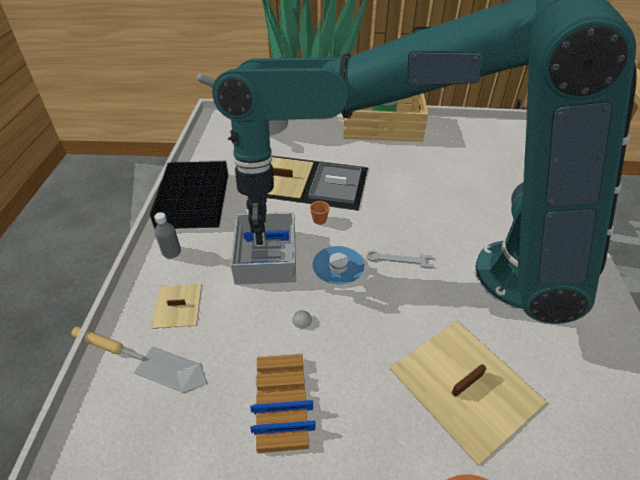

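View pics/o1t.png

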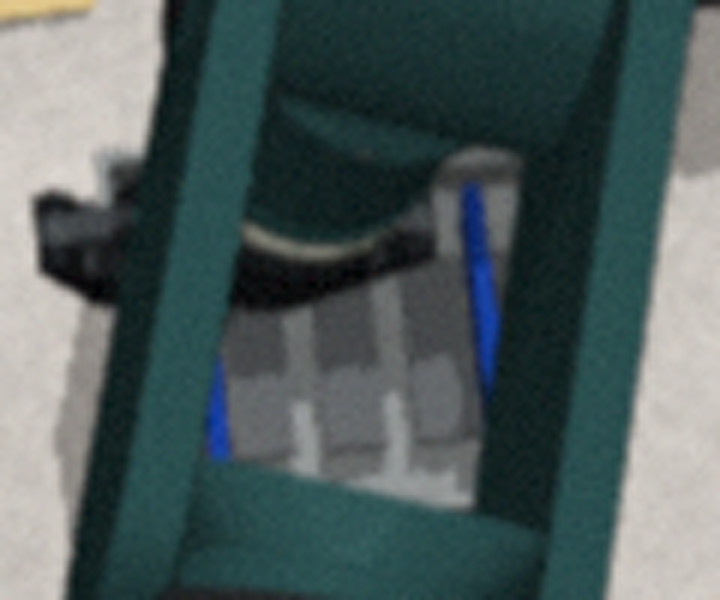

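```bash
python3 - <<'E'
from h import *
p,r,s=pose();print('up',r.apply([0,0,-1]).round(3),'toolx',r.apply([1,0,0]).round(3))
p0=np.array([.6006,.030,.06])
# camera-predicted elbow: wall-side corner points h,lat
for lat,h in((33,36),(37,42),(45,55),(50,70)): print(lat,h,(np.array([.6006,.030,.026])+r.apply([lat/1e3,0,-h/1e3])).round(4))
n=np.array([-np.sin(.107),np.cos(.107)]);print('wall inner y at x=.6',(np.array([.6042,-.0226])+.080*n).round(4))
E
python3 -m pendant '[[201,-1,0,1.5,0,0,0],[201,-1.5,0,3,0,0,0],[201,-1.6,0,4.5,0,0,0],[201,-1.6,0,4.5,0,0,0],[201,-1.6,0,4.5,0,0,0]]'
python3 - <<'E'
from h import *
delta2([.6006,.030,.04],1.675,.22)
E
```

```text
up [ 0.02  -0.217  0.976] toolx [-0.103  0.971  0.218]
33 36 [0.5979 0.0542 0.0683]
37 42 [0.5976 0.0568 0.075 ]
45 55 [0.597  0.0618 0.0895]
50 70 [0.5968 0.0634 0.1052]
wall inner y at x=.6 [0.5957 0.0569]
t: 34.75
tool_pos: [0.5993, 0.0299, 0.0568]
eef_rot: [-1.987, -2.205, -0.218]
wrist_force: [0.5, 0.3, 0.4]
grip_width: 0.211
shift cm [-0.37  0.13  1.63] turn [-0.002 -0.001 -0.001] | [0.5993 0.0299 0.0568] F [0.5 0.3 0.4] w 0.211 t 34.75 q [-0.16  0.32  1.47  0.22  1.42 -1.87]
```

```bash
python3 -m pendant '[[201,-0.2,0.1,0.8,0,0,0],[201,-0.4,0.1,1.6,0,0,0],[201,-0.4,0.1,1.6,0,0,0],[201,-0.4,0.1,1.6,0,0,0]]'
python3 - <<'E'
from h import *
delta2([.6006,.030,.028],1.675,.22)
crop('side',200,140,330,290,5,'pics/o2.png')
E
```

```text
t: 35.15
tool_pos: [0.601, 0.0294, 0.0413]
eef_rot: [-1.988, -2.206, -0.219]
wrist_force: [-0.3, -0.7, -0.0]
grip_width: 0.211
shift cm [-0.23 -0.03  1.31] turn [-0.    -0.    -0.001] | [0.601  0.0294 0.0413] F [-0.3 -0.7 -0. ] w 0.211 t 35.15 q [-0.16  0.33  1.48  0.22  1.39 -1.88]
```

View pics/o2.png

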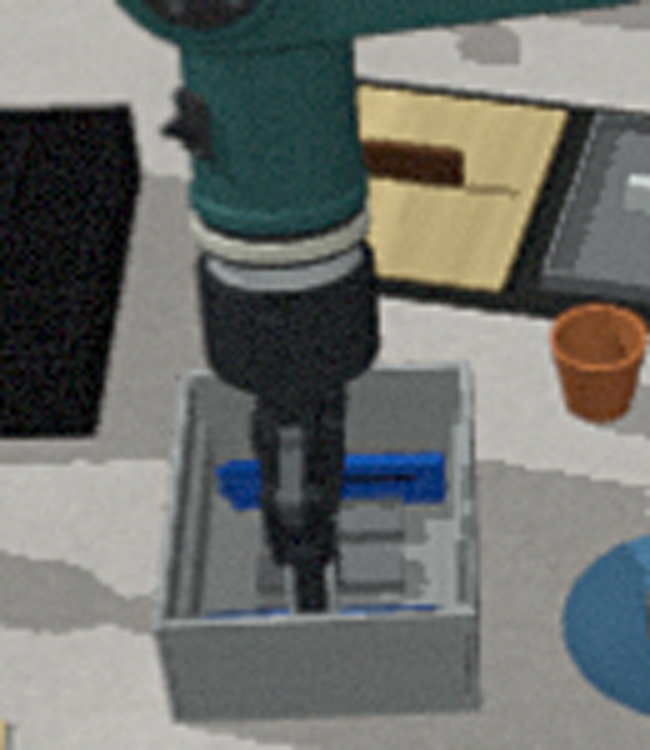

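```bash
python3 -m pendant '[[201,-0.1,0,0.5,0,0,0],[201,-0.2,0,1,0,0,0],[201,-0.2,0,1.3,0,0,0],[201,-0.2,0,1.3,0,0,0],[201,-0.2,0,1.3,0,0,0]]'
python3 - <<'E'
from h import *
delta2([.6006,.030,.027],1.675,.22)
crop('side',200,140,330,290,5,'pics/o3.png')
E
```

```text
t: 35.7
tool_pos: [0.601, 0.0303, 0.0283]
eef_rot: [-1.988, -2.206, -0.219]
wrist_force: [0.1, 0.2, -0.6]
grip_width: 0.209
shift cm [-0.05 -0.04  0.12] turn [-0. -0. -0.] | [0.601  0.0303 0.0283] F [ 0.1  0.2 -0.6] w 0.209 t 35.7 q [-0.16  0.35  1.49  0.22  1.37 -1.88]
```

View pics/o3.png

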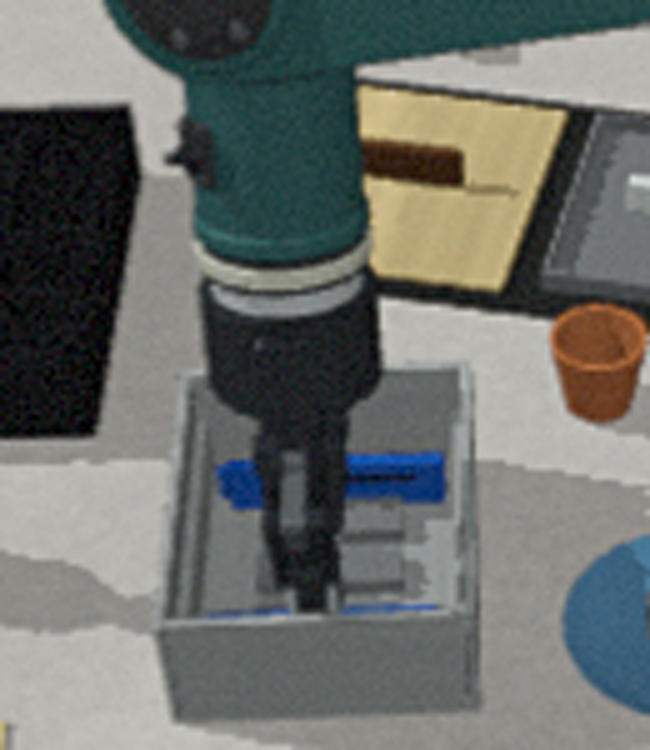

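```bash
python3 -m pendant '[[201,0,0,0.2,0,0,0],[201,0,0,0.25,0,0,0],[201,0,0,0.25,0,0,0]]'
python3 - <<'E'
from h import *
delta2([.6006,.030,.025],1.675,.22)
E
python3 -m pendant '[[225,0,0,0,0,0,0],[255,0,0,0,0,0,0],[255,0,0,0,0,0,0],[255,0,0,0,0,0,0]]'
python3 - <<'E'
from h import *
delta2([.6006,.030,.025],1.675,.22)
E
```

```text
t: 36.05
tool_pos: [0.601, 0.0308, 0.026]
eef_rot: [-1.988, -2.206, -0.22]
wrist_force: [0.0, 0.1, 0.0]
grip_width: 0.211
shift cm [-0.09 -0.05  0.08] turn [-0. -0. -0.] | [0.601  0.0308 0.026 ] F [0.  0.1 0. ] w 0.211 t 36.05 q [-0.16  0.35  1.5   0.22  1.36 -1.89]
t: 36.45
tool_pos: [0.6012, 0.0302, 0.0264]
eef_rot: [-1.989, -2.207, -0.219]
wrist_force: [-1.0, -3.1, 1.8]
grip_width: 0.066
shift cm [-0.04 -0.06  0.13] turn [ 0.001  0.001 -0.   ] | [0.6012 0.0302 0.0264] F [-1.  -3.1  1.8] w 0.066 t 36.45 q [-0.16  0.35  1.5   0.22  1.36 -1.89]
```

```bash
python3 -m pendant '[[255,0.1,0,-0.5,0,0,0],[255,0.3,0,-1.5,0,0,0],[255,0.7,0,-3.5,0,0,0],[255,1.3,0,-6.5,0,0,0],[255,2,0,-10,0,0,0],[255,2.2,0,-11,0,0,0],[255,2.2,0,-11,0,0,0]]'
python3 - <<'E'
from h import *
delta2([.5258,.3262,.14],.143+np.pi/2,0)
crop('side',200,120,330,290,4.5,'pics/o4.png')
E
```

```text
t: 37.15
tool_pos: [0.6028, 0.0286, 0.1415]
eef_rot: [-1.99, -2.21, -0.226]
wrist_force: [-0.3, -0.0, -1.0]
grip_width: 0.068
shift cm [29.64 -4.56  6.74] turn [ 0.01  -0.219 -0.038] | [0.6028 0.0286 0.1415] F [-0.3 -0.  -1. ] w 0.068 t 37.15 q [-0.16  0.26  1.37  0.21  1.57 -1.84]
```

View pics/o4.png

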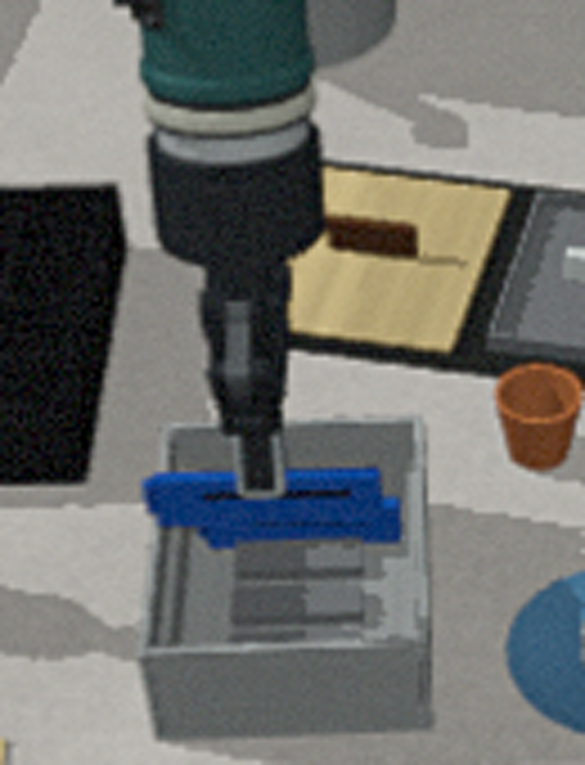

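```bash
python3 -m pendant '[[255,4,-0.6,0.9,0,-0.1,0],[255,8,-1.2,1.8,0,-0.219,-0.038],[255,12,-1.8,2.7,0,-0.219,-0.038],[255,16,-2.4,3.6,0,-0.219,-0.038],[255,20,-3,4.5,0,-0.219,-0.038],[255,24,-3.6,5.4,0,-0.219,-0.038],[255,29,-4.5,6.5,0,-0.219,-0.038],[255,29,-4.5,6.5,0,-0.219,-0.038]]'
python3 - <<'E'
from h import *
delta2([.5258,.3262,.08],.143+np.pi/2,0)
E
```

```text
t: 38.0
tool_pos: [0.5217, 0.3243, 0.1349]
eef_rot: [-2.048, -2.378, -0.001]
wrist_force: [0.0, -0.5, -0.4]
grip_width: 0.07
shift cm [0.11 0.44 5.49] turn [-0.002 -0.003  0.006] | [0.5217 0.3243 0.1349] F [ 0.  -0.5 -0.4] w 0.07 t 38.0 q [ 0.46  0.27  1.36  0.    1.52 -1.26]
```

```bash
python3 -m pendant '[[255,0.1,0.2,2,0,0,0.006],[255,0.1,0.2,4.5,0,0,0.006],[255,0.1,0.2,5.5,0,0,0.006],[255,0.1,0.2,5.5,0,0,0.006],[255,0.1,0.2,5.5,0,0,0.006]]'
python3 - <<'E'
from h import *
delta2([.5258,.3262,.03],.143+np.pi/2,0)
crop('side',210,290,370,450,5,'pics/o5.png')
crop('top',90,170,220,270,6,'pics/o5t.png')
E
```

```text
t: 38.5
tool_pos: [0.5277, 0.3201, 0.0828]
eef_rot: [2.065, 2.365, 0.005]
wrist_force: [0.7, 0.1, 0.4]
grip_width: 0.072
shift cm [ 0.62 -0.13  5.28] turn [ 0.003 -0.001 -0.008] | [0.5277 0.3201 0.0828] F [0.7 0.1 0.4] w 0.072 t 38.5 q [ 0.45  0.3   1.42 -0.    1.42 -1.25]
```

View pics/o5.png

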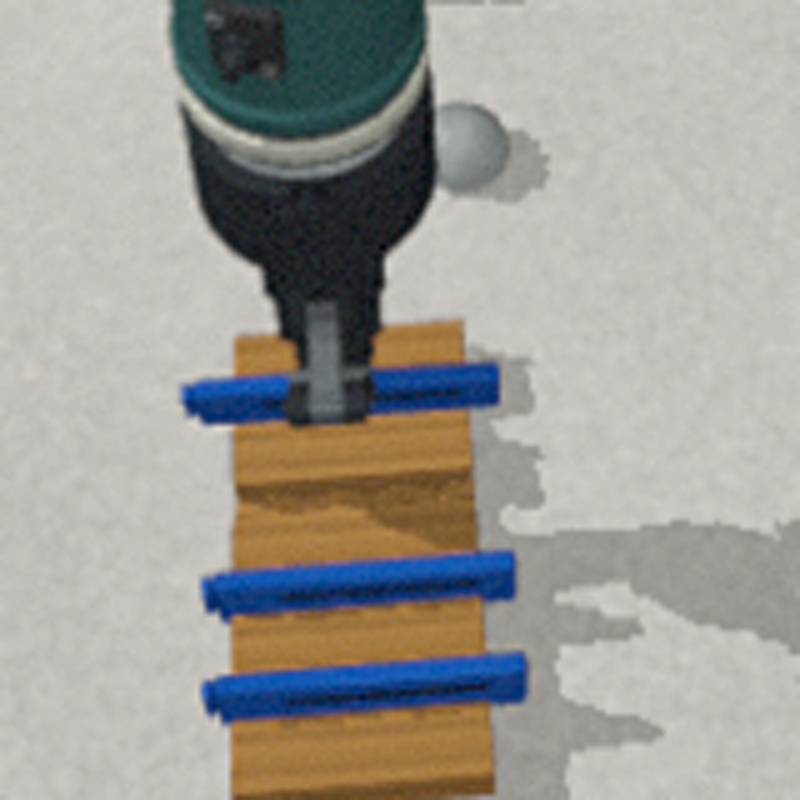

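View pics/o5t.png

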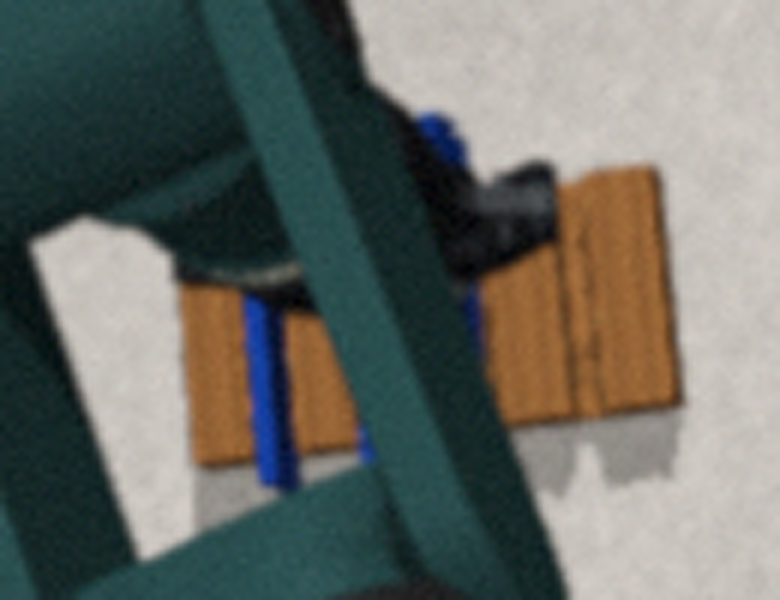

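```bash
python3 -m pendant '[[255,0.6,-0.1,1,0,0,0],[255,0.6,-0.1,2.5,0,0,0],[255,0.6,-0.1,3.2,0,0,0],[255,0.6,-0.1,3.2,0,0,0],[255,0.6,-0.1,3.2,0,0,0]]'
python3 - <<'E'
from h import *
delta2([.5258,.3262,.03],.143+np.pi/2,0)
crop('side',210,310,370,450,5,'pics/o6.png')
E
```

```text
t: 39.1
tool_pos: [0.5258, 0.3262, 0.0504]
eef_rot: [2.065, 2.366, 0.004]
wrist_force: [0.8, 0.4, -0.3]
grip_width: 0.072
shift cm [ 0.   -0.01  2.04] turn [ 0.003 -0.001 -0.007] | [0.5258 0.3262 0.0504] F [ 0.8  0.4 -0.3] w 0.072 t 39.1 q [ 0.46  0.33  1.45 -0.    1.36 -1.24]
```

View pics/o6.png

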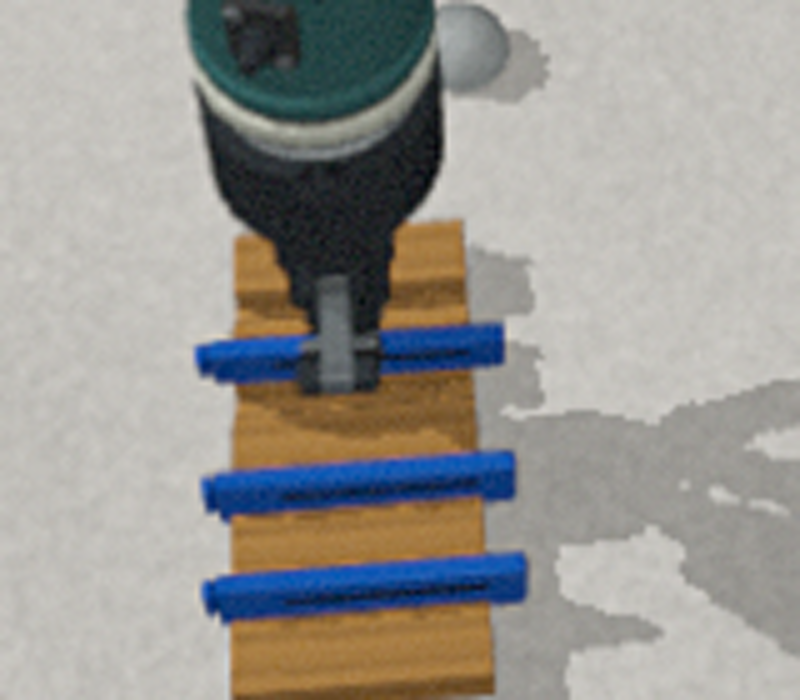

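```bash
python3 -m pendant '[[255,0,0,0.5,0,0,0],[255,0,0,1,0,0,0],[255,0,0,1.3,0,0,0],[255,0,0,1.3,0,0,0]]'
python3 - <<'E'
from h import *
delta2([.5258,.3262,.0285],.143+np.pi/2,0)
E
python3 -m pendant '[[255,0,0,0.4,0,0,0],[255,0,0,0.6,0,0,0],[255,0,0,0.6,0,0,0]]'
python3 - <<'E'
from h import *
delta2([.5258,.3262,.0285],.143+np.pi/2,0)
crop('side',210,310,370,450,5,'pics/o7.png')
E
```

```text
t: 39.55
tool_pos: [0.5267, 0.327, 0.0413]
eef_rot: [2.064, 2.365, 0.01]
wrist_force: [-4.5, -0.8, 10.8]
grip_width: 0.072
shift cm [-0.07 -0.11  1.28] turn [ 0.006 -0.002 -0.007] | [0.5267 0.327  0.0413] F [-4.5 -0.8 10.8] w 0.072 t 39.55 q [ 0.46  0.34  1.45  0.    1.34 -1.24]
t: 39.85
tool_pos: [0.5268, 0.328, 0.0407]
eef_rot: [2.063, 2.366, 0.014]
wrist_force: [-12.2, -4.3, 30.1]
grip_width: 0.07
shift cm [-0.17 -0.13  1.22] turn [ 0.008 -0.004 -0.007] | [0.5268 0.328  0.0407] F [-12.2  -4.3  30.1] w 0.07 t 39.85 q [ 0.47  0.34  1.46  0.    1.34 -1.24]
```

View pics/o7.png

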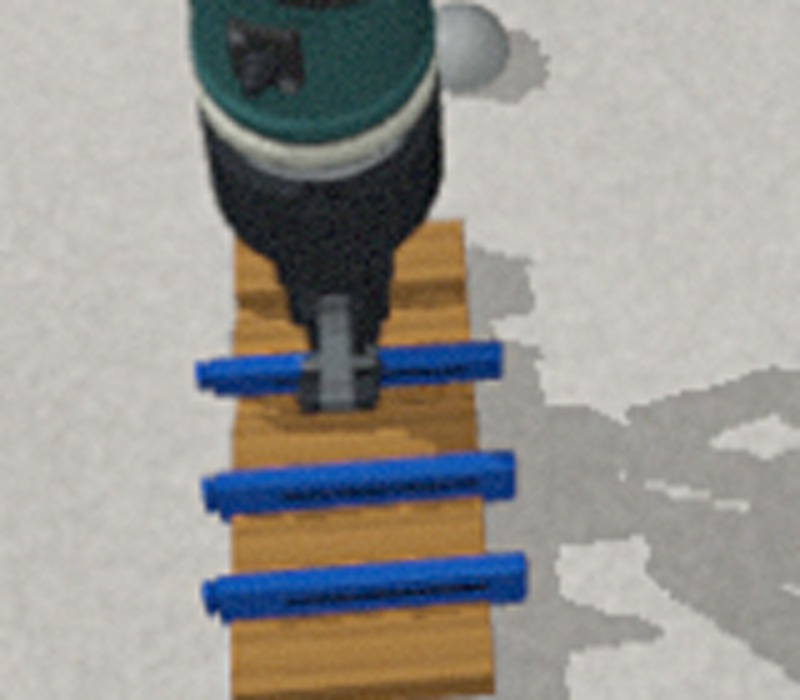

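```bash
python3 -m pendant '[[255,0,0,-1.5,0,0,0],[255,0,0,-3,0,0,0],[255,0,0,-3,0,0.1,0],[255,0,0,-3,0,0.2,0],[255,0,0,-3,0,0.2,0],[255,0,0,-3,0,0.2,0]]'
python3 - <<'E'
from h import *
delta2([.5258,.327,.05],.143+np.pi/2,.21)
crop('side',210,290,370,450,5,'pics/o8.png')
E
```

```text
t: 40.5
tool_pos: [0.5261, 0.3256, 0.0617]
eef_rot: [-1.966, -2.249, -0.2]
wrist_force: [0.4, -0.3, -0.9]
grip_width: 0.068
shift cm [-0.09 -0.02  1.17] turn [ 0.005  0.011 -0.008] | [0.5261 0.3256 0.0617] F [ 0.4 -0.3 -0.9] w 0.068 t 40.5 q [ 0.36  0.28  1.5   0.2   1.31 -1.39]
```

View pics/o8.png

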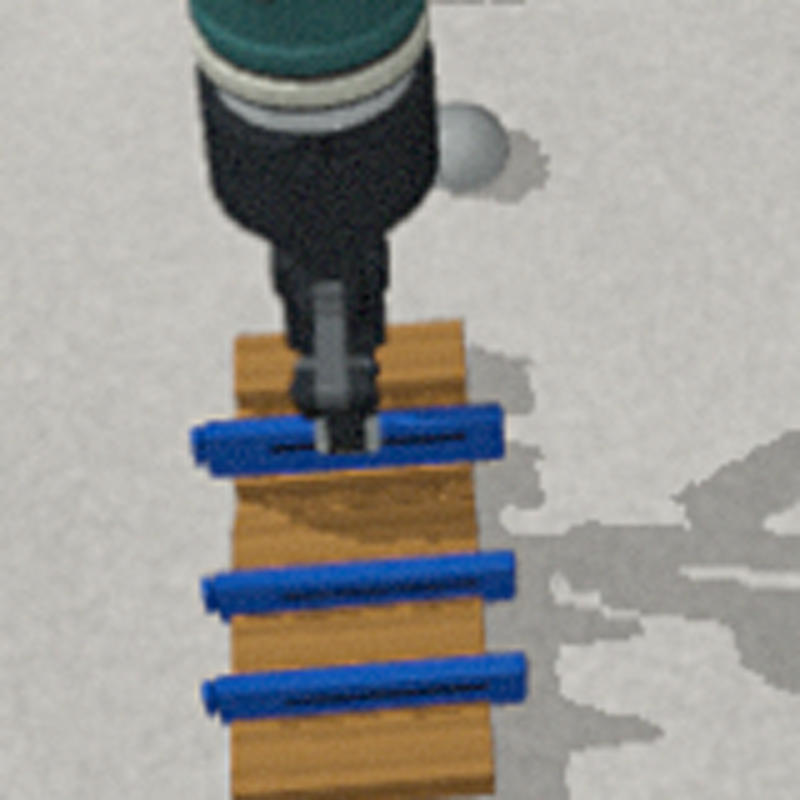

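```bash
python3 - <<'E'
from h import *
p=pose()[0]; y=.143;ux=np.array([np.cos(y),np.sin(y),0]);uy=np.array([-np.sin(y),np.cos(y),0])
for tilt in(-.15,0,.15,.3):
    n=np.cos(tilt)*uy+np.sin(tilt)*np.array([0,0,1]); up=np.array([0,0,1])*np.cos(tilt)-np.sin(tilt)*uy
    o=[]
    for s,h in((-.004,.008),(.004,.008),(.004,-.022)):
        q=proj('side',p-.054*ux+n*s+up*h);o.append(((q-[210,290])*5).round(0))
    print(tilt,*o)
E
python3 - <<'E'
import cv2
i=cv2.imread('pics/o8.png');cv2.imwrite('pics/o8c.png',cv2.resize(i[380:500,400:540],None,fx=5,fy=5,interpolation=cv2.INTER_CUBIC))
E
```

```text
-0.15 [493. 404.] [495. 425.] [495. 454.]
0 [493. 401.] [495. 421.] [496. 462.]
0.15 [493. 399.] [494. 418.] [496. 469.]
0.3 [493. 398.] [494. 414.] [497. 475.]
```

View pics/o8c.png

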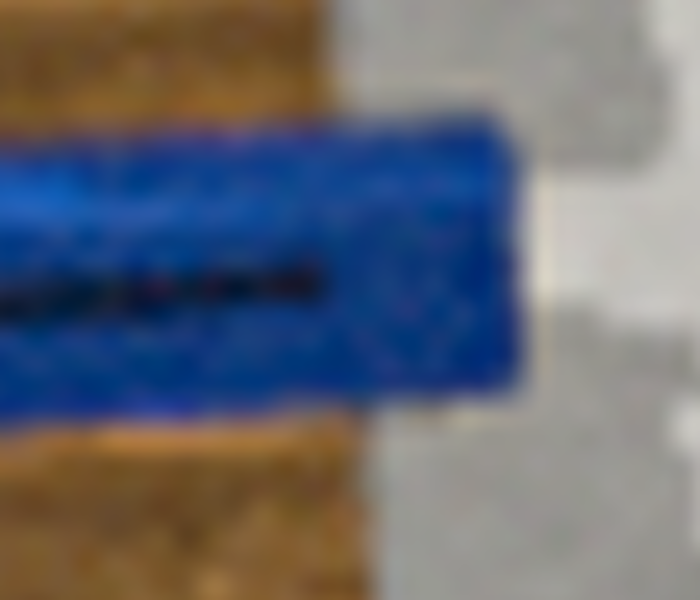

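```bash
python3 - <<'E'
from h import *
delta2([.5258,.328,.045],.143+np.pi/2,.25)
E
python3 -m pendant '[[255,-0.1,0,1,0,0.05,0],[255,-0.1,0,1.6,0,0.05,0],[255,-0.1,0,1.6,0,0.05,0],[255,-0.1,0,1.6,0,0.05,0]]'
python3 - <<'E'
from h import *
delta2([.5258,.328,.0285],.143+np.pi/2,.25)
crop('side',210,310,370,450,5,'pics/o9.png')
E
```

```text
shift cm [-0.17 -0.01  1.68] turn [ 0.005  0.05  -0.007] | [0.5261 0.3263 0.0618] F [-0.5  0.  -0.5] w 0.072 t 40.55 q [ 0.36  0.28  1.5   0.2   1.31 -1.39]
t: 40.95
tool_pos: [0.5255, 0.3292, 0.046]
eef_rot: [-1.935, -2.22, -0.247]
wrist_force: [0.0, -0.3, 0.2]
grip_width: 0.071
shift cm [-0.56  0.    1.67] turn [ 0.005 -0.    -0.005] | [0.5255 0.3292 0.046 ] F [ 0.  -0.3  0.2] w 0.071 t 40.95 q [ 0.34  0.29  1.53  0.26  1.27 -1.44]
```

View pics/o9.png

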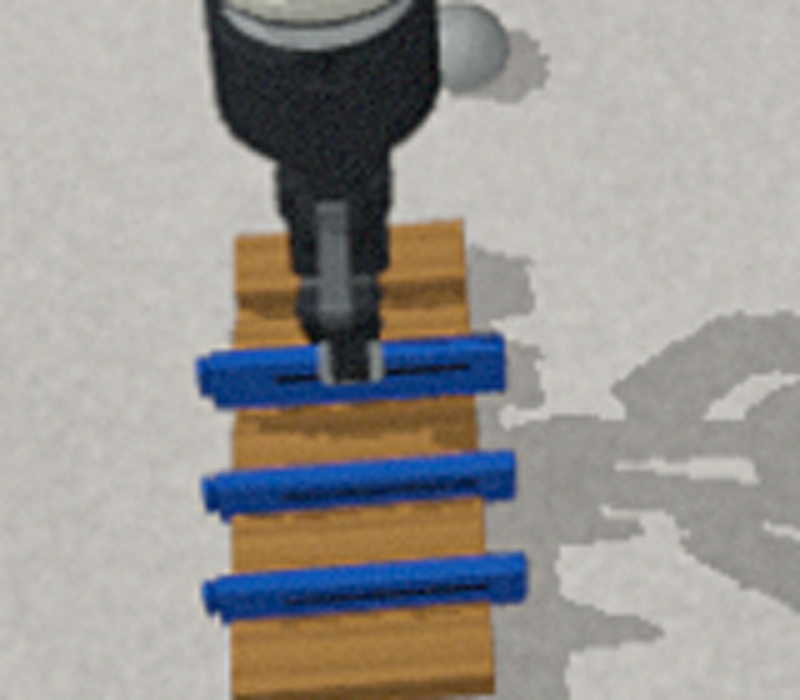

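```bash
python3 -m pendant '[[255,-0.2,0,0.5,0,-0.02,0],[255,-0.4,0,0.9,0,-0.02,0],[255,-0.4,0,0.9,0,-0.02,0],[255,-0.4,0,0.9,0,-0.02,0]]'
python3 - <<'E'
from h import *
delta2([.5258,.3275,.0285],.143+np.pi/2,.23)
crop('side',210,310,370,450,5,'pics/o10.png')
E
```

```text
t: 41.4
tool_pos: [0.5257, 0.327, 0.0361]
eef_rot: [-1.947, -2.232, -0.229]
wrist_force: [-0.6, 0.1, -1.4]
grip_width: 0.072
shift cm [-0.13  0.01  0.75] turn [ 0.005 -0.001 -0.006] | [0.5257 0.327  0.0361] F [-0.6  0.1 -1.4] w 0.072 t 41.4 q [ 0.35  0.3   1.54  0.24  1.26 -1.43]
```

View pics/o10.png

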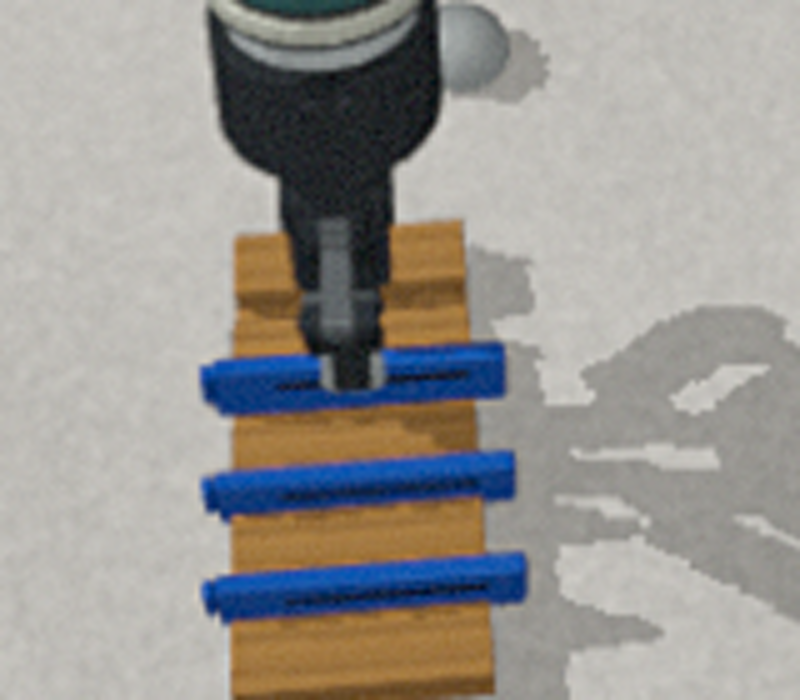

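```bash
python3 - <<'E'
from h import *
c=np.array([.523,.345,0]);y=.143;ux=np.array([np.cos(y),np.sin(y),0]);uy=np.array([-np.sin(y),np.cos(y),0])
pr=lambda p:((proj('side',p)-[210,310])*5).round(0)
for d in(57,19,-19): print(d,'near edge L,R',pr(c+ux*.045+uy*(d/1e3+.006)+[0,0,.02]),pr(c-ux*.045+uy*(d/1e3+.006)+[0,0,.02]),'lever bottom at.014',pr(c+ux*.045+uy*(d/1e3+.004)+[0,0,.014]),'seated top front',pr(c+ux*.045+uy*(d/1e3+.004)+[0,0,.036]), 'bottom .02',pr(c+ux*.045+uy*(d/1e3+.004)+[0,0,.02]))
E
python3 - <<'E'
import cv2
i=cv2.imread('pics/o10.png');cv2.imwrite('pics/o10c.png',cv2.resize(i[330:530,190:320],None,fx=4,fy=4,interpolation=cv2.INTER_CUBIC))
E
```

```text
57 near edge L,R [227. 617.] [487. 596.] lever bottom at.014 [229. 618.] seated top front [222. 592.] bottom .02 [227. 611.]
19 near edge L,R [228. 511.] [480. 492.] lever bottom at.014 [230. 513.] seated top front [223. 486.] bottom .02 [228. 506.]
-19 near edge L,R [229. 412.] [473. 394.] lever bottom at.014 [231. 415.] seated top front [225. 387.] bottom .02 [229. 407.]
```

View pics/o10c.png

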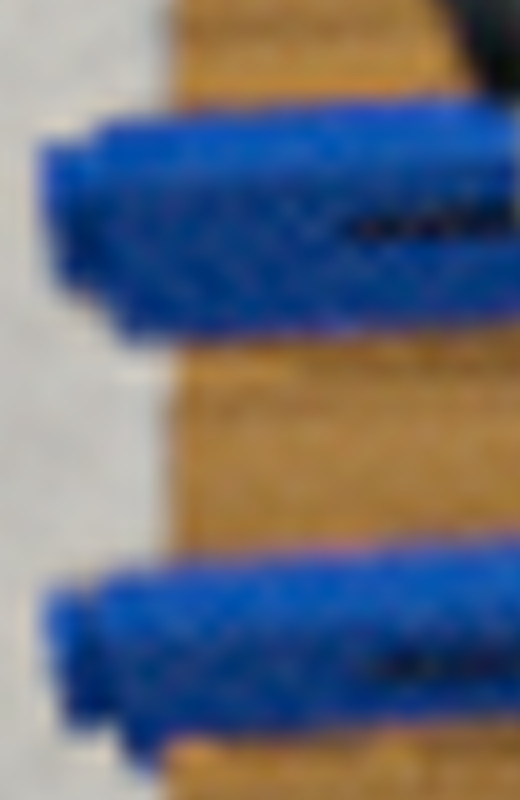

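```bash
python3 -m pendant '[[255,-0.05,0,0.3,0,0,0],[255,-0.1,0,0.5,0,0,0],[255,-0.1,0,0.5,0,0,0]]'
python3 - <<'E'
from h import *
delta2([.5258,.3275,.0285],.143+np.pi/2,.23)
crop('side',210,310,370,450,5,'pics/o11.png')
E
```

```text
t: 41.75
tool_pos: [0.5257, 0.3269, 0.0307]
eef_rot: [-1.947, -2.231, -0.229]
wrist_force: [-0.7, -0.2, 0.0]
grip_width: 0.072
shift cm [0.   0.02 0.22] turn [ 0.005 -0.001 -0.007] | [0.5257 0.3269 0.0307] F [-0.7 -0.2  0. ] w 0.072 t 41.75 q [ 0.35  0.31  1.54  0.24  1.25 -1.43]
```

View pics/o11.png

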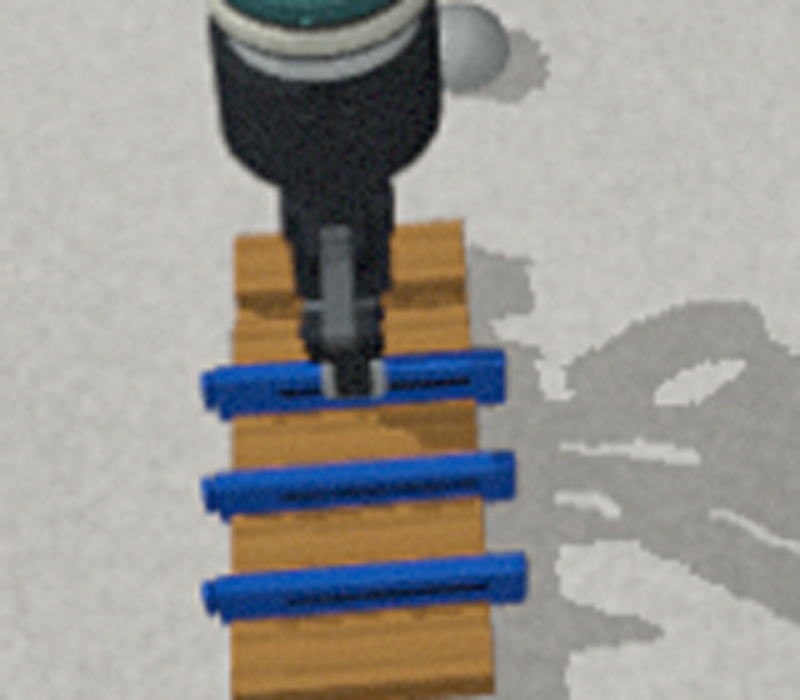

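In the slot, being clipped by the near edge. A bit more down, then release.

```bash
python3 -m pendant '[[255,0,0,0.15,0,0,0],[255,0,0,0.2,0,0,0],[200,0,0,0.2,0,0,0],[200,0,0,0.1,0,0,0],[200,0.2,0,-1,0,0,0],[200,0.8,0,-4,0,0,0],[200,1.8,0,-9,0,0,0],[200,2.2,0,-11,0,0,0]]'
python3 - <<'E'
from h import *
delta2([.6091,-.0717,.16],1.675,0)
crop('side',210,310,370,450,5,'pics/o12.png')
E
```

```text
t: 42.6
tool_pos: [0.5283, 0.3242, 0.1502]
eef_rot: [-1.948, -2.235, -0.243]
wrist_force: [-0.2, 0.3, 1.4]
grip_width: 0.217
shift cm [-39.01   2.67 -10.24] turn [ 0.009 -0.234  0.033] | [0.5283 0.3242 0.1502] F [-0.2  0.3  1.4] w 0.217 t 42.6 q [ 0.34  0.21  1.41  0.23  1.46 -1.39]
```

View pics/o12.png

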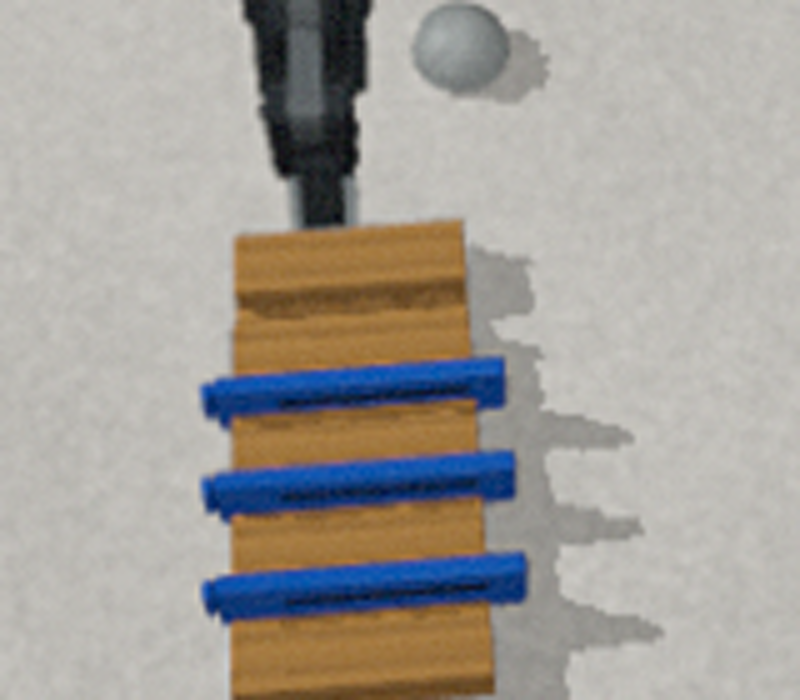

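```bash
python3 -m pendant '[[201,-5,0.3,-2,0,-0.1,0],[201,-10,0.6,-4,0,-0.2,0.033],[201,-15,1,-5,0,-0.3,0.033],[201,-20,1.3,-6,0,-0.4,0.033],[201,-25,1.6,-7,0,-0.45,0.033],[201,-30,2,-8,0,-0.45,0.033],[201,-35,2.4,-9.2,0,-0.45,0.033],[201,-38,2.6,-10,0,-0.45,0.033]]'
python3 -m pendant '[[201,0,0,0,0,0,0],[201,0,0,0,0,0,0]]'
python3 - <<'E'
from h import *
delta2([.6091,-.0727,.10],1.675,-.22)
E
```

```text
t: 43.45
tool_pos: [0.605, -0.0644, 0.1543]
eef_rot: [1.989, 2.204, -0.214]
wrist_force: [1.0, 0.8, 1.0]
grip_width: 0.21
t: 43.65
tool_pos: [0.6048, -0.0633, 0.1542]
eef_rot: [1.992, 2.202, -0.213]
wrist_force: [0.2, -0.2, -0.2]
grip_width: 0.213
shift cm [0.22 0.31 5.51] turn [ 0.003 -0.002 -0.005] | [ 0.6048 -0.0633  0.1542] F [ 0.2 -0.2 -0.2] w 0.213 t 43.65 q [-0.08  0.22  1.39 -0.21  1.49 -1.74]
```

```bash
python3 -m pendant '[[201,0.1,0.3,2,0,0,0],[201,0.2,0.3,4.5,0,0,0],[201,0.2,0.3,5.5,0,0,0],[201,0.2,0.3,5.5,0,0,0],[201,0.2,0.3,5.5,0,0,0]]'
python3 - <<'E'
from h import *
delta2([.6091,-.0727,.045],1.675,-.22)
crop('side',200,130,330,290,4.5,'pics/p1.png')
crop('top',270,130,390,230,6,'pics/p1t.png')
E
```

```text
t: 44.15
tool_pos: [0.6095, -0.0711, 0.1006]
eef_rot: [1.987, 2.205, -0.213]
wrist_force: [0.3, 0.6, -0.2]
grip_width: 0.214
shift cm [ 1.05 -0.08  5.46] turn [ 0.005 -0.001 -0.001] | [ 0.6095 -0.0711  0.1006] F [ 0.3  0.6 -0.2] w 0.214 t 44.15 q [-0.1   0.26  1.45 -0.22  1.39 -1.74]
```

View pics/p1.png

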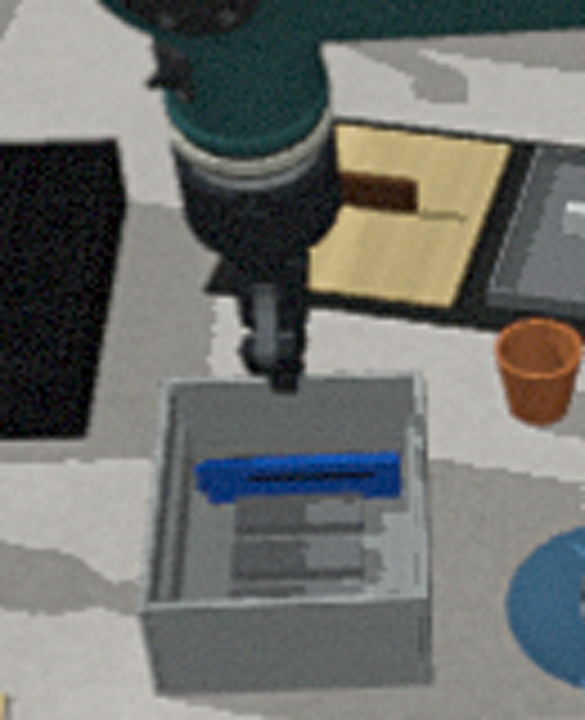

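View pics/p1t.png

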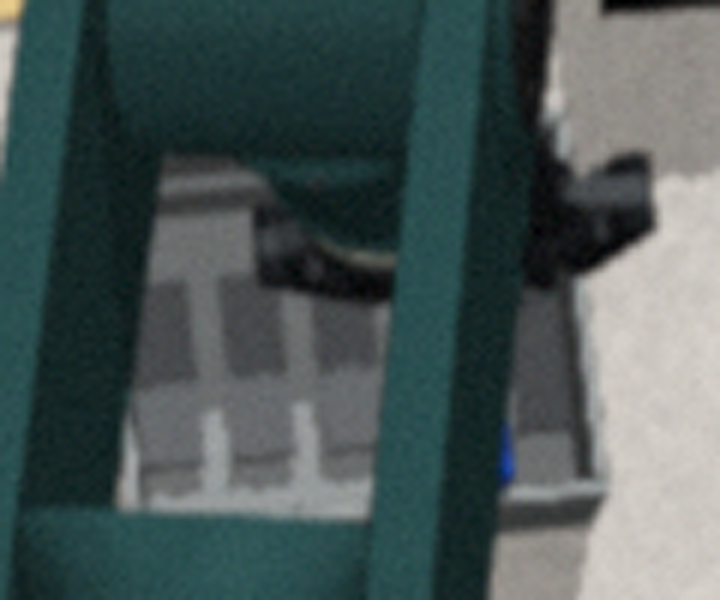

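```bash
python3 -m pendant '[[201,0.4,0,2,0,0,0],[201,0.9,0,4.5,0,0,0],[201,1.05,0,5.4,0,0,0],[201,1.05,0,5.4,0,0,0],[201,1.05,0,5.4,0,0,0]]'
python3 - <<'E'
from h import *
delta2([.6091,-.0727,.027],1.675,-.22)
crop('side',200,130,330,290,4.5,'pics/p2.png')
E
```

```text
t: 44.75
tool_pos: [0.6104, -0.0735, 0.0463]
eef_rot: [1.988, 2.203, -0.212]
wrist_force: [1.3, 0.5, 1.0]
grip_width: 0.214
shift cm [ 0.51 -0.13  1.86] turn [ 0.006 -0.001 -0.003] | [ 0.6104 -0.0735  0.0463] F [1.3 0.5 1. ] w 0.214 t 44.75 q [-0.1   0.31  1.5  -0.22  1.29 -1.71]
```

View pics/p2.png

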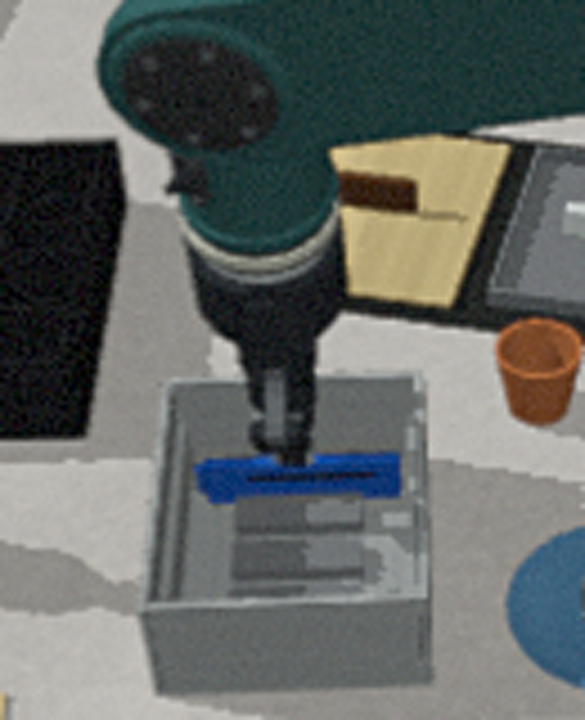

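```bash
python3 - <<'E'
from h import *
c=np.array([.6091,-.0717,0]);y=.107;ux=np.array([np.cos(y),np.sin(y),0]);uy=np.array([-np.sin(y),np.cos(y),0])
pr=lambda p:((proj('side',p)-[200,130])*4.5).round(0)
for s in(-.056,.056): print(s,'top back',pr(c+ux*s-uy*.004+[0,0,.034]),'top front',pr(c+ux*s+uy*.004+[0,0,.034]),'bot front',pr(c+ux*s+uy*.004+[0,0,.004]))
p,r,_=pose();print('tips inner +x finger',pr(p+r.apply([.009,0,-.002])),pr(p+r.apply([.009,.011,-.002])),pr(p+r.apply([.009,-.011,-.002])),r.apply([1,0,0]))
E
python3 - <<'E'
import cv2
i=cv2.imread('pics/p2.png');cv2.imwrite('pics/p2c.png',cv2.resize(i[400:530,170:430],None,fx=3,fy=3,interpolation=cv2.INTER_CUBIC))
E
```

```text
-0.056 top back [397. 451.] top front [397. 461.] bot front [400. 501.]
0.056 top back [192. 458.] top front [191. 468.] bot front [197. 507.]
tips inner +x finger [289. 452.] [269. 452.] [310. 451.] [-0.09880706  0.97095409 -0.21791125]
```

View pics/p2c.png

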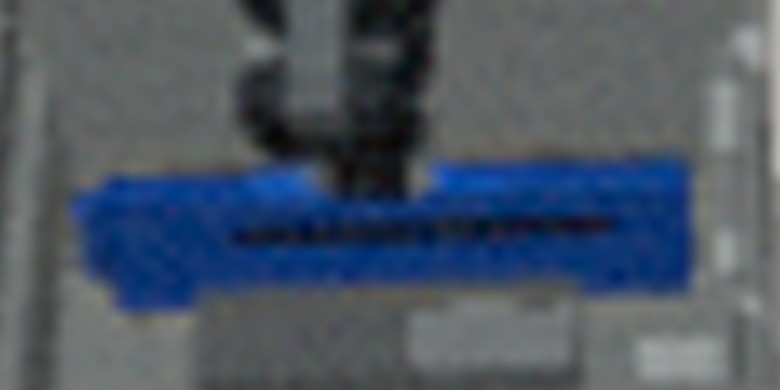

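```bash
python3 -m pendant '[[201,0.3,-0.1,0.8,0,0,0],[201,0.45,-0.1,1.4,0,0,0],[201,0.5,-0.1,1.7,0,0,0],[201,0.5,-0.1,1.7,0,0,0],[201,0.5,-0.1,1.7,0,0,0]]'
python3 - <<'E'
from h import *
delta2([.6091,-.0722,.026],1.675,-.22)
crop('side',200,130,330,290,4.5,'pics/p3.png')
E
```

```text
t: 45.3
tool_pos: [0.6084, -0.0724, 0.027]
eef_rot: [1.989, 2.204, -0.214]
wrist_force: [0.2, -0.1, -0.4]
grip_width: 0.209
shift cm [0.03 0.07 0.1 ] turn [ 0.003 -0.001 -0.002] | [ 0.6084 -0.0724  0.027 ] F [ 0.2 -0.1 -0.4] w 0.209 t 45.3 q [-0.1   0.33  1.52 -0.23  1.25 -1.71]
```

View pics/p3.png

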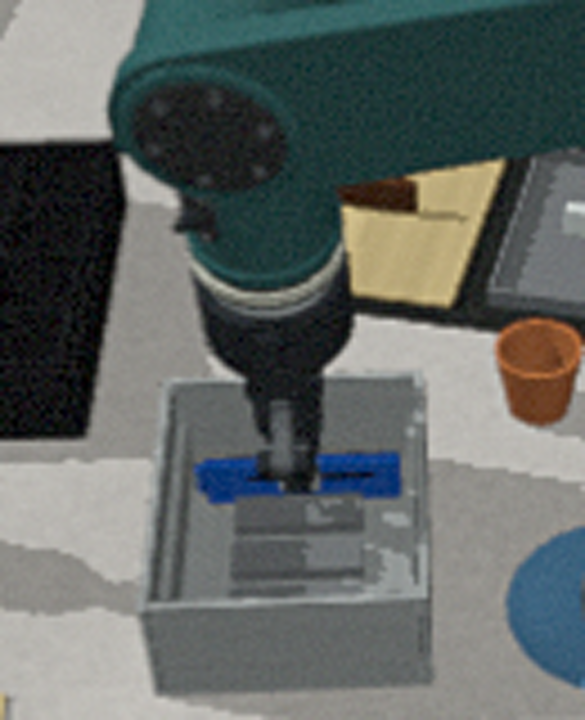

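Straddling with no contact. Close and lift.

```bash
python3 -m pendant '[[201,0,0,0.1,0,0,0],[225,0,0,0.1,0,0,0],[255,0,0,0.1,0,0,0],[255,0,0,0.1,0,0,0],[255,0,0,0.1,0,0,0]]'
python3 - <<'E'
from h import *
delta2([.6091,-.0722,.026],1.675,-.22)
E
python3 -m pendant '[[255,-0.1,0,-0.5,0,0,0],[255,-0.3,0,-1.5,0,0,0],[255,-0.7,0,-3.5,0,0,0],[255,-1.3,0,-6.5,0,0,0],[255,-2,0,-10,0,0,0],[255,-2.2,0,-11,0,0,0],[255,-2.2,0,-11,0,0,0]]'
python3 - <<'E'
from h import *
delta2([.5312,.2876,.14],.143+np.pi/2,-.22)
crop('side',200,120,330,290,4.5,'pics/p4.png')
E
```

```text
t: 45.85
tool_pos: [0.6088, -0.0725, 0.0266]
eef_rot: [1.989, 2.204, -0.213]
wrist_force: [0.6, 0.6, 1.2]
grip_width: 0.071
shift cm [0.04 0.03 0.06] turn [ 0.004 -0.001 -0.002] | [ 0.6088 -0.0725  0.0266] F [0.6 0.6 1.2] w 0.071 t 45.85 q [-0.1   0.33  1.52 -0.23  1.25 -1.71]
t: 46.55
tool_pos: [0.6094, -0.0704, 0.1418]
eef_rot: [1.987, 2.2, -0.208]
wrist_force: [-0.5, 0.1, -0.1]
grip_width: 0.069
shift cm [35.57 -4.1  -7.82] turn [ 0.001  0.    -0.041] | [ 0.6094 -0.0704  0.1418] F [-0.5  0.1 -0.1] w 0.069 t 46.55 q [-0.09  0.23  1.4  -0.22  1.46 -1.75]
```

View pics/p4.png

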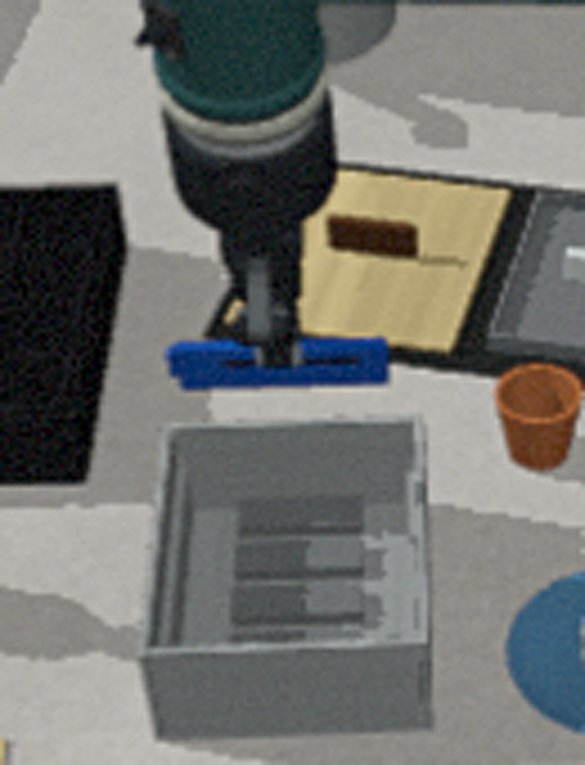

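```bash
python3 -m pendant '[[255,5,-0.5,-1,0,0,0],[255,10,-1,-2,0,0,0],[255,15,-1.6,-3.2,0,0,-0.041],[255,20,-2.2,-4.3,0,0,-0.041],[255,25,-2.8,-5.5,0,0,-0.041],[255,30,-3.4,-6.6,0,0,-0.041],[255,35,-4,-7.7,0,0,-0.041],[255,35,-4,-7.7,0,0,-0.041]]'
python3 -m pendant '[[255,0,0,0,0,0,0],[255,0,0,0,0,0,0]]'
python3 - <<'E'
from h import *
delta2([.5312,.287,.06],.143+np.pi/2,-.22)
E
```

```text
t: 47.4
tool_pos: [0.5282, 0.2866, 0.134]
eef_rot: [1.94, 2.255, -0.224]
wrist_force: [1.1, 0.1, -1.2]
grip_width: 0.064
t: 47.6
tool_pos: [0.5308, 0.2809, 0.1356]
eef_rot: [1.945, 2.246, -0.225]
wrist_force: [-0.7, 0.1, -0.2]
grip_width: 0.067
shift cm [2.24 0.19 7.24] turn [-0.008  0.001  0.001] | [0.5308 0.2809 0.1356] F [-0.7  0.1 -0.2] w 0.067 t 47.6 q [ 0.5   0.3   1.32 -0.2   1.6  -1.21]
```

```bash
python3 -m pendant '[[255,0.8,0,3,0,0,0],[255,1.6,0,5,0,0,0],[255,2.1,0,7,0,0,0],[255,2.1,0,7,0,0,0],[255,2.1,0,7,0,0,0],[255,2.1,0,7,0,0,0]]'
python3 - <<'E'
from h import *
delta2([.5312,.287,.045],.143+np.pi/2,-.22)
crop('side',210,290,370,430,5,'pics/p5.png')
p=pose()[0]; y=.143;ux=np.array([np.cos(y),np.sin(y),0]);uy=np.array([-np.sin(y),np.cos(y),0])
for tilt in(-.15,0,.15):
    n=np.cos(tilt)*uy+np.sin(tilt)*np.array([0,0,1]); up=np.array([0,0,1])*np.cos(tilt)-np.sin(tilt)*uy
    print(tilt,*[((proj('side',p+e*ux+uy*.001+n*s+up*h)-[210,290])*5).round(0) for e in(-.054,.054) for s,h in((-.004,.008),(.004,.008),(.004,-.022))])
E
```

```text
t: 48.2
tool_pos: [0.5314, 0.2867, 0.0661]
eef_rot: [1.947, 2.244, -0.216]
wrist_force: [0.9, 0.3, 0.1]
grip_width: 0.069
shift cm [ 0.49 -0.01  2.05] turn [-0.003 -0.002 -0.001] | [0.5314 0.2867 0.0661] F [0.9 0.3 0.1] w 0.069 t 48.2 q [ 0.51  0.36  1.4  -0.2   1.47 -1.17]
-0.15 [487. 303.] [488. 323.] [489. 354.] [190. 323.] [190. 344.] [200. 375.]
0 [487. 300.] [488. 319.] [489. 362.] [191. 321.] [190. 340.] [199. 382.]
0.15 [486. 299.] [488. 316.] [490. 368.] [191. 319.] [190. 336.] [199. 389.]
```

View pics/p5.png

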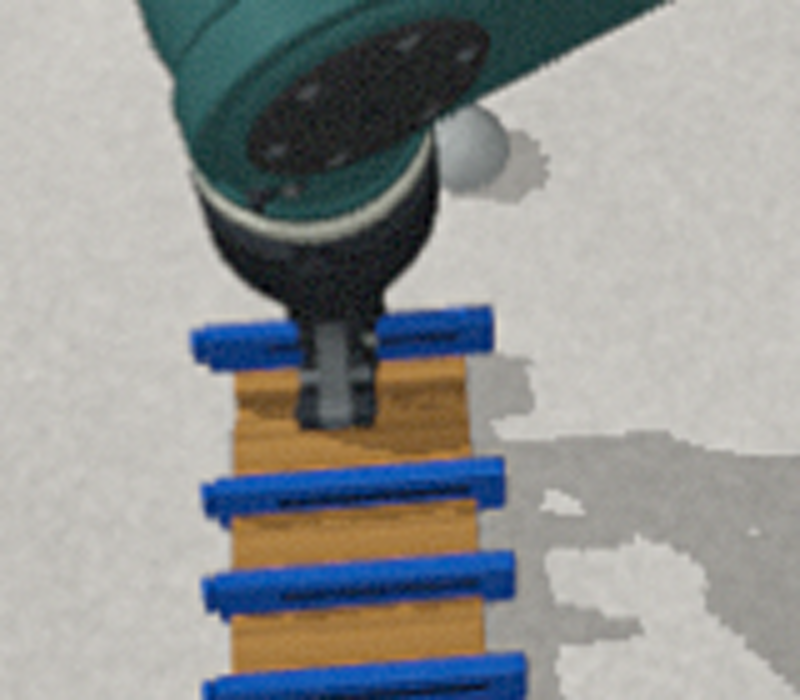

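```bash
python3 -m pendant '[[255,0,0,-0.5,0,0.1,0],[255,0,0,-0.5,0,0.2,0],[255,0,0,-0.5,0,0.2,0],[255,0,0,-0.5,0,0.2,0],[255,0,0,-0.5,0,0.2,0]]'
python3 - <<'E'
from h import *
delta2([.5312,.2876,.045],.143+np.pi/2,0)
crop('side',210,290,370,430,5,'pics/p6.png')
p=pose()[0]; y=.143;ux=np.array([np.cos(y),np.sin(y),0]);uy=np.array([-np.sin(y),np.cos(y),0])
for tilt in(-.15,0,.15):
    n=np.cos(tilt)*uy+np.sin(tilt)*np.array([0,0,1]); up=np.array([0,0,1])*np.cos(tilt)-np.sin(tilt)*uy
    print(tilt,*[((proj('side',p+e*ux+n*s+up*h)-[210,290])*5).round(0) for e in(-.054,.054) for s,h in((-.004,.008),(.004,.008),(.004,-.022))])
E
```

```text
t: 48.75
tool_pos: [0.53, 0.2889, 0.0697]
eef_rot: [2.048, 2.366, -0.026]
wrist_force: [-0.7, 0.1, -0.5]
grip_width: 0.066
shift cm [-0.1   0.11  2.47] turn [-0.004  0.02   0.001] | [0.53   0.2889 0.0697] F [-0.7  0.1 -0.5] w 0.066 t 48.75 q [ 0.41  0.3   1.45 -0.02  1.4  -1.3 ]
-0.15 [490. 301.] [492. 321.] [492. 353.] [193. 321.] [193. 342.] [202. 373.]
0 [490. 299.] [492. 318.] [493. 360.] [193. 319.] [193. 339.] [202. 381.]
0.15 [490. 297.] [491. 314.] [493. 367.] [193. 317.] [193. 335.] [201. 387.]
```

View pics/p6.png

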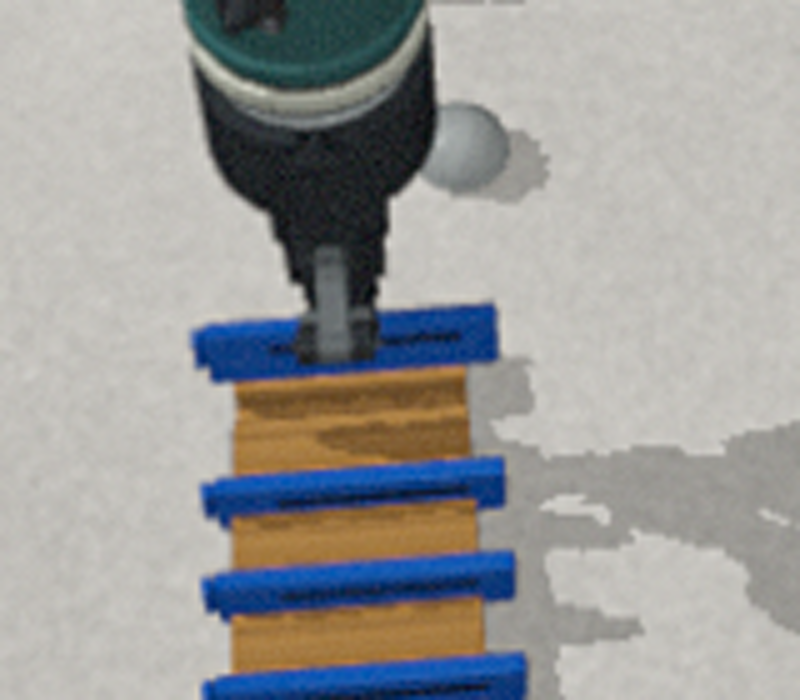

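```bash
python3 -m pendant '[[255,0,0,1,0,0.02,0],[255,0,0,2,0,0.03,0],[255,0,0,2.6,0,0.03,0],[255,0,0,2.6,0,0.03,0],[255,0,0,2.6,0,0.03,0]]'
python3 - <<'E'
from h import *
delta2([.5312,.288,.0285],.143+np.pi/2,0)
crop('side',210,290,370,430,5,'pics/p7.png')
E
```

```text
t: 49.3
tool_pos: [0.5296, 0.2878, 0.0427]
eef_rot: [-2.049, -2.365, -0.004]
wrist_force: [0.6, 0.1, -0.1]
grip_width: 0.069
shift cm [-0.01  0.17  1.42] turn [-0.006 -0.011 -0.   ] | [0.5296 0.2878 0.0427] F [ 0.6  0.1 -0.1] w 0.069 t 49.3 q [ 0.4   0.31  1.49  0.01  1.34 -1.32]
```

View pics/p7.png

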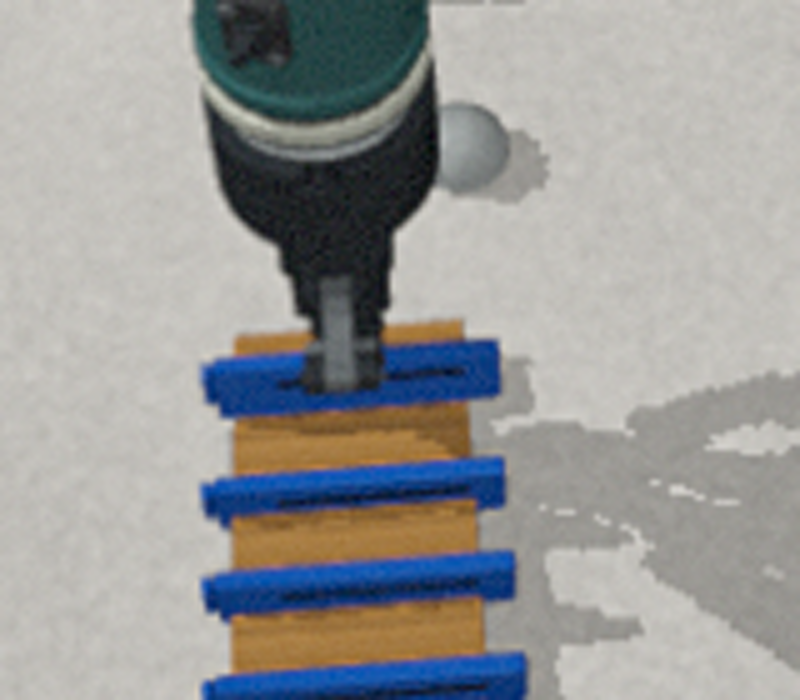

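```bash
python3 - <<'E'
from h import *
c=np.array([.523,.345,0]);y=.143;ux=np.array([np.cos(y),np.sin(y),0]);uy=np.array([-np.sin(y),np.cos(y),0])
pr=lambda p:((proj('side',p)-[210,290])*5).round(0)
d=-57
print('near edge L,R',pr(c+ux*.045+uy*(d/1e3+.006)+[0,0,.02]),pr(c-ux*.045+uy*(d/1e3+.006)+[0,0,.02]),'bottom .0207 L,R',pr(c+ux*.045+uy*(d/1e3+.004)+[0,0,.0207]),pr(c-ux*.045+uy*(d/1e3+.004)+[0,0,.0207]))
E
python3 -m pendant '[[255,-0.05,0,0.5,0,0,0],[255,-0.05,0,0.8,0,0,0],[255,-0.05,0,0.8,0,0,0]]'
python3 - <<'E'
from h import *
delta2([.5312,.288,.0285],.143+np.pi/2,0)
crop('side',210,290,370,430,5,'pics/p8.png')
E
```

```text
near edge L,R [230. 419.] [467. 402.] bottom .0207 L,R [230. 413.] [467. 397.]
t: 49.65
tool_pos: [0.5311, 0.288, 0.0412]
eef_rot: [-2.051, -2.367, -0.011]
wrist_force: [-7.4, -4.7, 18.9]
grip_width: 0.068
shift cm [-0.01  0.01  1.27] turn [-0.001 -0.012  0.   ] | [0.5311 0.288  0.0412] F [-7.4 -4.7 18.9] w 0.068 t 49.65 q [ 0.4   0.31  1.49  0.01  1.33 -1.32]
```

View pics/p8.png

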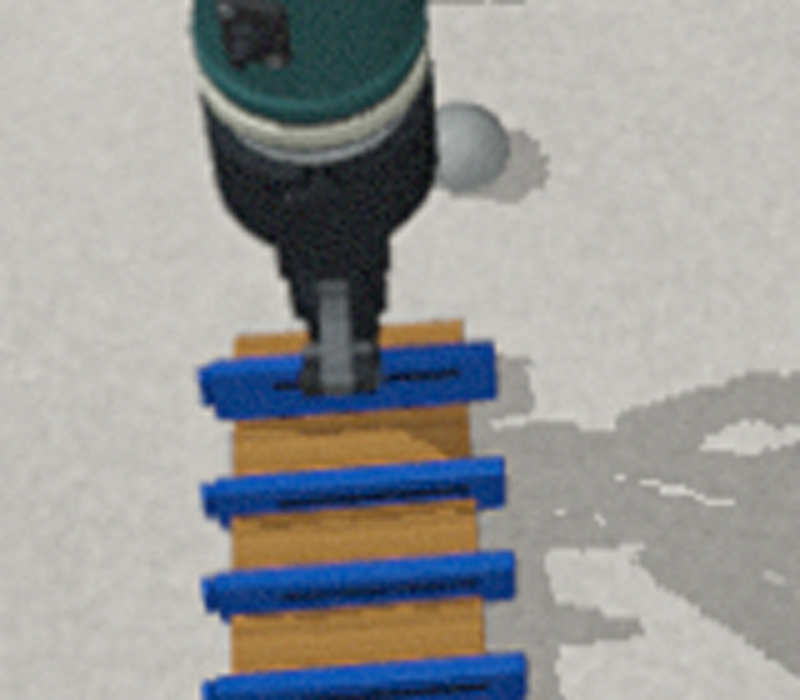

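```bash
python3 -m pendant '[[255,0,0,-0.8,0,0,0],[255,0,0,-1.3,0,0,0],[255,0,0,-1.3,0,0,0]]'
python3 - <<'E'
from h import *
i=get_image('side');crop('',245,345,320,405,10,'pics/p9.png',i)
delta2([.5312,.288,.0285],.143+np.pi/2,0)
E
```

```text
t: 50.0
tool_pos: [0.5307, 0.2877, 0.0493]
eef_rot: [-2.05, -2.366, -0.009]
wrist_force: [-0.4, 0.9, -1.2]
grip_width: 0.065
shift cm [0.02 0.11 1.99] turn [-0.004 -0.011 -0.   ] | [0.5303 0.2875 0.0485] F [ 0.1 -1.1 -1.4] w 0.072 t 50.05 q [ 0.4   0.31  1.49  0.01  1.35 -1.32]
```

View pics/p9.png

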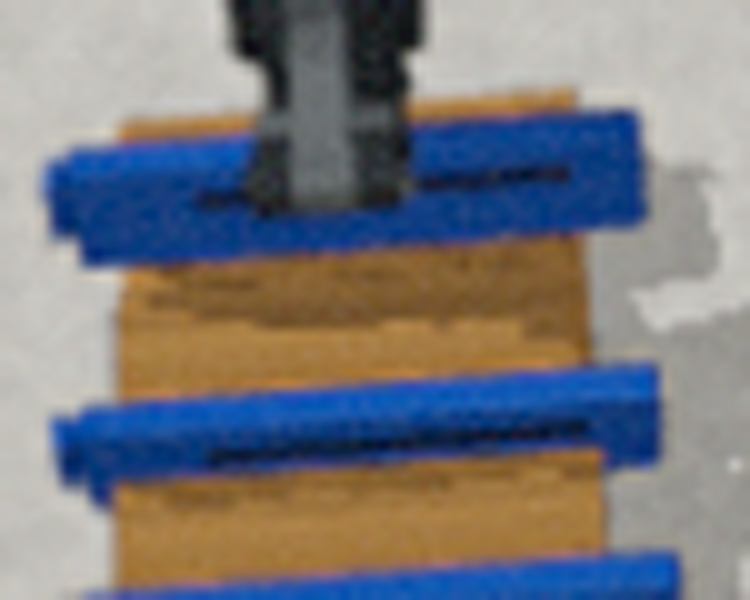

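```bash
python3 - <<'E'
from h import *
y=.143;ux=np.array([np.cos(y),np.sin(y),0]);uy=np.array([-np.sin(y),np.cos(y),0])
def ext(p,dz,org,f=5):
  for tilt in(-.2,-.1,0,.1,.2,.3):
    n=np.cos(tilt)*uy+np.sin(tilt)*np.array([0,0,1]); up=np.array([0,0,1])*np.cos(tilt)-np.sin(tilt)*uy
    print(tilt,*[((proj('side',np.array(p)-.056*ux+n*s+up*h)-org)*f).round(0) for s,h in((-.004,.03-dz),(.004,.03-dz),(.004,-dz))])
print('l4');ext([.5169,.4009,.0777],.0185,[210,290])
print('n5');ext([.522,.3637,.0435],.0185,[210,330])
print('now');ext([.5305,.2876,.049],.022,[245,345],10)
E
python3 - <<'E'
import cv2
i=cv2.imread('pics/n5.png');cv2.imwrite('pics/n5c.png',cv2.resize(i[300:420,400:540],None,fx=5,fy=5,interpolation=cv2.INTER_CUBIC))
i=cv2.imread('pics/p9.png');cv2.imwrite('pics/p9c.png',cv2.resize(i[80:280,430:680],None,fx=3,fy=3,interpolation=cv2.INTER_CUBIC))
E
```

```text
l4
-0.2 [510. 583.] [511. 608.] [511. 629.]
-0.1 [509. 580.] [511. 604.] [511. 634.]
0 [509. 577.] [511. 600.] [512. 639.]
0.1 [509. 574.] [511. 596.] [512. 644.]
0.2 [509. 572.] [510. 592.] [512. 648.]
0.3 [508. 570.] [510. 589.] [513. 652.]
n5
-0.2 [503. 324.] [505. 347.] [505. 369.]
-0.1 [503. 321.] [505. 343.] [505. 373.]
0 [503. 318.] [505. 340.] [505. 378.]
0.1 [503. 316.] [504. 336.] [506. 382.]
0.2 [502. 314.] [504. 333.] [506. 386.]
0.3 [502. 312.] [504. 329.] [506. 389.]
now
-0.2 [640. 104.] [643. 145.] [643. 198.]
-0.1 [640. 101.] [643. 141.] [644. 208.]
0 [640.  98.] [642. 136.] [645. 218.]
0.1 [639.  95.] [642. 131.] [645. 227.]
0.2 [639.  93.] [642. 126.] [646. 235.]
0.3 [639.  92.] [641. 121.] [647. 242.]
```

View pics/n5c.png

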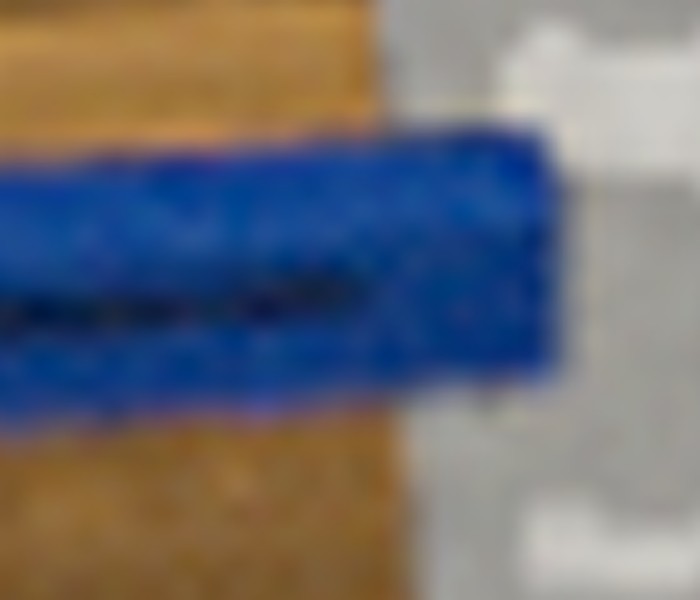

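View pics/p9c.png

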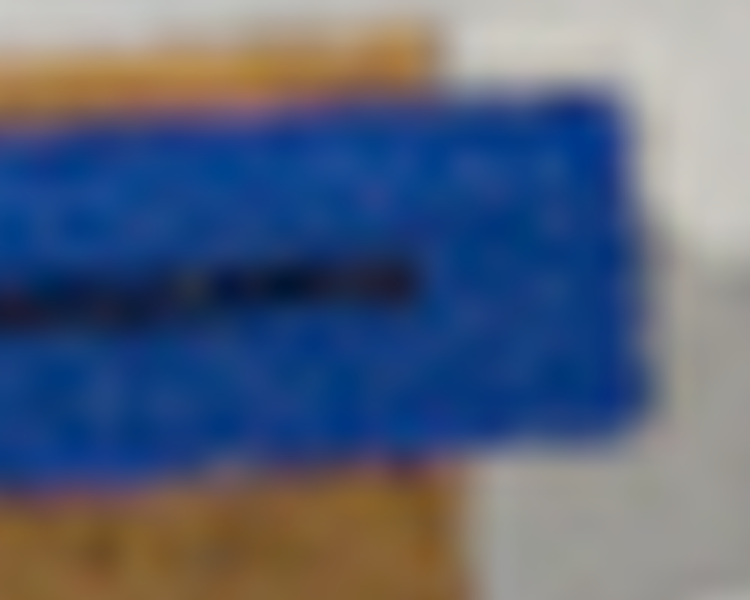

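```bash
python3 -m pendant '[[255,0,0,0,0,-0.1,0],[255,0,0,0,0,-0.17,0],[255,0,0,0,0,-0.17,0],[255,0,0,0,0,-0.17,0]]'
python3 - <<'E'
from h import *
i=get_image('side');crop('',245,345,320,405,10,'pics/q1.png',i)
delta2([.5312,.288,.038],.143+np.pi/2,-.16)
p=pose()[0];y=.143;ux=np.array([np.cos(y),np.sin(y),0]);uy=np.array([-np.sin(y),np.cos(y),0])
for tilt in(-.1,0,.1):
    n=np.cos(tilt)*uy+np.sin(tilt)*np.array([0,0,1]); up=np.array([0,0,1])*np.cos(tilt)-np.sin(tilt)*uy
    print(tilt,*[((proj('side',np.array(p)-.056*ux+n*s+up*h)-[245,345])*10).round(0) for s,h in((-.004,.008),(.004,.008),(.004,-.022))])
E
```

```text
t: 50.45
tool_pos: [0.5295, 0.2875, 0.0473]
eef_rot: [1.977, 2.285, -0.164]
wrist_force: [0.2, -0.2, 0.3]
grip_width: 0.066
shift cm [0.22 0.16 0.94] turn [-0.006 -0.002  0.001] | [0.5298 0.2871 0.0476] F [ 0.3 -0.2 -0.9] w 0.07 t 50.5 q [ 0.48  0.35  1.44 -0.15  1.41 -1.2 ]
-0.1 [644. 102.] [647. 142.] [648. 210.]
0 [644. 100.] [647. 137.] [649. 219.]
0.1 [644.  97.] [646. 132.] [650. 228.]
```

View pics/q1.png

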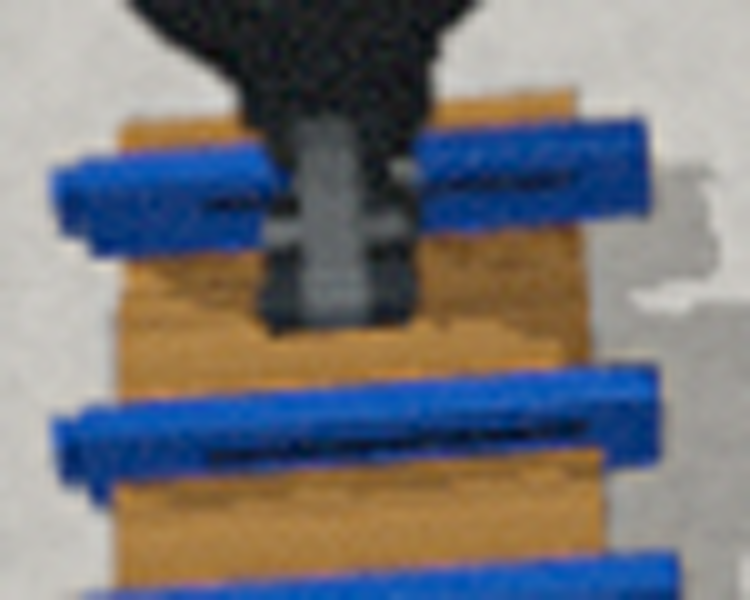

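```bash
python3 -m pendant '[[255,0.1,0.1,0.5,0,0,0],[255,0.2,0.1,0.9,0,0.02,0],[255,0.2,0.1,0.9,0,0.02,0],[255,0.2,0.1,0.9,0,0.02,0]]'
python3 - <<'E'
from h import *
i=get_image('side');crop('',245,345,320,405,10,'pics/q2.png',i)
delta2([.5312,.288,.0285],.143+np.pi/2,-.14)
E
```

```text
t: 50.9
tool_pos: [0.5309, 0.2874, 0.0389]
eef_rot: [1.989, 2.294, -0.145]
wrist_force: [-0.2, -0.3, 0.6]
grip_width: 0.066
shift cm [0.18 0.03 1.05] turn [-0.005 -0.001 -0.   ] | [0.531  0.2877 0.0392] F [ 0.5  0.2 -0.1] w 0.069 t 50.95 q [ 0.47  0.36  1.45 -0.13  1.39 -1.21]
```

View pics/q2.png

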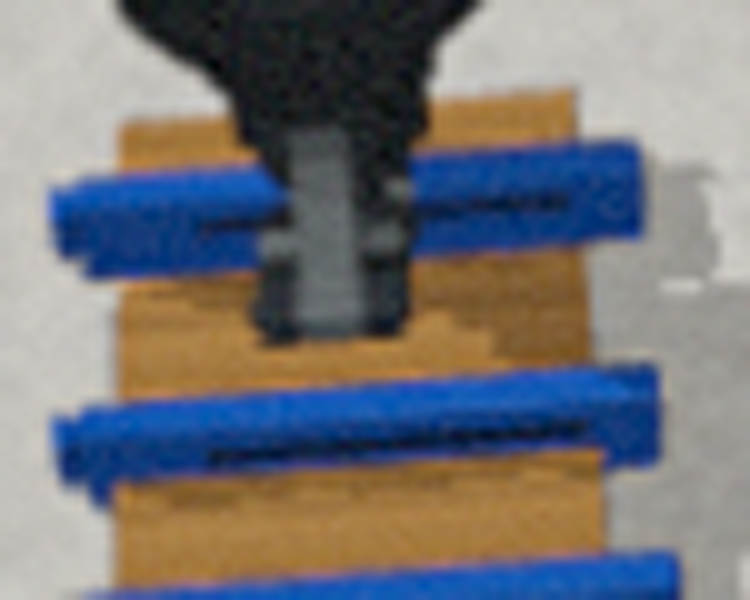

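No contact and already below the earlier contact height. Continue.

```bash
python3 -m pendant '[[255,0.07,0,0.4,0,0,0],[255,0.12,0,0.7,0,0,0],[255,0.12,0,0.7,0,0,0]]'
python3 - <<'E'
from h import *
i=get_image('side');crop('',245,345,320,405,10,'pics/q3.png',i)
delta2([.5312,.288,.0285],.143+np.pi/2,-.14)
E
```

```text
t: 51.25
tool_pos: [0.5304, 0.2881, 0.0313]
eef_rot: [1.988, 2.296, -0.146]
wrist_force: [-0.2, -0.1, 0.6]
grip_width: 0.065
shift cm [0.01 0.06 0.3 ] turn [-0.006 -0.001  0.001] | [0.5305 0.2882 0.0315] F [ 0.4  0.7 -0.1] w 0.069 t 51.3 q [ 0.47  0.36  1.45 -0.13  1.38 -1.21]
```

View pics/q3.png

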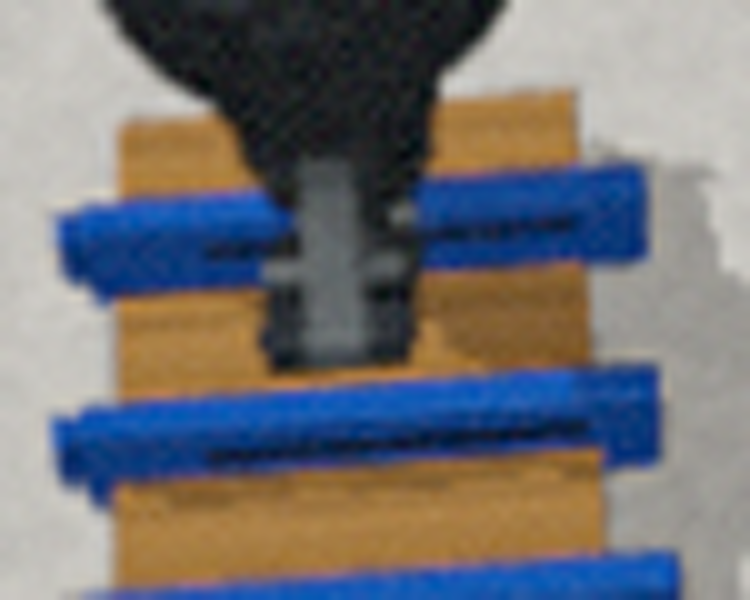

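In the slot. Lower the rest, release, rise.

```bash
python3 -m pendant '[[255,0.05,0,0.25,0,0,0],[255,0.05,0,0.3,0,0,0],[200,0.05,0,0.3,0,0,0],[200,0,0,0.2,0,0,0],[200,-0.15,0,-1,0,0,0],[200,-0.6,0,-4,0,0,0],[200,-1.3,0,-9,0,0,0],[200,-1.5,0,-12,0,0,0]]'
python3 - <<'E'
from h import *
i=get_image('side');crop('',220,300,340,460,5,'pics/q4.png',i)
delta2([.45,.1,.3],.143+np.pi/2,0)
E
```

```text
t: 52.1
tool_pos: [0.5325, 0.2904, 0.1582]
eef_rot: [1.987, 2.293, -0.136]
wrist_force: [0.9, 1.0, 1.0]
grip_width: 0.216
shift cm [-19.47 -10.98 -11.19] turn [ 0.01   0.134 -0.001] | [0.5347 0.292  0.1642] F [2.3 0.7 4.2] w 0.214 t 52.15 q [ 0.48  0.27  1.3  -0.13  1.61 -1.24]
```

View pics/q4.png

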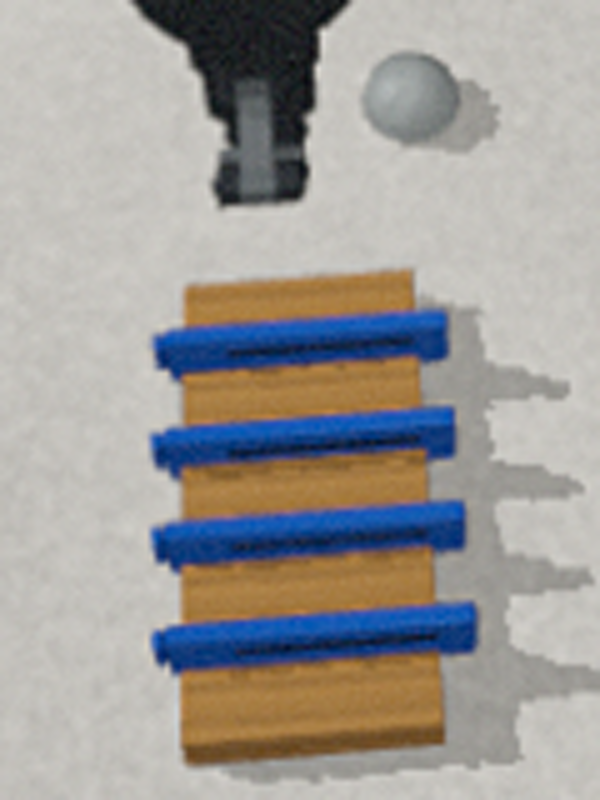

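```bash
python3 -m pendant '[[200,0,0,-5,0,0.05,0],[200,-3,-3,-9,0,0.13,0],[200,-7,-6,-11,0,0.13,0],[200,-11,-10,-11,0,0.13,0],[200,-15,-12,-11,0,0.13,0],[200,-19,-14,-11,0,0.13,0],[200,-19,-14,-11,0,0.13,0],[200,-19,-14,-11,0,0.13,0]]'
python3 - <<'E'
from h import *
cv2.imwrite('pics/z1.png',get_image('top'));cv2.imwrite('pics/z2.png',get_image('side'))
E
```

```text
t: 52.95
tool_pos: [0.4178, 0.0982, 0.2904]
eef_rot: [2.057, 2.367, -0.011]
wrist_force: [-0.4, 0.4, -0.8]
grip_width: 0.213
```

View pics/z1.png

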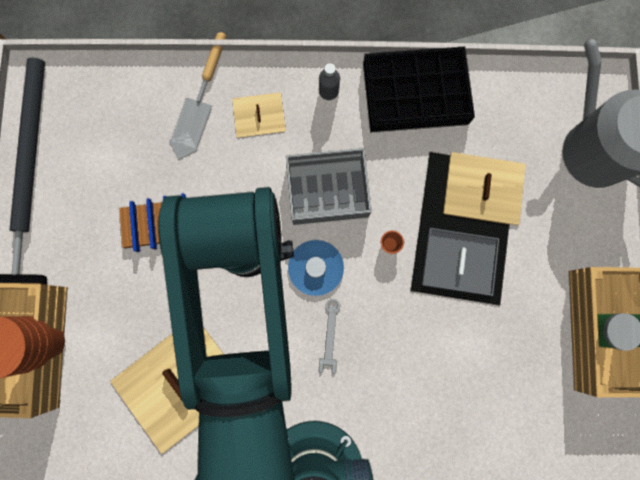

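View pics/z2.png

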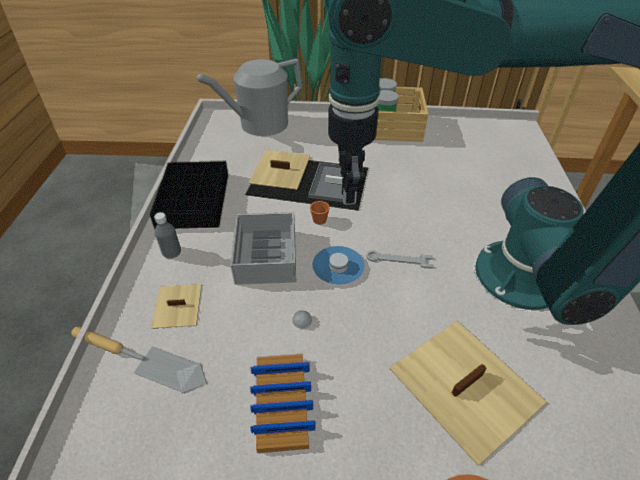

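```bash
python3 - <<'E'
from h import *
im=cv2.imread('pics/z1.png');crop('',400,140,540,310,4,'pics/z3.png',im)
E
```

```text
(no output)
```

View pics/z3.png

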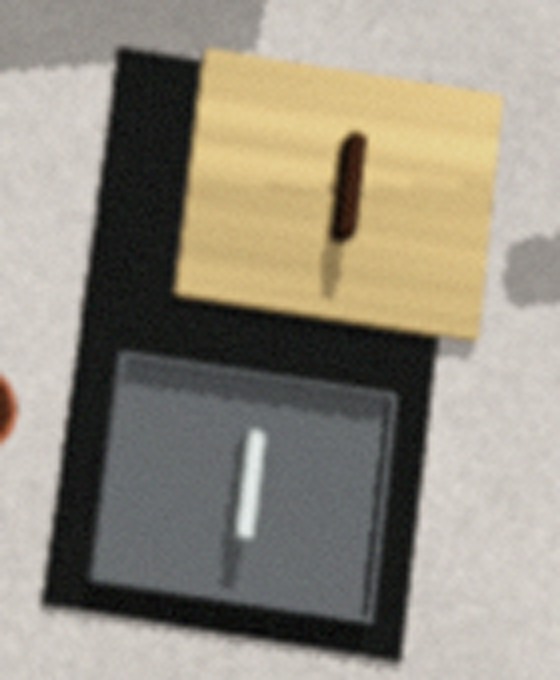

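```bash
python3 - <<'E'
from h import *
q=lambda a,b:(400+(a+.5)/4-.5,140+(b+.5)/4-.5)
M=np.array([.5253,-.327]);y=-.143;ux=np.array([np.cos(y),np.sin(y)]);uy=np.array([-np.sin(y),np.cos(y)])
C=np.array([unp('top',*q(*p),.008) for p in((205,48),(502,96),(475,341),(174,297))])
a,b=[unp('top',*q(*p),.032) for p in((357,133),(346,240))]
print(C.round(4),C.mean(0).round(4),((a+b)/2).round(4),'yaw',np.arctan2(*(a-b)[1::-1]),np.arctan2(*(C[0]-C[3])[1::-1]))
for c in(C.mean(0),(a+b)/2): d=c[:2]-M;print('mat',d@ux,d@uy)
t=unp('top',*q(251,484),.028);d=t[:2]-M;print('tray',t,d@ux,d@uy)
print('tin',unp('top',315.5,267.5,.028))
delta([.62,-.371,.16],-.12+np.pi/2)
E
```

```text
[[ 0.6965 -0.3004  0.008 ]
 [ 0.6715 -0.4695  0.008 ]
 [ 0.5304 -0.448   0.008 ]
 [ 0.5529 -0.2796  0.008 ]] [ 0.6128 -0.3744  0.008 ] [ 0.6118 -0.3737  0.032 ] yaw -0.1342382772432396 -0.1435832067186425
mat 0.09338033507391696 -0.03442832260935543
mat 0.09226566693297045 -0.03387477481673404
tray [ 0.44699397 -0.31479467  0.028     ] -0.07924616823279916 0.0009211108278536911
tin [0.42816449 0.00267459 0.028     ]
shift cm [-49.37  13.31  13.26] turn [-0.003  0.009  0.263] | [0.4181 0.0997 0.2891] F [ 0.1  0.4 -0.9] w 0.217 t 53.05 q6 -1.61
```

```bash
python3 -m pendant '[[200,0,0,0,0,0,0],[200,0,0,0,0,0,0],[200,0,0,0,0,0,0]]'
python3 - <<'E'
from h import *
i=get_image('side');crop('',220,330,340,460,6,'pics/z4.png',i)
c=np.array([.523,.345,0]);y=.143;ux=np.array([np.cos(y),np.sin(y),0]);uy=np.array([-np.sin(y),np.cos(y),0])
pr=lambda p:((proj('side',p)-[220,330])*6).round(0)
for d in(57,19,-19,-57): print(d,[pr(c-ux*.056+uy*(d/1e3+s)+[0,0,z]) for s,z in((-.004,.036),(.004,.036),(.004,.006))],[pr(c-ux*.056+uy*(d/1e3+s)+[0,0,z]) for s,z in((-.004,.044),(.004,.014))])
E
```

```text
t: 53.35
tool_pos: [0.4181, 0.0999, 0.2884]
eef_rot: [2.054, 2.374, -0.016]
wrist_force: [0.7, -0.3, 0.4]
grip_width: 0.213
57 [array([560., 536.]), array([562., 563.]), array([562., 605.])] [array([559., 524.]), array([562., 594.])]
19 [array([550., 412.]), array([552., 438.]), array([553., 482.])] [array([550., 400.]), array([553., 470.])]
-19 [array([541., 296.]), array([543., 320.]), array([544., 366.])] [array([541., 283.]), array([544., 354.])]
-57 [array([532., 186.]), array([534., 209.]), array([535., 256.])] [array([532., 173.]), array([535., 244.])]
```

View pics/z4.png

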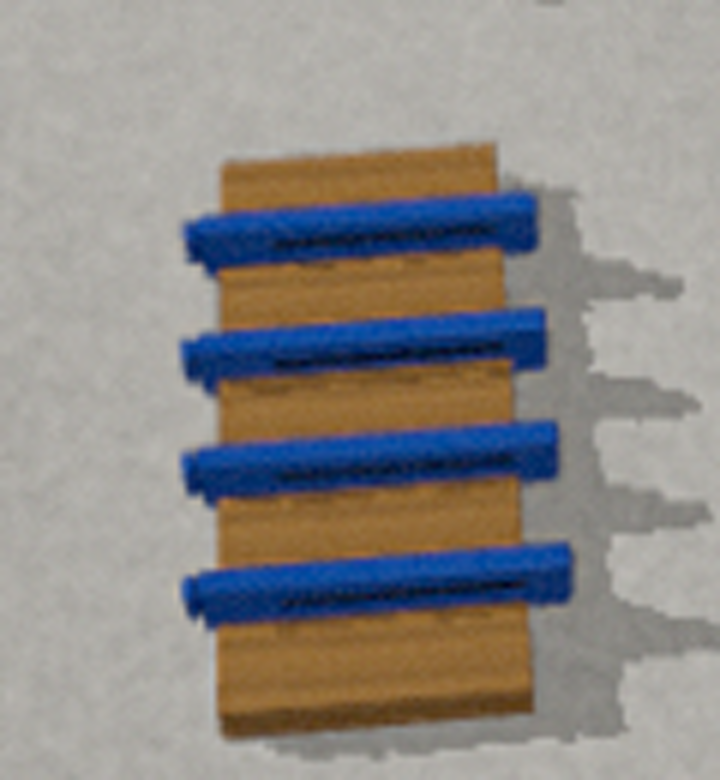

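```bash
python3 -c "
from plant import *
print(close_job())"
```

```text
the job is handed in; nothing more can be done
None
```

The job is done and handed in at about 53 s. The lid is off and on the mat, the tin is in the saucer, the tray is on the mat beside the lid, and all four tyre levers are in the rack slots.

**Levers:** all four look seated on edge at the bottom of a slot, near its middle. The bottom edges in the side picture match the predicted seated position to within a few pixels of a six-times enlarged crop. The two outer levers needed a tilted grip because of the caddy walls. Each caught on the rack on its first try (about 30 N and 19 N measured at the wrist), then went in after I corrected the tilt.

**Lid:** it was knocked about 4 cm aside while I was working elsewhere. It now lies flat at x = 0.093, y = -0.034 m in the mat's frame, about 2 cm inside both limits and partly over the mat's edge. I left it there.

**Tray and tin:** the tray is at x = -0.079, y = 0.001 m on the mat. The tin stands within about 3 mm of the saucer's centre.

**Bell and flower pot:** they look unmoved in the last pictures, though I did not measure them. The arm was clear of everything at hand-in.

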